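Clear the test plate and turn display modules out of their foam

TASK

First sweep every broken clip off the test plate into the trough along its edge, using the scraper block and not the fingers, and put the scraper back upright on its pad. Then take each display module out of the foam by tipping it up on its far end (lift the edge that has the finger wells; do not pull it out level), turn it over and lay it flat on the test plate with the LED face up, without ever letting it drop or topple. Leave the screwdriver, tape roll and cup where they are.

Things in the scene. Friction and masses are not known exactly. Their poses are not given: they have to be found in the camera images.
- foam: Fixed foam tray 370 (x) x 140 (y) x 34 mm; origin: centre of underside. Three cutouts 92 x 60 mm end to end at x = -122, 0, +122 mm (2 mm play round a module), floor at z = 16, rim at 34 mm. Over the first 66 mm from its -x end wall each cutout is open on both sides into finger wells, floor at z = 5 mm, open to the foam's outer sides; over its last 26 mm (+x end) foam hugs the sides.
- pad: Fixed black rubber parking pad for the scraper, 170 (x) x 130 (y) x 4 mm high; origin at the centre of its underside.
- scraper: Loose scraper block, 0.18 kg: white plastic foot 36 (x) x 96 (y) x 16 mm high with a flat underside, and on it a wooden grip 20 (x) x 60 (y) mm from 16 to 60 mm above the underside. Origin at the centre of the underside, z up. Grip it across the 20 mm. At the start it stands on the pad, its long y axis roughly along the pad's x.
- station: Fixed test station; origin: centre of the underside of its bare aluminium plate, z up. Plate 190 (x) x 260 (y) mm, top at z = 30 mm. Rails 8 mm above the plate along both ends (inner faces at y = -130, +130 mm). The +x edge is open. Along the -x edge (x = -95 mm) runs the trough: 70 mm wide, floor at z = 4 mm, outer wall 22 mm high (inner face at x = -165 mm).
- module1: Display module (absent in some runs): black block 88 (x) x 56 (y) x 32 (z) mm, about 0.18 kg, origin at its centre. +z: back, with green board and a white connector near the +x (far) end; -z: LED face with pale dots. Starts LED face down in the foam's cutout at x = -122 mm, axes along the foam's, standing 14 mm out. Finger wells lie beside its -x half. It stands steadily on its 56 x 32 mm ends.
- module1_far (a point): Middle of this module's lower far edge: at x = +44, y = 0, z = -16 mm of the module.
- cutout1 (a point): Centre of the floor of the cutout of module1, in the foam.
- module2: Display module (absent in some runs): black block 88 (x) x 56 (y) x 32 (z) mm, about 0.18 kg, origin at its centre. +z: back, with green board and a white connector near the +x (far) end; -z: LED face with pale dots. Starts LED face down in the foam's cutout at x = 0 mm, axes along the foam's, standing 14 mm out. Finger wells lie beside its -x half. It stands steadily on its 56 x 32 mm ends.
- module2_far (a point): Middle of this module's lower far edge: at x = +44, y = 0, z = -16 mm of the module.
- cutout2 (a point): Centre of the floor of the cutout of module2, in the foam.
- module3: Display module (absent in some runs): black block 88 (x) x 56 (y) x 32 (z) mm, about 0.18 kg, origin at its centre. +z: back, with green board and a white connector near the +x (far) end; -z: LED face with pale dots. Starts LED face down in the foam's cutout at x = 122 mm, axes along the foam's, standing 14 mm out. Finger wells lie beside its -x half. It stands steadily on its 56 x 32 mm ends.
- module3_far (a point): Middle of this module's lower far edge: at x = +44, y = 0, z = -16 mm of the module.
- cutout3 (a point): Centre of the floor of the cutout of module3, in the foam.
- clip1: Broken black L-shaped plastic clip, 16 x 14 x 9 mm, 10 g, lying on the plate at the start, absent in some runs; origin at the centre of its underside.
- clip2: Broken black L-shaped plastic clip, 16 x 14 x 9 mm, 10 g, lying on the plate at the start, absent in some runs; origin at the centre of its underside.
- clip3: Broken black L-shaped plastic clip, 16 x 14 x 9 mm, 10 g, lying on the plate at the start, absent in some runs; origin at the centre of its underside.
- clip4: Broken black L-shaped plastic clip, 16 x 14 x 9 mm, 10 g, lying on the plate at the start, absent in some runs; origin at the centre of its underside.
- clip5: Broken black L-shaped plastic clip, 16 x 14 x 9 mm, 10 g, lying on the plate at the start, absent in some runs; origin at the centre of its underside.
- clip6: Broken black L-shaped plastic clip, 16 x 14 x 9 mm, 10 g, lying on the plate at the start, absent in some runs; origin at the centre of its underside.
- screwdriver: Bystander: screwdriver about 180 mm long lying beyond the pad. Leave it alone.
- tape_roll: Bystander: flat clear tape roll 90 mm across, 24 mm high, beyond the work. Leave it alone.
- screw_cup: Bystander: white cup 70 mm across, 55 mm high, beyond the work. Leave it alone.
There are look-alikes about, which are no part of the job. Leave any pink or purple look-alike of the module2 alone.

How it is judged:
On the way, in this order (a step that is already met when the one before it is completed fails the run):
1. every clip swept off the plate into the trough (x of clip1 in the frame of station between -0.17 and -0.093 m and y of clip1 in the frame of station between -0.135 and 0.135 m and z of each of clip1, clip2, clip3, clip4, clip5, clip6 in the frame of station below 0.024 m and x of clip2 in the frame of station between -0.17 and -0.093 m and y of clip2 in the frame of station between -0.135 and 0.135 m and x of clip3 in the frame of station between -0.17 and -0.093 m and y of clip3 in the frame of station between -0.135 and 0.135 m and x of clip4 in the frame of station between -0.17 and -0.093 m and y of clip4 in the frame of station between -0.135 and 0.135 m and x of clip5 in the frame of station between -0.17 and -0.093 m and y of clip5 in the frame of station between -0.135 and 0.135 m and x of clip6 in the frame of station between -0.17 and -0.093 m and y of clip6 in the frame of station between -0.135 and 0.135 m), for 0.2 s.
2. the scraper put back upright on its pad (x of scraper in the frame of pad between -0.06 and 0.06 m and y of scraper in the frame of pad between -0.05 and 0.05 m and z of scraper in the frame of pad below 0.012 m and angle between scraper's own z axis and vertical below 0.15 rad and linear speed of scraper below 0.02 m/s), for 0.2 s.
3. a module tipped up by more than 0.3 rad with its far end still down in its cutout (((angle between module1's own z axis and vertical above 0.3 rad and z of module1_far in the frame of foam below 0.03 m and horizontal distance between module1 and cutout1 below 0.04 m) or (angle between module2's own z axis and vertical above 0.3 rad and z of module2_far in the frame of foam below 0.03 m and horizontal distance between module2 and cutout2 below 0.04 m) or (angle between module3's own z axis and vertical above 0.3 rad and z of module3_far in the frame of foam below 0.03 m and horizontal distance between module3 and cutout3 below 0.04 m))), for 0.1 s.
At the end, for the whole second after the job is handed in: Every clip lies in the trough; every module lies at rest flat on the plate (within 0.1 rad), LED face up, centre within 65 mm (x) and 110 mm (y) of the plate's; the scraper stands upright (within 0.15 rad), at rest on its pad, centre within 60 mm (x) and 50 mm (y) of the pad's (all of step 1 and all of step 2 and x of module1 in the frame of station between -0.065 and 0.065 m and y of module1 in the frame of station between -0.11 and 0.11 m and z of module1 in the frame of station between 0.042 and 0.05 m and angle between each of module1, module2, module3's own z axis and vertical above 3.04 rad and linear speed of each of module1, module2, module3 below 0.02 m/s and x of module2 in the frame of station between -0.065 and 0.065 m and y of module2 in the frame of station between -0.11 and 0.11 m and z of module2 in the frame of station between 0.042 and 0.05 m and x of module3 in the frame of station between -0.065 and 0.065 m and y of module3 in the frame of station between -0.11 and 0.11 m and z of module3 in the frame of station between 0.042 and 0.05 m); the robot touches nothing.
It fails at once if a clip is touched with the fingers (contact force between any of clip1, clip2, clip3, clip4, clip5, clip6 and the fingers above 0.3 N).
It fails at once if a module is pulled level out of its cutout (raised over 14 mm above its cutout while within 0.15 rad of level) ((z of module1 in the frame of foam above 0.046 m and angle between module1's own z axis and vertical below 0.15 rad and horizontal distance between module1 and cutout1 below 0.02 m) or (z of module2 in the frame of foam above 0.046 m and angle between module2's own z axis and vertical below 0.15 rad and horizontal distance between module2 and cutout2 below 0.02 m) or (z of module3 in the frame of foam above 0.046 m and angle between module3's own z axis and vertical below 0.15 rad and horizontal distance between module3 and cutout3 below 0.02 m)).
It fails at once if a module is dropped or let topple (turning faster than 7 rad/s or moving faster than 1.5 m/s) (angular speed of any of module1, module2, module3 above 7 rad/s or linear speed of any of module1, module2, module3 above 1.5 m/s).
It fails at once if a bystander is moved more than 30 mm (distance of any of screwdriver, tape_roll, screw_cup from where it was at the start of the episode above 0.03 m).
Of module1, module2, module3 only 2 to 3 are there at a start; the rules pass over those that are not, and their reading is None.
Of clip1, clip2, clip3, clip4, clip5, clip6 only 3 to 6 are there at a start; the rules pass over those that are not, and their reading is None.
At some moment in a run one of scraper may be knocked a few centimetres aside while the robot is not near it.
It also fails if it takes over 210 s, if anything falls off the work surface, if the arm or the gripper's body presses on something with over 40 N, if the wrist force passes 120 N, or if a joint passes its speed limit or range.

ROBOT

A 6-joint arm with a two-finger parallel gripper is mounted at the origin on the work surface. World frame = base frame: x ahead of the robot, y to its left, z up, the work surface at z = 0. Lengths are in m, angles in rad, forces in N, time in s.
With the tool pointing down it reaches from about 0.25 to 0.725 m from the base axis. Payload 4 kg.
Tool frame: the origin (TCP) lies midway between the tips of the shut fingers; the grasp point (between the pads) lies 19 mm behind it; y points along the fingers, z is the direction in which the jaws open and shut, and the axes are right-handed (so a half turn about y gives the same grasp; the last joint's range is limited). The gripper opens to 85 mm and grips with 20 to 120 N. Pads are 22 mm wide; open, the fingers measure 114 mm over their backs; the gripper's body (76 mm by 85 mm) begins 54 mm behind the grasp point. The pads swing forward as they close: fully open they stand 13 mm farther back than shut.
Start: joints at [-1.147, 0.241, 0.005, 1.335, 0, 1.571], TCP at [0.206, -0.456, 0.231] pointing down, gripper open.
Joint ranges: [-2.72, 2.72], [-1.05, 1.87], [-1.09, 1.28], [-1.99, 2.15], [-1.42, 1.44], [-3.14, 3.14]. Speed limits (rad/s): [2.79, 2.79, 3.14, 3.14, 3.14, 3.14].

INTERFACE

Orientations are given as a unit quaternion [x, y, z, w].
In Python, from workcell import bot gives the robot as it stands. The module is installed in compiled form; this text tells all that it offers.
- The arm moves only by the shell command python3 -m handwheel 'ROWS' [OPENING]. ROWS is JSON, a list of rows, each a list of 6 numbers: the shift along the tool's x, y, z in units of 25 mm (1.0 is 25 mm), then the turn, a rotation vector about the tool's x, y, z in units of 10 degrees (1.0 is 10 degrees). A call has exactly 5 rows; each row is the pose to reach, as a shift and turn from the pose commanded when the call began, along the tool's axes at that moment; what a row does not reach only later rows make up. A row lasts 1/8 s, in which the tool goes at most 62.5 mm and 10.7 degrees, less where a joint would pass 70% of its speed; a pose out of reach is approached as far as the arm can. A call with a gripper value outside its range is refused whole. OPENING is the gripper command: -1 is shut, 1 is fully open, values between are in proportion, set as the call begins (- or left out, the last holds). The fingers move at their own pace and stop on an object; the grip force is fixed at half the most. Time passes only in rows, so rows that repeat a pose let the fingers close, or fill a call up. It gives the time, the measured TCP pose, the force and the opening at its end, in the units of the state.
- bot.get_obs(): the state, without advancing time (a new reading comes with each control period).
- bot.camera(name): name is "scene" or "top"; returns a dict with "color" (480x640x3 uint8, red, green, blue), "fx", "fy", "cx", "cy" (pixels), "dist_coeffs" ([k1, k2, p1, p2, k3] as OpenCV has them; the pictures are not rectified), "rvec" (rotation vector, rad) and "tvec" (3), from world to camera coordinates, as OpenCV has them. Camera axes: x right, y down, z forward; pixel columns grow to the right and rows downward; lengths in m; the calibration is good to about 2 mm. A picture is of the moment at which its call begins. There is no depth.
- bot.job_done(): hands the job in, once; it reports no verdict.
The state is a dict: "clock": time; "joint_pos": joint angles; "joint_vel": joint speeds; "tau": joint torques, N m; "eef_pos": TCP position; "tool_rot": TCP orientation; "ft_force": force on the tool from outside, world axes, zero at the start; "ft_torque": the same for the moment, N m; "grip_width": finger opening in m.
Only numpy, scipy, OpenCV 4.12 (cv2) and the standard library are available. Lean on these libraries where they do the work, as an engineer would, in place of code of your own. Each camera call takes 0.05 s, during which the arm holds its last target.

## Working session

There is one attempt and no reset: what is moved stays moved. The work goes in short steps, Python scripts to look and compute and a shell command to move; the robot and the scene stay as the last step left them, time stands still between calls to the robot, and variables do not carry over. Pictures are saved under pics/ and viewed, and the job is handed in when it is done.

```bash
mkdir -p pics; ls; python3 - <<'E'
from workcell import bot
import cv2
print(bot.get_obs())
for n in("scene","top"):
    c=bot.camera(n); cv2.imwrite(f"pics/{n}0.png",c["color"][:,:,::-1]); print(n,{k:v for k,v in c.items() if k!="color"})
E
```

```text
pics
{'clock': 0.0, 'joint_pos': array([-1.14700091e+00,  2.41438920e-01,  3.70459242e-03,  1.33520968e+00,
        3.52628925e-05,  1.57081012e+00]), 'joint_vel': array([-0.00170128, -0.00038828, -0.00070338, -0.00133504, -0.0014227 ,
        0.00029625]), 'tau': array([ 1.60889682e-03, -3.72312176e+01,  2.52411675e+01,  1.69993518e-02,
        2.18350037e-04, -1.01863872e-06]), 'eef_pos': array([ 0.20535554, -0.4551739 ,  0.23039252]), 'tool_rot': array([-0.14885819,  0.69203691, -0.69054699,  0.14856316]), 'ft_force': array([0.00973627, 0.78921583, 0.04226299]), 'ft_torque': array([ 0.034483  , -0.03709797,  0.0550096 ]), 'grip_width': 0.08537270566317451}
scene {'fx': 480.03988604537386, 'fy': 480.03988604537386, 'cx': 319.2272788352561, 'cy': 233.40852094942676, 'dist_coeffs': array([0.00127459, 0.        , 0.        , 0.        , 0.        ]), 'rvec': array([ 2.23501043,  0.94419155, -0.36803492]), 'tvec': array([-0.39714643, -0.22685967,  1.30573832])}
top {'fx': 585.4631738911845, 'fy': 585.4631738911845, 'cx': 320.03150660439366, 'cy': 232.06059581853535, 'dist_coeffs': array([0.03393043, 0.        , 0.        , 0.        , 0.        ]), 'rvec': array([ 2.09718343, -2.14843533,  0.22715701]), 'tvec': array([0.01915337, 0.54917813, 1.41200788])}
```

View pics/scene0.png

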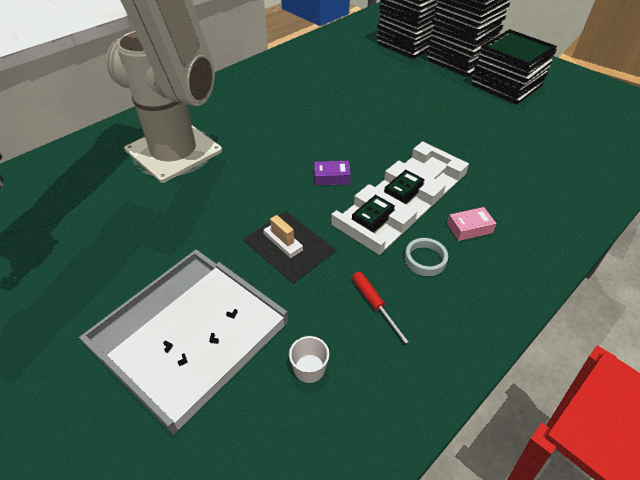

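View pics/top0.png

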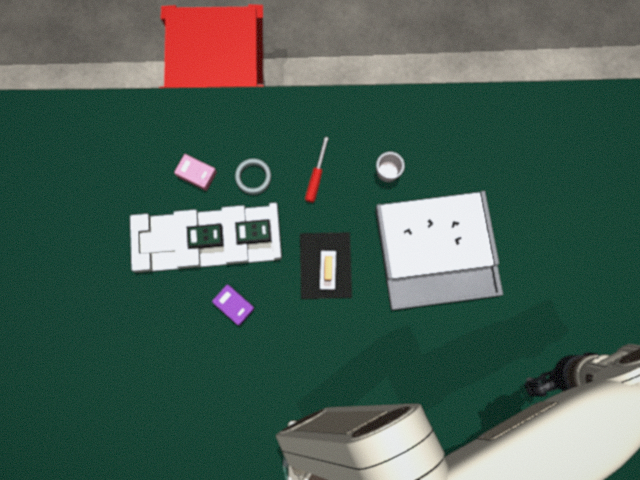

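The top view (x up, y to the left) shows the station at about (440,250) with 4 clips, the scraper on its pad at (328,268), the foam at (205,238), and two modules in it at (205,236) and (253,231). The look-alikes are pink at (195,171) and purple at (233,305).

```bash
cat > h.py <<'E'
from workcell import bot
import numpy as np, cv2
from scipy.spatial.transform import Rotation as R
def cam(n):
    c=bot.camera(n); c["K"]=np.array([[c["fx"],0,c["cx"]],[0,c["fy"],c["cy"]],[0,0,1]])
    c["Rm"]=cv2.Rodrigues(c["rvec"])[0]; c["C"]=-c["Rm"].T@c["tvec"]; return c
def ray(c,uv):
    p=cv2.undistortPoints(np.array(uv,float).reshape(-1,1,2),c["K"],c["dist_coeffs"]).reshape(-1,2)
    return np.c_[p,np.ones(len(p))]@c["Rm"]
def plane(c,uv,z):
    d=ray(c,uv); return c["C"]+d*((z-c["C"][2])/d[:,2])[:,None]
def proj(c,P):
    return cv2.projectPoints(np.array(P,float).reshape(-1,1,3),c["rvec"],c["tvec"],c["K"],c["dist_coeffs"])[0].reshape(-1,2)
def crop(c,x0,y0,w,h,s,name):
    cv2.imwrite(f"pics/{name}.png",cv2.resize(c["color"][y0:y0+h,x0:x0+w,::-1],None,fx=s,fy=s,interpolation=cv2.INTER_CUBIC))
def st():
    o=bot.get_obs(); r=R.from_quat(o["tool_rot"])
    print("t%.2f"%o["clock"],"p",o["eef_pos"].round(4),"w%.4f"%o["grip_width"],"F",o["ft_force"].round(1)); print("tool axes cols\n",r.as_matrix().round(3)); return o
E
python3 - <<'E'
from h import *
c=cam("top"); crop(c,120,190,170,90,4.7,"foam0"); crop(c,290,180,220,140,3.6,"stat0")
print(c["C"]); s=cam("scene"); print(s["C"]); crop(s,310,130,170,130,4.5,"foams0"); st()
E
```

```text
[0.25958535 0.0300048  1.49246269]
[ 1.0314406  -0.45244144  0.80347383]
t0.20 p [ 0.2055 -0.4554  0.2307] w0.0853 F [-0.3  0.3  0.5]
tool axes cols
 [[-0.912 -0.001  0.411]
 [-0.411  0.001 -0.912]
 [ 0.    -1.    -0.001]]
```

View pics/foam0.png

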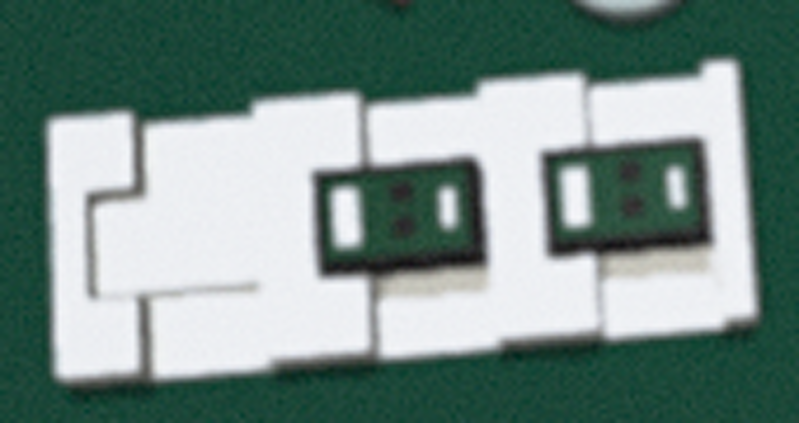

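View pics/stat0.png

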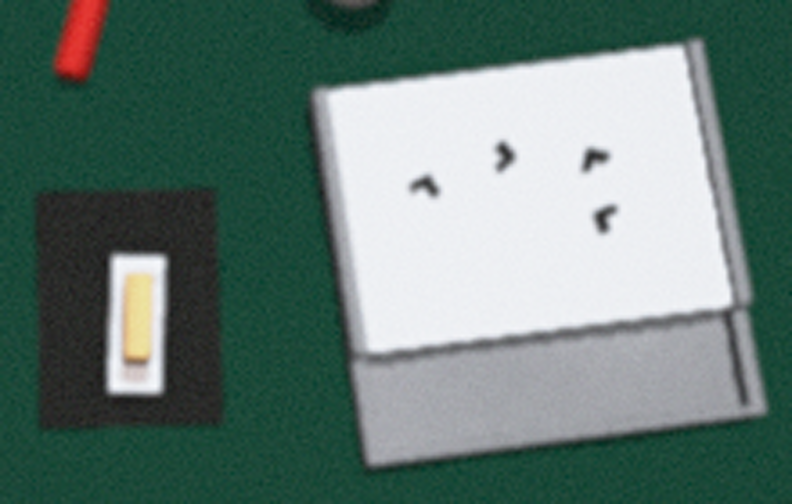

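View pics/foams0.png

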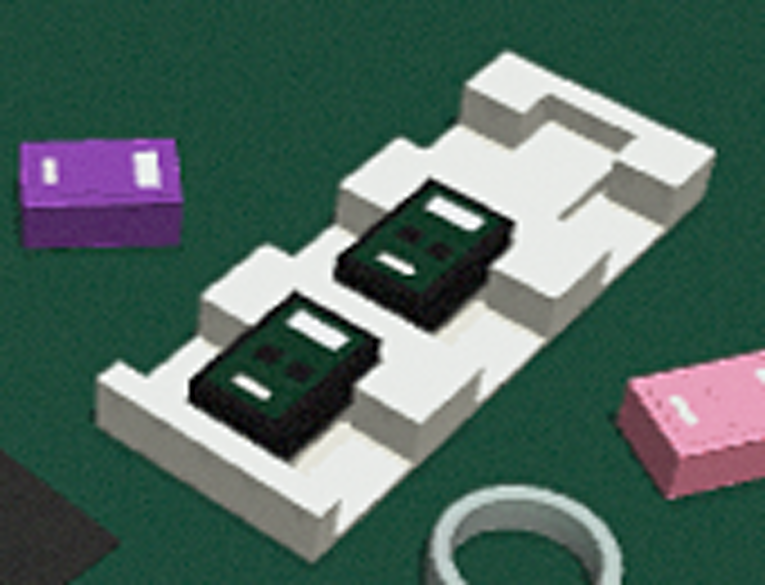

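```bash
python3 - <<'E'
from h import *
c=cam("top"); im=c["color"].astype(int); hsv=cv2.cvtColor(c["color"],cv2.COLOR_RGB2HSV)
def rect(m,x0,y0,x1,y1,z,name,all=False):
    k=np.zeros(m.shape,np.uint8); k[y0:y1,x0:x1]=m[y0:y1,x0:x1]
    cs,_=cv2.findContours(k,cv2.RETR_EXTERNAL,cv2.CHAIN_APPROX_NONE)
    for q in sorted(cs,key=cv2.contourArea,reverse=True)[:6 if all else 1]:
        if cv2.contourArea(q)<6: continue
        P=plane(c,q.reshape(-1,2),z)[:,:2]
        (cx,cy),(w,h),a=cv2.minAreaRect((P*1000).astype(np.float32)); print(name,"ctr",round(cx,1),round(cy,1),"size",round(w,1),round(h,1),"ang",round(a,2))
mn=im.min(2); mx=im.max(2)
rect(mn>205,370,180,505,280,.03,"plate")
rect((mn>140),295,225,355,305,.02,"scraper foot+")
rect((mx<60)&(im[:,:,1]-im[:,:,0]<20),290,225,360,305,.004,"pad")
rect(mn>140,120,190,290,280,.034,"foam")
rect((hsv[:,:,1]>60)&(hsv[:,:,0]<35)&(hsv[:,:,2]>120),315,245,345,290,.06+0,"grip")
rect((mx<120),385,210,480,255,.034,"clips",True)
rect((mx<110),180,215,227,255,.062-.012,"modA")
rect((mx<110),232,215,277,250,.050,"modB")
# reading corners
f=lambda L,z:plane(c,[(290+x/3.6-.5+.5/3.6,180+y/3.6-.5) for x,y in L],z)[:,:2].round(4)
print("plate",f([(330,90),(690,45),(735,305),(365,352)],.03))
g=lambda L,z:plane(c,[(120+x/4.7-.4,190+y/4.7-.4) for x,y in L],z)[:,:2].round(4)
print("foam L-top,L-bot,R-top,R-bot",g([(47,117),(57,381),(738,60),(758,320)],.034))
print("modA",g([(315,171),(478,158),(487,258),(322,273)],.048))
print("modB",g([(543,152),(703,138),(712,240),(550,254)],.048))
E
```

```text
plate ctr 541.2 -290.0 size 188.2 258.3 ang 6.14
scraper foot+ ctr 459.6 -11.2 size 38.0 94.6 ang 88.25
pad ctr 473.9 -6.5 size 169.0 129.7 ang 0.14
foam ctr 548.1 296.7 size 147.0 372.8 ang 3.85
grip ctr 457.8 -10.2 size 17.3 59.7 ang 88.33
clips ctr 568.5 -337.7 size 9.1 17.5 ang 25.22
clips ctr 524.6 -341.5 size 6.7 14.0 ang 72.25
clips ctr 571.1 -275.1 size 15.4 7.1 ang 7.58
clips ctr 552.3 -218.5 size 13.6 7.8 ang 66.23
modA ctr 546.8 294.6 size 61.5 86.9 ang 6.17
modB ctr 555.0 174.0 size 58.0 84.9 ang 2.38
plate [[ 0.6232 -0.1541]
 [ 0.6506 -0.4141]
 [ 0.4617 -0.4306]
 [ 0.4346 -0.1699]]
foam L-top,L-bot,R-top,R-bot [[0.6102 0.4876]
 [0.4664 0.4768]
 [0.6339 0.1149]
 [0.4902 0.1057]]
modA [[0.5741 0.3403]
 [0.5793 0.2537]
 [0.5247 0.2485]
 [0.5187 0.3356]]
modB [[0.5818 0.219 ]
 [0.5875 0.1333]
 [0.5317 0.129 ]
 [0.5261 0.2151]]
```

```bash
cat >> h.py <<'E'
def Rot(a,z):
    a=np.array(a,float);a/=np.linalg.norm(a); z=np.array(z,float); z-=a*(z@a); z/=np.linalg.norm(z)
    return np.c_[np.cross(a,z),a,z]
def plan(p,Rt,n=None,p0=None,R0=None,perrow=(.055,9.5)):
    """print calls (5 rows each) that bring the tool from the measured pose to p,Rt"""
    o=bot.get_obs(); p0=o["eef_pos"] if p0 is None else np.array(p0); R0=R.from_quat(o["tool_rot"]) if R0 is None else R.from_matrix(R0)
    p=np.array(p,float); w=(R0.inv()*R.from_matrix(Rt)).as_rotvec(); d=np.linalg.norm(p-p0); ang=np.degrees(np.linalg.norm(w))
    if n is None: n=max(1,int(np.ceil(max(d/perrow[0],ang/perrow[1])/5)))
    print("dist %.3f ang %.1f calls %d"%(d,ang,n))
    for k in range(n):
        b=k/n; Rb=R0*R.from_rotvec(w*b)
        rows=[]
        for i in range(1,6):
            f=(k+i/5)/n
            rows.append([*(Rb.inv().apply((p-p0)*(f-b))/.025).round(2),*(np.degrees(w*(f-b))/10).round(2)])
        print(str([[float(x) for x in r] for r in rows]).replace(" ",""))
E
python3 - <<'E'
from h import *
p=[.4585,-.0105,.18]; t=np.radians(88.3)
print(Rot([0,0,-1],[np.cos(t),np.sin(t),0]).round(3))
plan([.35,-.25,.22],R.from_quat(bot.get_obs()["tool_rot"]).as_matrix())
E
python3 -m handwheel '[[0,0,0,0,0.2,0],[0,0,0,0,0.4,0],[0,0,0,0,0.6,0],[0,0,0,0,0.8,0],[0,0,0,0,1,0]]' 1; python3 -c "
from h import *
print(st()['joint_pos'])"
```

```text
[[ 1.    0.    0.03]
 [-0.03  0.    1.  ]
 [ 0.   -1.    0.  ]]
dist 0.251 ang 0.0 calls 1
[[-1.73,0.09,-1.02,0.0,0.0,0.0],[-3.46,0.18,-2.05,0.0,0.0,0.0],[-5.19,0.26,-3.07,0.0,0.0,0.0],[-6.92,0.35,-4.09,0.0,0.0,0.0],[-8.65,0.44,-5.12,0.0,0.0,0.0]]
clock: 0.88
eef_pos: [0.2056, -0.4558, 0.2313]
tool_rot: [0.087, -0.702, 0.702, -0.087]
ft_force: [-0.1, 0.2, -0.2]
grip_width: 0.0854
t0.88 p [ 0.2056 -0.4558  0.2313] w0.0854 F [-0.1  0.2 -0.2]
tool axes cols
 [[-0.97  -0.     0.244]
 [-0.244 -0.    -0.97 ]
 [ 0.    -1.     0.   ]]
[-1.14698569e+00  2.40539366e-01  5.00820313e-03  1.33524542e+00
 -2.18243565e-05  1.74764774e+00]
```

```bash
python3 - <<'E'
from h import *
t=np.radians(88.3)
plan([.4585,-.0105,.17],Rot([0,0,-1],[np.cos(t),np.sin(t),0]))
E
```

```text
dist 0.516 ang 164.2 calls 4
[[-0.71,0.12,-0.74,0.0,-0.82,0.0],[-1.42,0.25,-1.48,0.0,-1.64,0.0],[-2.12,0.37,-2.22,0.0,-2.46,0.0],[-2.83,0.49,-2.96,0.0,-3.28,0.0],[-3.54,0.61,-3.7,0.0,-4.1,0.0]]
[[-1.02,0.12,-0.09,0.0,-0.82,0.0],[-2.04,0.25,-0.19,0.0,-1.64,0.0],[-3.06,0.37,-0.28,0.0,-2.46,0.0],[-4.08,0.49,-0.37,0.0,-3.28,0.0],[-5.1,0.61,-0.47,0.0,-4.1,0.0]]
[[-0.83,0.12,0.6,0.0,-0.82,0.0],[-1.66,0.25,1.2,0.0,-1.64,0.0],[-2.49,0.37,1.8,0.0,-2.46,0.0],[-3.32,0.49,2.4,0.0,-3.28,0.0],[-4.15,0.61,3.0,0.0,-4.1,0.0]]
[[-0.23,0.12,1.0,0.0,-0.82,0.0],[-0.47,0.25,1.99,0.0,-1.64,0.0],[-0.7,0.37,2.99,0.0,-2.46,0.0],[-0.93,0.49,3.99,0.0,-3.28,0.0],[-1.16,0.61,4.99,0.0,-4.1,0.0]]
```

```bash
python3 -m handwheel '[[-0.7,0.12,-0.74,0,-0.82,0],[-1.42,0.24,-1.48,0,-1.64,0],[-2.12,0.36,-2.22,0,-2.46,0],[-2.83,0.48,-2.96,0,-3.28,0],[-3.54,0.6,-3.7,0,-4.1,0]]' 1
python3 -m handwheel '[[-1.02,0.12,-0.09,0,-0.82,0],[-2.04,0.24,-0.19,0,-1.64,0],[-3.06,0.36,-0.28,0,-2.46,0],[-4.08,0.48,-0.37,0,-3.28,0],[-5.1,0.6,-0.47,0,-4.1,0]]'
python3 -m handwheel '[[-0.83,0.12,0.6,0,-0.82,0],[-1.66,0.24,1.2,0,-1.64,0],[-2.49,0.36,1.8,0,-2.46,0],[-3.32,0.48,2.4,0,-3.28,0],[-4.15,0.6,3.0,0,-4.1,0]]'
python3 -m handwheel '[[-0.23,0.12,1.0,0,-0.82,0],[-0.47,0.24,2,0,-1.64,0],[-0.7,0.36,3,0,-2.46,0],[-0.93,0.48,4,0,-3.28,0],[-1.16,0.6,5,0,-4.1,0]]'
python3 - <<'E'
from h import *
print(st()["joint_pos"].round(2))
c=cam("scene"); crop(c,160,150,240,180,3.3,"s1"); c=cam("top"); crop(c,270,180,130,130,4.5,"t1")
E
```

```text
clock: 1.5
eef_pos: [0.2689, -0.3436, 0.2163]
tool_rot: [0.329, -0.626, 0.626, -0.329]
ft_force: [0.5, -0.3, 1.3]
grip_width: 0.0855
clock: 2.12
eef_pos: [0.3319, -0.2321, 0.2014]
tool_rot: [-0.527, 0.471, -0.471, 0.527]
ft_force: [0.7, -0.2, -0.9]
grip_width: 0.0851
clock: 2.75
eef_pos: [0.3952, -0.1207, 0.1864]
tool_rot: [0.659, -0.256, 0.257, -0.659]
ft_force: [0.4, 0.5, -0.1]
grip_width: 0.0855
clock: 3.38
eef_pos: [0.4587, -0.0092, 0.1713]
tool_rot: [0.707, -0.009, 0.009, -0.707]
ft_force: [-0.5, 0.2, 0.8]
grip_width: 0.0855
t3.38 p [ 0.4587 -0.0092  0.1713] w0.0855 F [-0.5  0.2  0.8]
tool axes cols
 [[ 1.     0.     0.026]
 [-0.026 -0.     1.   ]
 [ 0.    -1.    -0.   ]]
[-0.02  0.2  -0.21  1.16 -0.    0.01]
```

View pics/s1.png

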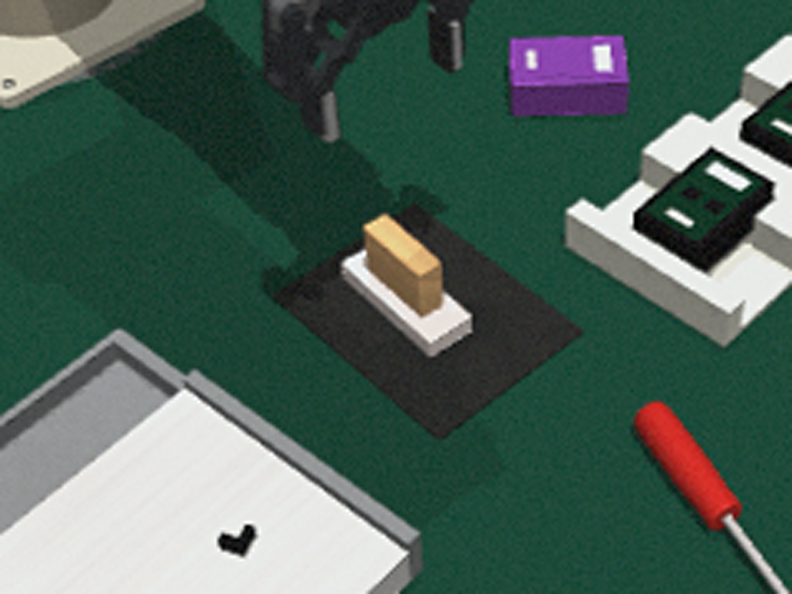

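View pics/t1.png

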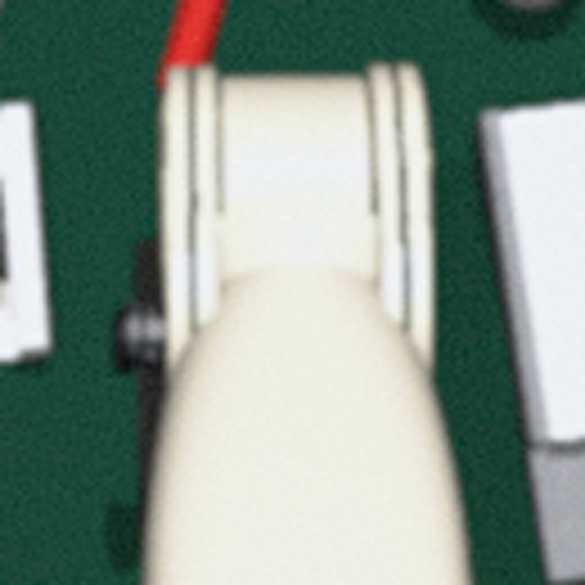

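```bash
python3 -m handwheel '[[0,1.2,-0.05,0,0,0],[0,2.4,-0.05,0,0,0],[0,3.6,-0.05,0,0,0],[0,4.7,-0.05,0,0,0],[0,5.7,-0.05,0,0,0]]' 1
python3 -m handwheel '[[0,0,0,0,0,0],[0,0,0,0,0,0],[0,0,0,0,0,0],[0,0,0,0,0,0],[0,0,0,0,0,0]]' -1
python3 -m handwheel '[[0,0,0,0,0,0],[0,0,0,0,0,0],[0,0,0,0,0,0],[0,0,0,0,0,0],[0,0,0,0,0,0]]'
```

```text
clock: 4.1
eef_pos: [0.4577, -0.0119, 0.0281]
tool_rot: [0.707, -0.012, 0.012, -0.707]
ft_force: [-0.3, 0.2, -0.3]
grip_width: 0.0855
clock: 4.72
eef_pos: [0.4592, -0.0112, 0.03]
tool_rot: [0.707, -0.01, 0.012, -0.707]
ft_force: [-0.5, 0.8, 7.1]
grip_width: 0.0197
clock: 5.35
eef_pos: [0.4593, -0.0112, 0.03]
tool_rot: [0.707, -0.01, 0.012, -0.707]
ft_force: [-0.6, -0.0, 6.1]
grip_width: 0.0192
```

```bash
python3 -m handwheel '[[0,-0.5,0,0,0,0],[0,-1.2,0,0,0,0],[0,-2,0,0,0,0],[0,-2.8,0,0,0,0],[0,-3.6,0,0,0,0]]'
cat >> h.py <<'E'
SC=np.array([.5415,-.291]); SY=np.radians(5.7)
def S(x,y,z=None):
    q=SC+np.array([np.cos(SY)*x-np.sin(SY)*y,np.sin(SY)*x+np.cos(SY)*y]); return [*q] if z is None else [*q,z]
EX=[np.cos(SY),np.sin(SY),0]; EY=[-np.sin(SY),np.cos(SY),0]
DN=[0,0,-1]
E
python3 - <<'E'
from h import *
plan(S(.07,-.052,.12),Rot(DN,EX))
E
```

```text
clock: 5.98
eef_pos: [0.4577, -0.0112, 0.1197]
tool_rot: [0.707, -0.011, 0.01, -0.707]
ft_force: [0.3, -0.0, -1.8]
grip_width: 0.0193
dist 0.361 ang 82.6 calls 2
[[0.67,-0.0,-1.28,0.0,0.83,-0.0],[1.35,-0.0,-2.56,0.0,1.65,-0.0],[2.02,-0.0,-3.84,0.0,2.48,-0.0],[2.69,-0.01,-5.11,0.0,3.3,-0.0],[3.37,-0.01,-6.39,0.0,4.13,-0.0]]
[[1.35,-0.0,-0.52,0.0,0.83,-0.0],[2.7,-0.0,-1.03,0.0,1.65,-0.0],[4.05,-0.0,-1.55,0.0,2.48,-0.0],[5.4,-0.01,-2.07,0.0,3.3,-0.0],[6.75,-0.01,-2.58,0.0,4.13,-0.0]]
```

```bash
python3 -m handwheel '[[0.67,0,-1.28,0,0.83,0],[1.35,0,-2.56,0,1.65,0],[2.02,0,-3.84,0,2.48,0],[2.7,0,-5.1,0,3.3,0],[3.37,0,-6.4,0,4.13,0]]'
python3 -m handwheel '[[1.35,0,-0.52,0,0.83,0],[2.7,0,-1.03,0,1.65,0],[4.05,0,-1.55,0,2.48,0],[5.4,0,-2.07,0,3.3,0],[6.75,0,-2.58,0,4.13,0]]'
python3 -m handwheel '[[0,0.4,0,0,0,0],[0,0.8,0,0,0,0],[0,1.2,0,0,0,0],[0,1.4,0,0,0,0],[0,1.4,0,0,0,0]]'
python3 - <<'E'
from h import *
print(st()["joint_pos"].round(2))
c=cam("scene"); crop(c,70,220,250,220,2.7,"s2")
plan(S(.07,-.052,.062),Rot(DN,EX))
E
```

```text
clock: 6.6
eef_pos: [0.5376, -0.1745, 0.119]
tool_rot: [-0.657, 0.261, -0.261, 0.657]
ft_force: [1.3, 0.2, -2.0]
grip_width: 0.019
clock: 7.22
eef_pos: [0.6168, -0.3367, 0.1187]
tool_rot: [0.523, -0.476, 0.475, -0.523]
ft_force: [0.9, -0.2, -2.2]
grip_width: 0.0189
clock: 7.85
eef_pos: [0.6166, -0.3352, 0.0834]
tool_rot: [0.524, -0.475, 0.474, -0.524]
ft_force: [0.3, 0.0, -2.4]
grip_width: 0.0191
t7.85 p [ 0.6166 -0.3352  0.0834] w0.0191 F [ 0.3  0.  -2.4]
tool axes cols
 [[ 0.1   -0.001  0.995]
 [-0.995  0.001  0.1  ]
 [-0.001 -1.    -0.001]]
[-0.5   0.73  0.4   1.24 -0.    0.97]
dist 0.022 ang 0.0 calls 1
[[0.0,0.18,-0.01,0.0,0.0,-0.0],[0.0,0.35,-0.01,0.0,0.0,-0.0],[0.01,0.53,-0.02,0.0,0.0,-0.0],[0.01,0.7,-0.02,0.0,0.0,-0.0],[0.01,0.88,-0.03,0.0,0.0,-0.0]]
```

View pics/s2.png

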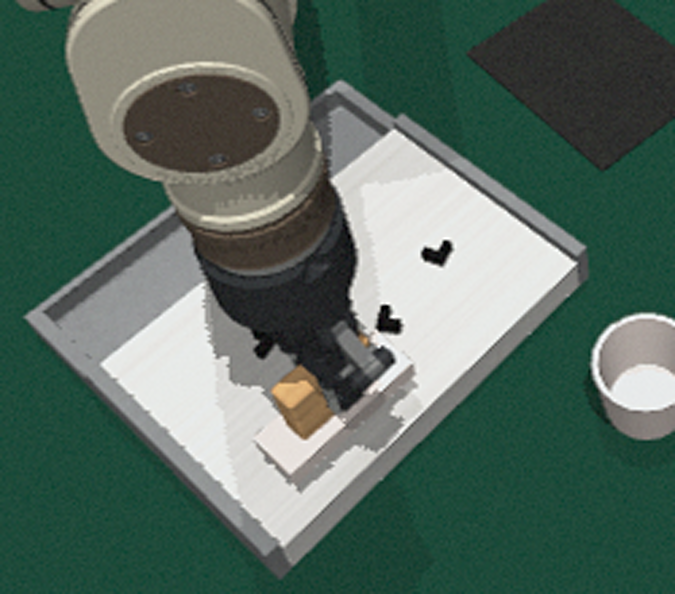

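```bash
python3 -m handwheel '[[0,0.25,0,0,0,0],[0,0.5,0,0,0,0],[0,0.75,0,0,0,0],[0,0.9,0,0,0,0],[0,0.9,0,0,0,0]]'
python3 -m handwheel '[[0,0.04,0,0,0,0],[0,0.08,0,0,0,0],[0,0.1,0,0,0,0],[0,0.1,0,0,0,0],[0,0.1,0,0,0,0]]'
```

```text
clock: 8.52
eef_pos: [0.6166, -0.3358, 0.0606]
tool_rot: [0.524, -0.475, 0.474, -0.524]
ft_force: [0.4, -0.1, -1.9]
grip_width: 0.0192
clock: 9.15
eef_pos: [0.617, -0.336, 0.0589]
tool_rot: [-0.524, 0.475, -0.475, 0.524]
ft_force: [0.4, 0.5, -1.4]
grip_width: 0.019
```

```bash
python3 -m handwheel '[[0,0.04,0,0,0,0],[0,0.08,0,0,0,0],[0,0.08,0,0,0,0],[0,0.08,0,0,0,0],[0,0.08,0,0,0,0]]'
python3 - <<'E'
from h import *
plan(S(-.094,-.052,.0575),Rot(DN,EX),n=2)
E
```

```text
clock: 9.78
eef_pos: [0.617, -0.3359, 0.0568]
tool_rot: [-0.524, 0.475, -0.475, 0.524]
ft_force: [0.2, 0.6, -1.6]
grip_width: 0.0192
dist 0.165 ang 0.0 calls 2
[[-0.0,-0.0,-0.66,-0.0,-0.0,-0.0],[-0.0,-0.01,-1.32,-0.0,-0.0,-0.0],[-0.0,-0.01,-1.98,-0.0,-0.0,-0.0],[-0.0,-0.01,-2.63,-0.0,-0.0,-0.0],[-0.0,-0.01,-3.29,-0.0,-0.0,-0.0]]
[[-0.0,-0.0,-0.66,-0.0,-0.0,-0.0],[-0.0,-0.01,-1.32,-0.0,-0.0,-0.0],[-0.0,-0.01,-1.98,-0.0,-0.0,-0.0],[-0.0,-0.01,-2.63,-0.0,-0.0,-0.0],[-0.0,-0.01,-3.29,-0.0,-0.0,-0.0]]
```

```bash
python3 -m handwheel '[[0,0.03,0,0,0,0],[0,0.06,0,0,0,0],[0,0.06,0,0,0,0],[0,0.06,0,0,0,0],[0,0.06,0,0,0,0]]'
python3 -m handwheel '[[0,0.03,0,0,0,0],[0,0.05,0,0,0,0],[0,0.05,0,0,0,0],[0,0.05,0,0,0,0],[0,0.05,0,0,0,0]]'
```

```text
clock: 10.4
eef_pos: [0.6171, -0.336, 0.0561]
tool_rot: [-0.524, 0.474, -0.475, 0.524]
ft_force: [-2.6, 1.8, 5.5]
grip_width: 0.0194
clock: 11.02
eef_pos: [0.6172, -0.336, 0.0561]
tool_rot: [-0.524, 0.474, -0.475, 0.524]
ft_force: [-2.7, 2.5, 10.4]
grip_width: 0.019
```

```bash
python3 -m handwheel '[[0,-0.05,-0.5,0,0,0],[0,-0.06,-1.1,0,0,0],[0,-0.06,-1.8,0,0,0],[0,-0.06,-2.5,0,0,0],[0,-0.06,-3.2,0,0,0]]'
python3 -m handwheel '[[0,0,-0.7,0,0,0],[0,0,-1.4,0,0,0],[0,0,-2.1,0,0,0],[0,0,-2.75,0,0,0],[0,0,-3.35,0,0,0]]'
python3 -m handwheel '[[0,0,-0.1,0,0,0],[0,0,-0.1,0,0,0],[0,-0.4,0,0,0,0],[0,-1,0,0,0,0],[0,-1.6,0,0,0,0]]'
python3 - <<'E'
from h import *
c=cam("scene"); crop(c,70,220,250,220,2.7,"s3")
plan(S(.07,.042,.096),Rot(DN,EX))
E
```

```text
clock: 11.65
eef_pos: [0.5385, -0.3445, 0.0561]
tool_rot: [-0.524, 0.473, -0.476, 0.525]
ft_force: [2.4, -0.4, 2.0]
grip_width: 0.0189
clock: 12.28
eef_pos: [0.4542, -0.3527, 0.056]
tool_rot: [-0.524, 0.474, -0.475, 0.524]
ft_force: [2.1, -1.3, 3.1]
grip_width: 0.019
clock: 12.9
eef_pos: [0.454, -0.3519, 0.0962]
tool_rot: [0.524, -0.475, 0.474, -0.524]
ft_force: [-0.1, 0.1, -2.0]
grip_width: 0.0196
dist 0.188 ang 0.2 calls 1
[[-0.76,0.02,1.3,-0.0,-0.0,0.0],[-1.52,0.05,2.59,-0.01,-0.0,0.01],[-2.28,0.07,3.89,-0.01,-0.0,0.01],[-3.04,0.09,5.18,-0.01,-0.0,0.01],[-3.8,0.12,6.48,-0.01,-0.0,0.01]]
```

View pics/s3.png

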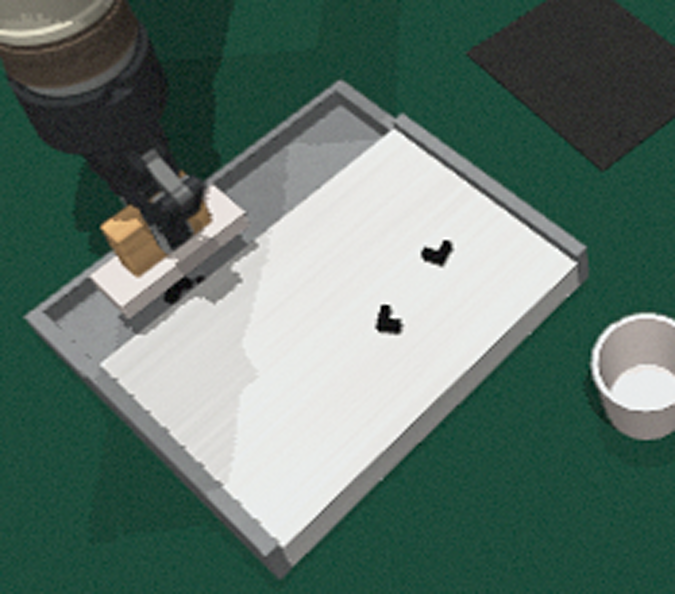

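Two clips are visible below the foot at the trough, crop (182,288), and two remain on the plate. I'll make the second sweep next.

```bash
python3 -m handwheel '[[-0.76,0,1.3,0,0,0],[-1.52,0,2.6,0,0,0],[-2.28,0,3.9,0,0,0],[-3.04,0,5.2,0,0,0],[-3.8,0,6.48,0,0,0]]'
python3 -m handwheel '[[0,0.4,0,0,0,0],[0,0.8,0,0,0,0],[0,1.2,0,0,0,0],[0,1.55,0,0,0,0],[0,1.6,0,0,0,0]]'

```

```text
clock: 13.58
eef_pos: [0.6069, -0.2408, 0.096]
tool_rot: [-0.524, 0.474, -0.475, 0.524]
ft_force: [-0.6, -0.1, -1.2]
grip_width: 0.0194
clock: 14.2
eef_pos: [0.605, -0.2422, 0.0558]
tool_rot: [0.524, -0.475, 0.475, -0.524]
ft_force: [-3.4, 0.8, 6.6]
grip_width: 0.0191
```

```bash
python3 -m handwheel '[[0,-0.02,-0.5,0,0,0],[0,-0.02,-1.1,0,0,0],[0,-0.02,-1.8,0,0,0],[0,-0.02,-2.5,0,0,0],[0,-0.02,-3.2,0,0,0]]'
python3 -m handwheel '[[0,0,-0.7,0,0,0],[0,0,-1.4,0,0,0],[0,0,-2.1,0,0,0],[0,0,-2.75,0,0,0],[0,0,-3.35,0,0,0]]'
python3 -m handwheel '[[0,0,-0.1,0,0,0],[0,0,-0.1,0,0,0],[0,-0.6,0,0,0,0],[0,-1.5,0,0,0,0],[0,-2.5,0,0,0,0]]'
python3 - <<'E'
from h import *
t=np.radians(88.3)
plan([.474,-.0065,.119],Rot(DN,[np.cos(t),np.sin(t),0]))
E
```

```text
clock: 14.82
eef_pos: [0.5247, -0.2497, 0.0558]
tool_rot: [0.524, -0.475, 0.475, -0.524]
ft_force: [-0.4, -1.7, -1.4]
grip_width: 0.0191
clock: 15.45
eef_pos: [0.4416, -0.2579, 0.056]
tool_rot: [0.524, -0.475, 0.475, -0.524]
ft_force: [-0.2, -0.2, -2.8]
grip_width: 0.0191
clock: 16.08
eef_pos: [0.4435, -0.2576, 0.1189]
tool_rot: [-0.524, 0.474, -0.474, 0.524]
ft_force: [0.7, 0.0, -1.0]
grip_width: 0.0191
dist 0.253 ang 82.6 calls 2
[[-0.99,-0.0,0.22,-0.0,-0.83,-0.0],[-1.97,-0.0,0.44,-0.0,-1.65,-0.0],[-2.96,-0.0,0.66,-0.0,-2.48,-0.0],[-3.95,-0.0,0.89,-0.0,-3.3,-0.0],[-4.94,-0.0,1.11,-0.0,-4.13,-0.0]]
[[-0.6,-0.0,0.82,-0.0,-0.83,-0.0],[-1.19,-0.0,1.64,-0.0,-1.65,-0.0],[-1.79,-0.0,2.45,-0.0,-2.48,-0.0],[-2.38,-0.0,3.27,-0.0,-3.3,-0.0],[-2.98,-0.0,4.09,-0.0,-4.13,-0.0]]
```

```bash
python3 -m handwheel '[[-0.99,0,0.22,0,-0.83,0],[-1.97,0,0.44,0,-1.65,0],[-2.96,0,0.66,0,-2.48,0],[-3.95,0,0.89,0,-3.3,0],[-4.94,0,1.11,0,-4.13,0]]'
python3 -m handwheel '[[-0.6,0,0.82,0,-0.83,0],[-1.19,0,1.64,0,-1.65,0],[-1.79,0,2.45,0,-2.48,0],[-2.38,0,3.27,0,-3.3,0],[-2.98,0,4.09,0,-4.13,0]]'
python3 - <<'E'
from h import *
c=cam("top"); crop(c,370,180,140,140,4.2,"t4"); s=cam("scene"); crop(s,70,220,250,220,2.7,"s4"); st()
E
```

```text
clock: 16.7
eef_pos: [0.4592, -0.1312, 0.1187]
tool_rot: [-0.658, 0.257, -0.258, 0.659]
ft_force: [0.2, -0.2, -2.2]
grip_width: 0.0191
clock: 17.32
eef_pos: [0.4744, -0.0054, 0.1187]
tool_rot: [-0.707, 0.008, -0.009, 0.707]
ft_force: [-0.5, 0.1, -2.0]
grip_width: 0.0192
t17.43 p [ 0.4745 -0.0043  0.1187] w0.0192 F [-0.1 -0.1 -1.9]
tool axes cols
 [[ 1.     0.001  0.025]
 [-0.025  0.001  1.   ]
 [ 0.001 -1.     0.001]]
```

View pics/t4.png

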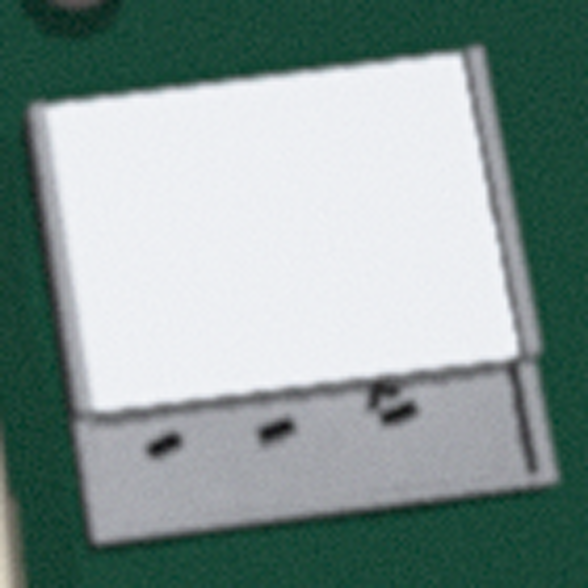

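View pics/s4.png

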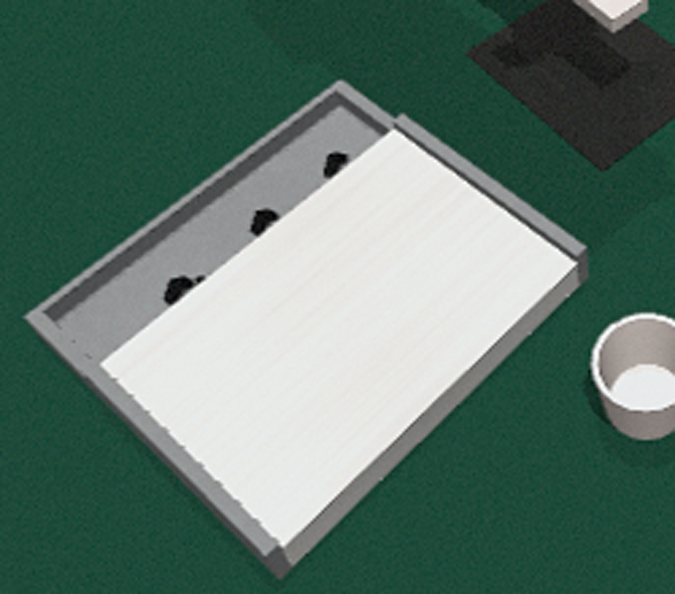

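```bash
python3 - <<'E'
from h import *
c=cam("top")
crop(c,445,255,40,40,15,"t5"); s=cam("scene"); crop(s,115,305,60,45,12,"s5")
for z in (.012,.025): 
    w=plane(c,[(370+382/4.2,180+394/4.2),(370+400/4.2,180+412/4.2)],z)[:,:2]-SC; a=SY
    print(z,(w@np.array([[np.cos(a),-np.sin(a)],[np.sin(a),np.cos(a)]])).round(4))
E
```

```text
0.012 [[-0.1054 -0.0495]
 [-0.1175 -0.0584]]
0.025 [[-0.1067 -0.046 ]
 [-0.1187 -0.0548]]
```

View pics/t5.png

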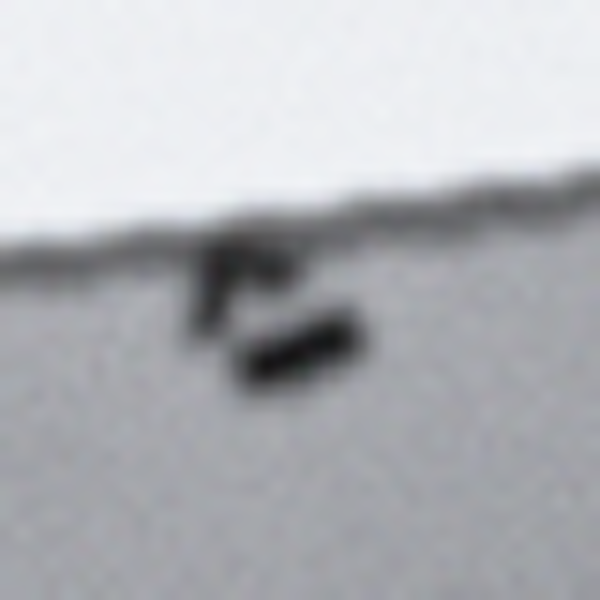

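View pics/s5.png

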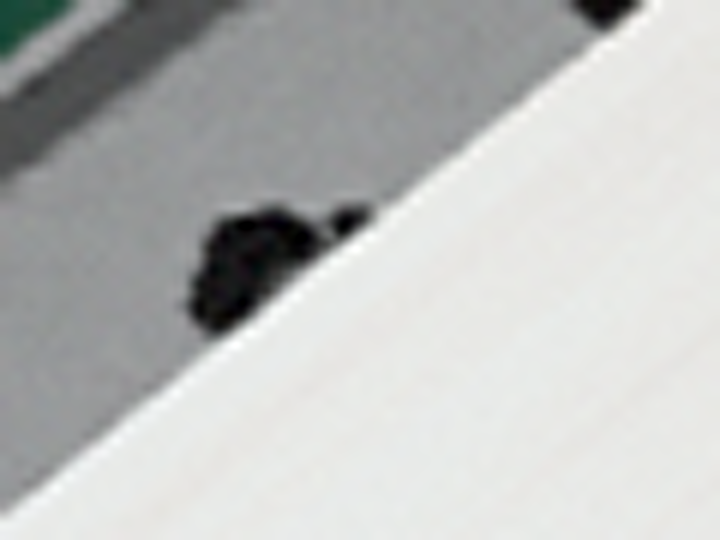

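```bash
python3 -m handwheel '[[0,0.8,0,0,0,0],[0,1.7,0,0,0,0],[0,2.5,0,0,0,0],[0,3.2,0,0,0,0],[0,3.45,0,0,0,0]]'
python3 -m handwheel '[[0,0.03,0,0,0,0],[0,0.07,0,0,0,0],[0,0.1,0,0,0,0],[0,0.1,0,0,0,0],[0,0.1,0,0,0,0]]'
```

```text
clock: 18.15
eef_pos: [0.4728, -0.0074, 0.0313]
tool_rot: [0.707, -0.012, 0.011, -0.707]
ft_force: [0.8, -1.0, -1.2]
grip_width: 0.0194
clock: 18.77
eef_pos: [0.4737, -0.0065, 0.03]
tool_rot: [-0.707, 0.01, -0.011, 0.707]
ft_force: [0.5, -0.4, -1.6]
grip_width: 0.0193
```

```bash
python3 -m handwheel '[[0,0.02,0,0,0,0],[0,0.05,0,0,0,0],[0,0.05,0,0,0,0],[0,0.05,0,0,0,0],[0,0.05,0,0,0,0]]'
python3 -m handwheel '[[0,0,0,0,0,0],[0,0,0,0,0,0],[0,0,0,0,0,0],[0,0,0,0,0,0],[0,0,0,0,0,0]]' 1
python3 -m handwheel '[[0,-0.3,0,0,0,0],[0,-1,0,0,0,0],[0,-2,0,0,0,0],[0,-3.2,0,0,0,0],[0,-4.5,0,0,0,0]]'
python3 - <<'E'
from h import *
s=cam("scene"); crop(s,200,130,240,180,3.3,"s6"); st()
E
```

```text
clock: 19.4
eef_pos: [0.4738, -0.0065, 0.0298]
tool_rot: [-0.707, 0.01, -0.011, 0.707]
ft_force: [-3.0, -0.2, 8.7]
grip_width: 0.0192
clock: 20.02
eef_pos: [0.4735, -0.0066, 0.0285]
tool_rot: [-0.707, 0.011, -0.011, 0.707]
ft_force: [-0.7, 0.6, 0.6]
grip_width: 0.0852
clock: 20.65
eef_pos: [0.4733, -0.0066, 0.1423]
tool_rot: [-0.707, 0.011, -0.011, 0.707]
ft_force: [0.1, -0.2, -0.8]
grip_width: 0.0854
t20.70 p [ 0.4762 -0.0066  0.1468] w0.0854 F [ 0.8 -0.7  3.3]
tool axes cols
 [[ 1.     0.008  0.03 ]
 [-0.03  -0.     1.   ]
 [ 0.008 -1.     0.   ]]
```

View pics/s6.png

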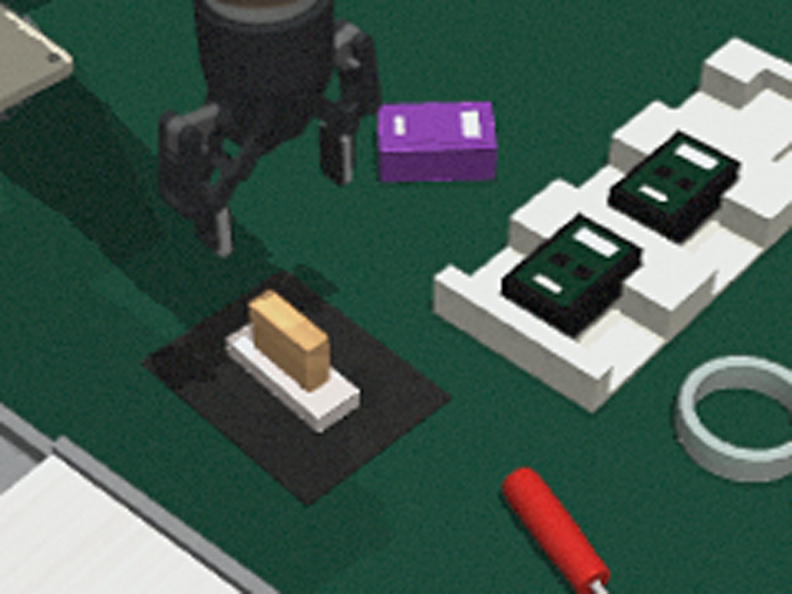

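```bash
cat >> h.py <<'E'
FY=np.radians(93.65); FX=np.array([np.cos(FY),np.sin(FY),0]); FYv=np.array([-FX[1],FX[0],0]); UP=np.array([0,0,1.])
M1=np.array([.5572,.1743,.032]); M2=np.array([.5495,.2954,.032])
def A(al,f=FX):
    al=np.radians(al); return -np.sin(al)*f-np.cos(al)*UP
def RA(al,f=FX): return Rot(A(al,f),-np.cross(UP,f))
E
python3 - <<'E'
from h import *
G=M1-.020*FX+.003*UP; a=A(-30)
T=G+.023*a; print(T.round(4), RA(-30).round(3))
plan(T-.12*a,RA(-30))
E
```

```text
[0.5577 0.1658 0.0151] [[ 0.055 -0.032  0.998]
 [-0.864  0.499  0.064]
 [-0.5   -0.866  0.   ]]
dist 0.144 ang 89.0 calls 2
[[0.33,0.11,0.46,0.22,0.83,0.25],[0.65,0.23,0.92,0.44,1.65,0.49],[0.98,0.34,1.38,0.65,2.48,0.74],[1.31,0.46,1.84,0.87,3.31,0.99],[1.63,0.57,2.3,1.09,4.13,1.23]]
[[-0.02,0.18,0.55,0.22,0.83,0.25],[-0.04,0.36,1.09,0.44,1.65,0.49],[-0.07,0.54,1.64,0.65,2.48,0.74],[-0.09,0.72,2.19,0.87,3.31,0.99],[-0.11,0.9,2.73,1.09,4.13,1.23]]
```

```bash
python3 -m handwheel '[[0.33,0.11,0.46,0.22,0.83,0.25],[0.65,0.23,0.92,0.44,1.65,0.5],[0.98,0.34,1.38,0.65,2.48,0.74],[1.31,0.46,1.84,0.87,3.3,1],[1.63,0.57,2.3,1.1,4.13,1.23]]' 1
python3 -m handwheel '[[-0.02,0.18,0.55,0.22,0.83,0.25],[-0.04,0.36,1.1,0.44,1.65,0.5],[-0.07,0.54,1.64,0.65,2.48,0.74],[-0.09,0.72,2.2,0.87,3.3,1],[-0.11,0.9,2.73,1.1,4.13,1.23]]'
python3 - <<'E'
from h import *
print(st()["joint_pos"].round(2))
G=M1-.020*FX+.003*UP; a=A(-30)
T=G+.023*a
plan(T-.05*a,RA(-30))
s=cam("scene"); crop(s,280,90,220,170,3.5,"s7")
E
```

```text
clock: 21.32
eef_pos: [0.5167, 0.05, 0.127]
tool_rot: [-0.582, 0.333, -0.186, 0.718]
ft_force: [-0.2, -0.8, -0.1]
grip_width: 0.0856
clock: 21.95
eef_pos: [0.5592, 0.106, 0.1128]
tool_rot: [-0.371, 0.604, -0.333, 0.621]
ft_force: [-0.1, -0.1, 0.2]
grip_width: 0.0853
t21.95 p [0.5592 0.106  0.1128] w0.0853 F [-0.1 -0.1  0.2]
tool axes cols
 [[ 0.048 -0.035  0.998]
 [-0.863  0.502  0.059]
 [-0.503 -0.864 -0.006]]
[-0.08  0.51 -0.03  1.12  0.52  1.41]
dist 0.065 ang 0.5 calls 1
[[-0.02,0.52,0.02,0.0,-0.01,-0.0],[-0.04,1.03,0.04,0.01,-0.02,-0.01],[-0.06,1.55,0.06,0.01,-0.03,-0.01],[-0.09,2.06,0.08,0.01,-0.03,-0.02],[-0.11,2.58,0.1,0.02,-0.04,-0.02]]
```

View pics/s7.png

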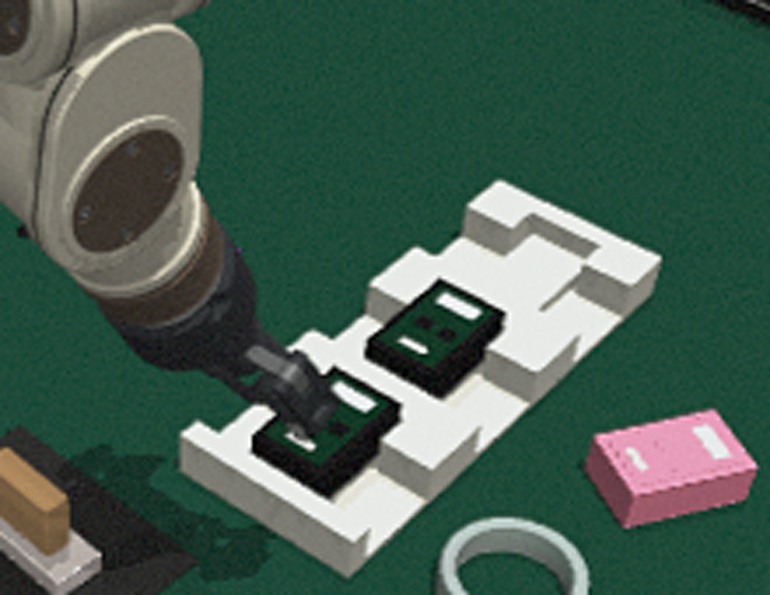

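```bash
python3 -m handwheel '[[-0.02,0.5,0.02,0,0,0],[-0.04,1,0.04,0,0,0],[-0.06,1.55,0.06,0,0,0],[-0.09,2.06,0.08,0,0,0],[-0.11,2.58,0.1,0,0,0]]'
python3 -m handwheel '[[0,0.4,0,0,0,0],[0,0.8,0,0,0,0],[0,1.2,0,0,0,0],[0,1.2,0,0,0,0],[0,1.2,0,0,0,0]]'
python3 - <<'E'
from h import *
G=M1-.020*FX+.003*UP; a=A(-30)
T=G+.023*a
plan(T,RA(-30)); st()
s=cam("scene"); crop(s,300,110,180,140,4.2,"s8"); c=cam("top"); crop(c,200,180,120,120,5,"t8")
E
```

```text
clock: 22.62
eef_pos: [0.5584, 0.1414, 0.0574]
tool_rot: [-0.373, 0.603, -0.332, 0.622]
ft_force: [-0.1, -0.2, -0.3]
grip_width: 0.0853
clock: 23.25
eef_pos: [0.5578, 0.1557, 0.0325]
tool_rot: [-0.373, 0.603, -0.332, 0.622]
ft_force: [0.1, -0.2, 0.0]
grip_width: 0.0853
dist 0.020 ang 0.3 calls 1
[[0.0,0.16,0.01,0.0,-0.0,-0.0],[0.0,0.32,0.01,0.01,-0.01,-0.01],[0.0,0.48,0.02,0.01,-0.01,-0.01],[0.0,0.65,0.02,0.02,-0.01,-0.01],[0.0,0.81,0.03,0.02,-0.01,-0.01]]
t23.25 p [0.5578 0.1557 0.0325] w0.0853 F [ 0.1 -0.2  0. ]
tool axes cols
 [[ 0.053 -0.036  0.998]
 [-0.863  0.501  0.063]
 [-0.502 -0.865 -0.004]]
```

View pics/s8.png

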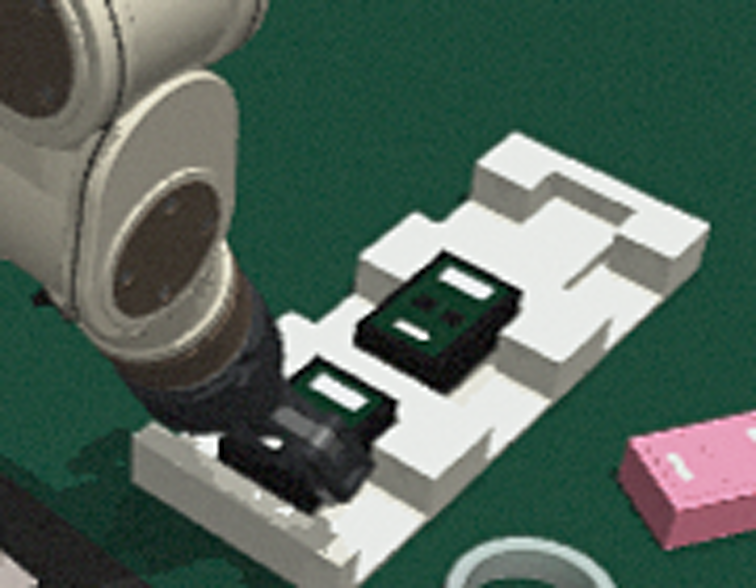

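View pics/t8.png

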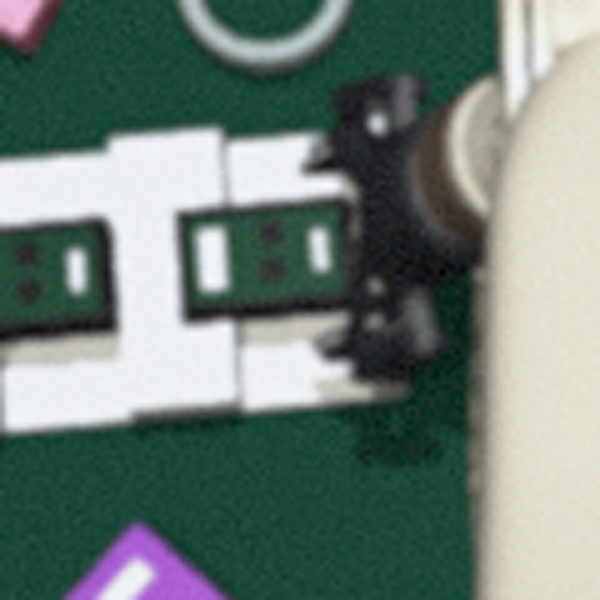

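```bash
python3 -m handwheel '[[0,0.16,0,0,0,0],[0,0.35,0,0,0,0],[0,0.55,0,0,0,0],[0,0.75,0,0,0,0],[0,0.78,0,0,0,0]]'
python3 -m handwheel '[[0,0,0,0,0,0],[0,0,0,0,0,0],[0,0,0,0,0,0],[0,0,0,0,0,0],[0,0,0,0,0,0]]' -1
python3 -m handwheel '[[0,0,0,0,0,0],[0,0,0,0,0,0],[0,0,0,0,0,0],[0,0,0,0,0,0],[0,0,0,0,0,0]]'
python3 - <<'E'
from h import *
st()
s=cam("scene"); crop(s,300,110,180,140,4.2,"s9"); c=cam("top"); crop(c,200,180,120,120,5,"t9")
E
```

```text
clock: 23.98
eef_pos: [0.5563, 0.1658, 0.0149]
tool_rot: [-0.373, 0.603, -0.332, 0.622]
ft_force: [0.1, 0.8, 0.4]
grip_width: 0.0853
clock: 24.6
eef_pos: [0.5581, 0.1653, 0.0161]
tool_rot: [-0.372, 0.602, -0.333, 0.623]
ft_force: [3.1, -1.3, 2.6]
grip_width: 0.0555
clock: 25.22
eef_pos: [0.5581, 0.1653, 0.0161]
tool_rot: [-0.372, 0.602, -0.333, 0.623]
ft_force: [5.1, -2.4, 3.1]
grip_width: 0.0552
t25.23 p [0.5581 0.1653 0.0161] w0.0552 F [ 5.1 -2.4  3.1]
tool axes cols
 [[ 0.053 -0.033  0.998]
 [-0.863  0.501  0.063]
 [-0.502 -0.865 -0.002]]
```

View pics/t9.png

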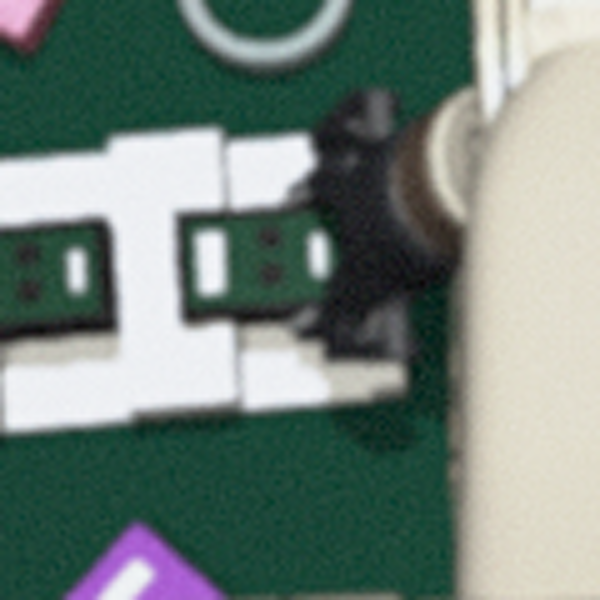

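```bash
cat >> h.py <<'E'
def track(poses):
    """rows from measured pose through a list of (p,R)"""
    o=bot.get_obs(); p0=o["eef_pos"]; R0=R.from_quat(o["tool_rot"])
    for k in range(0,len(poses),5):
        rows=[]
        for p,Rt in poses[k:k+5]:
            rows.append([*(R0.inv().apply(np.array(p)-p0)/.025).round(2),*(np.degrees((R0.inv()*R.from_matrix(Rt)).as_rotvec())/10).round(2)])
        print(str([[float(x)+0. for x in r] for r in rows]).replace(" ",""))
        p0=np.array(poses[min(k+4,len(poses)-1)][0]); R0=R.from_matrix(poses[min(k+4,len(poses)-1)][1])
E
python3 - <<'E'
from h import *
o=bot.get_obs(); Rm=R.from_quat(o["tool_rot"]).as_matrix()
m=Rm.T@(M1-o["eef_pos"]); print("m",m.round(4)); m[2]=0
P=[]
for i,th in enumerate([4.6,9.2,13.8,18.4,23]):
    t=np.radians(th); C=M1.copy(); C[2]=.016+.004*min(1,(i+1)/3)+.044*np.sin(t)+.016*np.cos(t)
    Rr=RA(-30+th); P.append((C-Rr@m,Rr))
track(P)
E
```

```text
m [-0.0158 -0.0092 -0.0004]
[[-0.07,-0.22,-0.01,0.01,-0.01,-0.47],[-0.14,-0.44,-0.01,0.01,-0.01,-0.93],[-0.21,-0.65,-0.01,0.01,-0.01,-1.39],[-0.26,-0.81,-0.02,0.01,-0.01,-1.85],[-0.31,-0.97,-0.02,0.01,-0.01,-2.31]]
```

```bash
python3 -m handwheel '[[-0.07,-0.22,0,0,0,-0.47],[-0.14,-0.44,0,0,0,-0.93],[-0.21,-0.65,0,0,0,-1.39],[-0.26,-0.81,0,0,0,-1.85],[-0.31,-0.97,0,0,0,-2.3]]'
python3 -m handwheel '[[0,0,0,0,0,0],[0,0,0,0,0,0],[0,0,0,0,0,0],[0,0,0,0,0,0],[0,0,0,0,0,0]]'
python3 - <<'E'
from h import *
st()
s=cam("scene"); crop(s,300,110,180,140,4.2,"s10"); c=cam("top"); crop(c,200,180,120,120,5,"t10")
E
```

```text
clock: 25.95
eef_pos: [0.5583, 0.161, 0.0404]
tool_rot: [-0.485, 0.515, -0.451, 0.544]
ft_force: [5.8, 2.4, -3.7]
grip_width: 0.0552
clock: 26.58
eef_pos: [0.5583, 0.1615, 0.0405]
tool_rot: [-0.485, 0.516, -0.449, 0.545]
ft_force: [6.1, 2.3, -0.6]
grip_width: 0.0552
t26.57 p [0.5583 0.1615 0.0405] w0.0552 F [ 6.1  2.3 -0.6]
tool axes cols
 [[ 0.063 -0.011  0.998]
 [-0.99   0.126  0.064]
 [-0.126 -0.992 -0.003]]
```

View pics/s10.png

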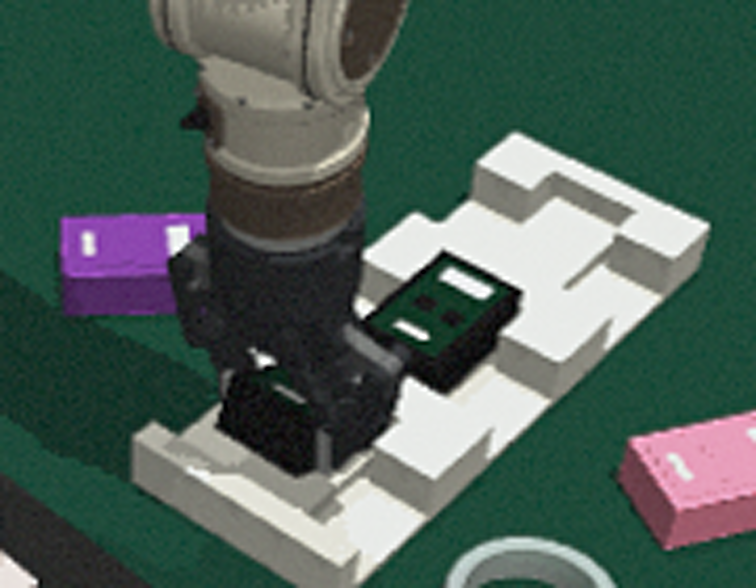

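View pics/t10.png

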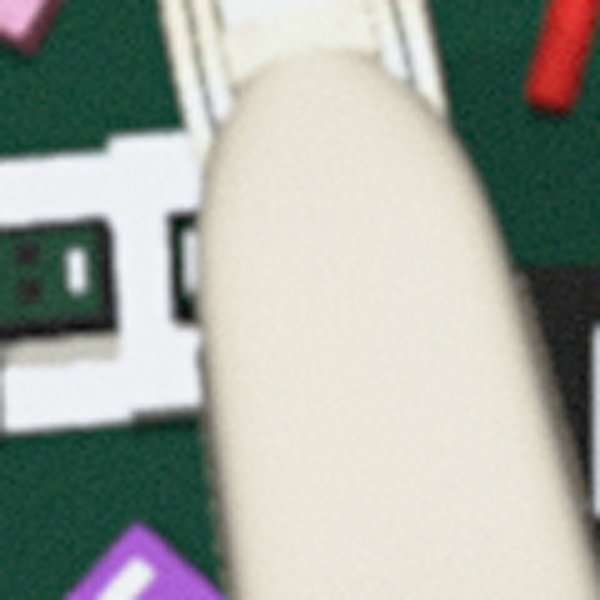

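```bash
python3 -m handwheel '[[0.15,-1.1,0,0,0,0],[0.3,-2.3,0,0,0,0],[0.5,-3.5,0,0,0,0],[0.65,-4.6,0,0,0,0],[0.75,-5.4,0,0,0,0]]'
python3 - <<'E'
from h import *
st()
m=np.array([-.0158,-.0092,0]); EYv=np.array(EY)
C=np.array(S(0,-.04,.17)); Rr=RA(60,EYv)
print((C-Rr@m).round(4)); plan(C-Rr@m,Rr)
E
```

```text
clock: 27.3
eef_pos: [0.5579, 0.1246, 0.1715]
tool_rot: [-0.487, 0.517, -0.449, 0.542]
ft_force: [0.5, 0.1, -2.8]
grip_width: 0.055
t27.30 p [0.5579 0.1246 0.1715] w0.0550 F [ 0.5  0.1 -2.8]
tool axes cols
 [[ 0.062 -0.018  0.998]
 [-0.99   0.123  0.064]
 [-0.124 -0.992 -0.01 ]]
[ 0.547  -0.3466  0.1791]
dist 0.471 ang 67.2 calls 2
[[1.86,-0.26,-0.16,0.01,-0.02,-0.67],[3.72,-0.52,-0.33,0.03,-0.03,-1.34],[5.58,-0.78,-0.49,0.04,-0.05,-2.01],[7.44,-1.05,-0.66,0.06,-0.07,-2.68],[9.3,-1.31,-0.82,0.07,-0.08,-3.36]]
[[1.69,0.81,-0.19,0.01,-0.02,-0.67],[3.39,1.62,-0.39,0.03,-0.03,-1.34],[5.08,2.42,-0.58,0.04,-0.05,-2.01],[6.77,3.23,-0.78,0.06,-0.07,-2.68],[8.46,4.04,-0.97,0.07,-0.08,-3.36]]
```

```bash
python3 -m handwheel '[[1.86,-0.26,-0.16,0,0,-0.67],[3.72,-0.52,-0.33,0,0,-1.34],[5.6,-0.78,-0.5,0,0,-2],[7.4,-1.05,-0.66,0,0,-2.68],[9.3,-1.3,-0.82,0.07,-0.08,-3.36]]'
python3 -m handwheel '[[1.7,0.8,-0.2,0,0,-0.67],[3.4,1.6,-0.4,0,0,-1.34],[5.1,2.4,-0.58,0,0,-2],[6.8,3.2,-0.78,0,0,-2.68],[8.46,4.04,-0.97,0.07,-0.08,-3.36]]'
python3 - <<'E'
from h import *
print(st()["joint_pos"].round(2))
m=np.array([-.0158,-.0092,0]); EYv=np.array(EY)
C=np.array(S(0,-.04,.08)); Rr=RA(60,EYv)
print((C-Rr@m).round(4)); plan(C-Rr@m,Rr)
s=cam("scene"); crop(s,50,170,260,260,2.3,"s11")
E
```

```text
clock: 27.92
eef_pos: [0.5526, -0.1114, 0.1739]
tool_rot: [0.616, -0.347, 0.586, -0.395]
ft_force: [-0.1, -0.3, -1.8]
grip_width: 0.0557
clock: 28.55
eef_pos: [0.5479, -0.3454, 0.1771]
tool_rot: [0.692, -0.149, 0.673, -0.217]
ft_force: [2.2, -1.5, -1.8]
grip_width: 0.0554
t28.55 p [ 0.5479 -0.3454  0.1771] w0.0554 F [ 2.2 -1.5 -1.8]
tool axes cols
 [[ 0.051  0.085  0.995]
 [-0.498 -0.861  0.099]
 [ 0.865 -0.501 -0.001]]
[-0.16  0.42 -0.35  0.38 -0.99  1.08]
[ 0.547  -0.3466  0.0891]
dist 0.088 ang 0.1 calls 1
[[-0.6,0.36,-0.01,0.0,0.0,-0.0],[-1.21,0.72,-0.01,0.0,0.0,-0.0],[-1.81,1.08,-0.02,0.0,0.0,-0.0],[-2.42,1.44,-0.03,0.0,0.01,-0.01],[-3.02,1.8,-0.03,0.0,0.01,-0.01]]
```

View pics/s11.png

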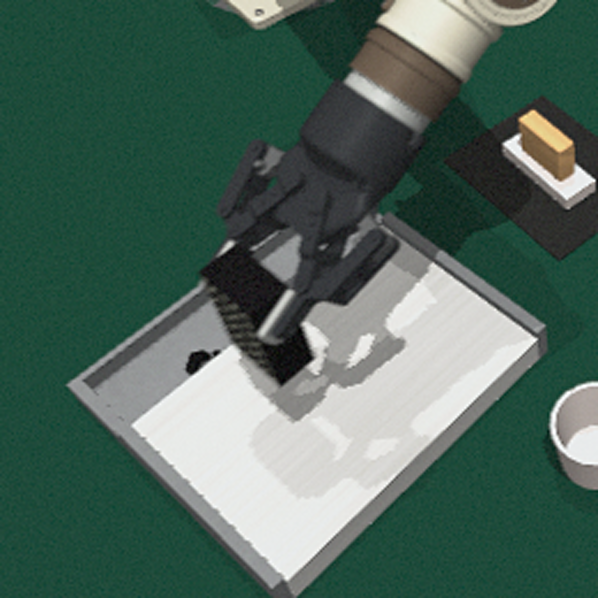

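```bash
python3 -m handwheel '[[-0.6,0.36,0,0,0,0],[-1.2,0.72,0,0,0,0],[-1.8,1.08,0,0,0,0],[-2.4,1.44,0,0,0,0],[-3.0,1.8,-0.03,0,0,0]]'
python3 -m handwheel '[[-0.05,0.03,0,0,0,0],[-0.1,0.06,0,0,0,0],[-0.1,0.06,0,0,0,0],[-0.1,0.06,0,0,0,0],[-0.1,0.06,0,0,0,0]]'
python3 - <<'E'
from h import *
print(st()["joint_pos"].round(2))
s=cam("scene"); crop(s,50,170,260,260,2.3,"s12")
E
```

```text
clock: 29.22
eef_pos: [0.547, -0.3455, 0.0887]
tool_rot: [0.691, -0.151, 0.672, -0.218]
ft_force: [0.9, -0.0, -1.3]
grip_width: 0.0552
clock: 29.85
eef_pos: [0.5491, -0.3466, 0.0891]
tool_rot: [0.689, -0.15, 0.675, -0.217]
ft_force: [0.0, 0.5, -1.3]
grip_width: 0.0551
t29.85 p [ 0.5491 -0.3466  0.0891] w0.0551 F [ 0.   0.5 -1.3]
tool axes cols
 [[ 0.045  0.087  0.995]
 [-0.499 -0.861  0.097]
 [ 0.865 -0.501  0.005]]
[-0.16  0.57 -0.42  0.16 -0.99  1.09]
```

View pics/s12.png

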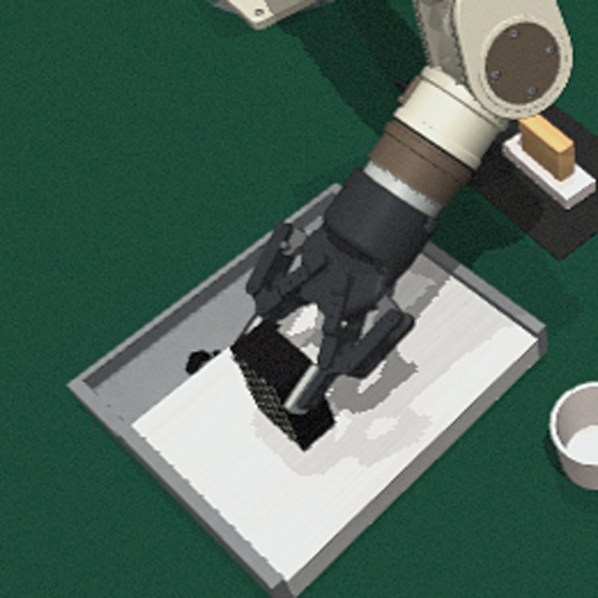

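```bash
python3 -m handwheel '[[-0.05,0.03,0,0,0,0],[-0.1,0.06,0,0,0,0],[-0.1,0.06,0,0,0,0],[-0.1,0.06,0,0,0,0],[-0.1,0.06,0,0,0,0]]'
python3 -m handwheel '[[-0.03,0.02,0,0,0,0],[-0.06,0.04,0,0,0,0],[-0.06,0.04,0,0,0,0],[-0.06,0.04,0,0,0,0],[-0.06,0.04,0,0,0,0]]'
```

```text
clock: 30.52
eef_pos: [0.5492, -0.347, 0.0873]
tool_rot: [0.689, -0.149, 0.675, -0.216]
ft_force: [-1.0, 2.4, 5.6]
grip_width: 0.0554
clock: 31.15
eef_pos: [0.5494, -0.3474, 0.0874]
tool_rot: [0.689, -0.148, 0.676, -0.215]
ft_force: [-2.6, 6.5, 11.7]
grip_width: 0.0553
```

```bash
python3 - <<'E'
from h import *
s=cam("scene"); crop(s,130,280,90,100,6,"s13"); st()
for x,y in ((.02,-.08),(-.02,-.04)):
  print(proj(s,[S(x,y,.03),S(x,y,.118)]).round(1))
E
```

```text
t31.20 p [ 0.5494 -0.3474  0.0874] w0.0551 F [-3.9  5.1 12.3]
tool axes cols
 [[ 0.043  0.086  0.995]
 [-0.494 -0.864  0.096]
 [ 0.868 -0.496  0.006]]
[[166.8 372.2]
 [154.1 346.4]]
[[170.9 343.3]
 [159.1 316.4]]
```

View pics/s13.png

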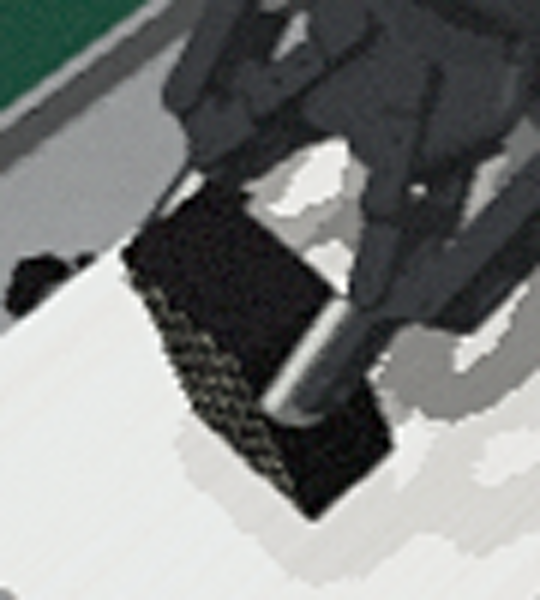

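```bash
python3 - <<'E'
from h import *
s=cam("scene")
P=plane(s,[(130+197/6-.4,280+408/6-.4),(130+314/6-.4,280+519/6-.4),(130+392/6-.4,280+447/6-.4)],.03)
a=SY;print(((P[:,:2]-SC)@np.array([[np.cos(a),-np.sin(a)],[np.sin(a),np.cos(a)]])).round(4))
Q=plane(s,[(130+125/6-.4,280+256/6-.4),(130+240/6-.4,280+190/6-.4),(130+345/6-.4,280+295/6-.4)],.118)
print(((Q[:,:2]-SC)@np.array([[np.cos(a),-np.sin(a)],[np.sin(a),np.cos(a)]])).round(4))
E
```

```text
[[-0.0245 -0.0553]
 [ 0.0309 -0.0558]
 [ 0.0302 -0.0261]]
[[-0.0216 -0.0564]
 [-0.0147 -0.0222]
 [ 0.0347 -0.0252]]
```

```bash
python3 -m handwheel '[[0.02,-0.01,0,0,0,0],[0.05,-0.03,0,0,0,0],[0.05,-0.03,0,0,0,0],[0.05,-0.03,0,0,0,0],[0.05,-0.03,0,0,0,0]]'
python3 -m handwheel '[[0,0,0,0,0,0],[0,0,0,0,0,0],[0,0,0,0,0,0],[0,0,0,0,0,0],[0,0,0,0,0,0]]' -0.2
```

```text
clock: 31.88
eef_pos: [0.5494, -0.3473, 0.0873]
tool_rot: [0.689, -0.149, 0.676, -0.216]
ft_force: [-1.5, 2.0, 6.3]
grip_width: 0.0552
clock: 32.5
eef_pos: [0.5494, -0.3473, 0.0873]
tool_rot: [0.689, -0.149, 0.675, -0.216]
ft_force: [-1.3, 1.4, 7.5]
grip_width: 0.0551
```

```bash
python3 -m handwheel '[[0,0,0,0,0,0],[0,0,0,0,0,0],[0,0,0,0,0,0],[0,0,0,0,0,0],[0,0,0,0,0,0]]' 0.45
python3 -m handwheel '[[0,0,0,0,0,0],[0,0,0,0,0,0],[0,0,0,0,0,0],[0,0,0,0,0,0],[0,0,0,0,0,0]]' 1
python3 -m handwheel '[[0,-0.3,0,0,0,0],[0,-0.9,0,0,0,0],[0,-1.6,0,0,0,0],[0,-2.4,0,0,0,0],[0,-3.4,0,0,0,0]]'
python3 - <<'E'
from h import *
st()
s=cam("scene"); crop(s,100,250,140,140,4.2,"s14")
E
```

```text
clock: 33.12
eef_pos: [0.5489, -0.3467, 0.0853]
tool_rot: [0.69, -0.15, 0.675, -0.217]
ft_force: [-0.2, -0.5, -0.4]
grip_width: 0.062
clock: 33.75
eef_pos: [0.549, -0.3467, 0.0855]
tool_rot: [0.69, -0.15, 0.675, -0.217]
ft_force: [-0.1, 0.5, -0.9]
grip_width: 0.0855
clock: 34.38
eef_pos: [0.5413, -0.2728, 0.1286]
tool_rot: [0.69, -0.15, 0.675, -0.217]
ft_force: [-0.5, 0.5, -1.1]
grip_width: 0.0853
t34.38 p [ 0.5413 -0.2728  0.1286] w0.0853 F [-0.5  0.5 -1.1]
tool axes cols
 [[ 0.045  0.086  0.995]
 [-0.499 -0.861  0.097]
 [ 0.865 -0.501  0.004]]
```

View pics/s14.png

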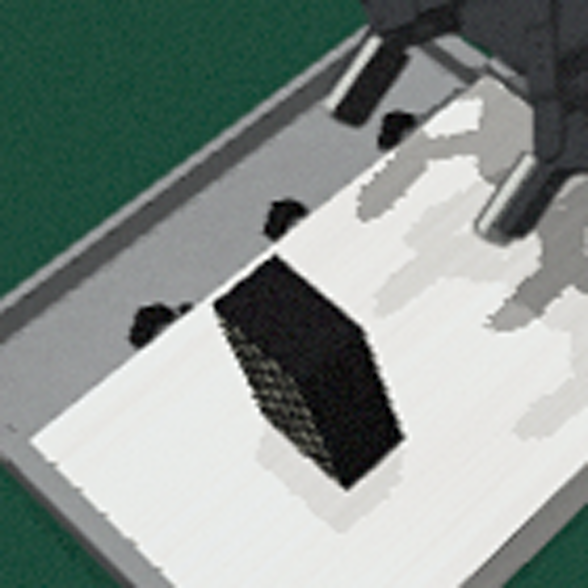

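```bash
cat >> h.py <<'E'
def toS(P):
    a=SY; return ((np.array(P)[:,:2]-SC)@np.array([[np.cos(a),-np.sin(a)],[np.sin(a),np.cos(a)]])).round(4)
E
python3 - <<'E'
from h import *
s=cam("scene"); f=lambda L:[(100+x/4.2-.4,250+y/4.2-.4) for x,y in L]
print(toS(plane(s,f([(262,408),(347,489),(404,437)]),.03)));print(toS(plane(s,f([(214,303),(277,256),(365,328)]),.118)))
EYv=np.array(EY)
print("over:"); plan(S(0,-.05,.26),RA(0,EYv))
E
```

```text
[[-0.0266 -0.0547]
 [ 0.0312 -0.0554]
 [ 0.0307 -0.0245]]
[[-0.0223 -0.0556]
 [-0.0211 -0.0258]
 [ 0.0324 -0.0245]]
over:
dist 0.147 ang 59.9 calls 2
[[0.59,-0.02,-0.01,-0.0,-0.0,0.6],[1.18,-0.04,-0.02,-0.01,-0.0,1.2],[1.77,-0.07,-0.03,-0.01,-0.0,1.8],[2.36,-0.09,-0.04,-0.01,-0.01,2.4],[2.95,-0.11,-0.05,-0.02,-0.01,3.0]]
[[0.5,-0.31,-0.01,-0.0,-0.0,0.6],[1.0,-0.63,-0.02,-0.01,-0.0,1.2],[1.5,-0.94,-0.04,-0.01,-0.0,1.8],[2.0,-1.25,-0.05,-0.01,-0.01,2.4],[2.5,-1.57,-0.06,-0.02,-0.01,3.0]]
```

```bash
python3 -m handwheel '[[0.6,-0.02,0,0,0,0.6],[1.2,-0.04,-0.02,0,0,1.2],[1.77,-0.07,-0.03,0,0,1.8],[2.36,-0.09,-0.04,0,0,2.4],[2.95,-0.1,-0.05,0,0,3.0]]'
python3 -m handwheel '[[0.5,-0.3,0,0,0,0.6],[1.0,-0.63,-0.02,0,0,1.2],[1.5,-0.94,-0.04,0,0,1.8],[2.0,-1.25,-0.05,0,0,2.4],[2.5,-1.57,-0.06,0,0,3.0]]'
python3 - <<'E'
from h import *
EYv=np.array(EY); a=A(-35,EYv); T=np.array(S(.003,-.049,.092))+.023*a; print(st()["joint_pos"].round(2))
plan(T-.1*a,RA(-35,EYv))
E
```

```text
clock: 35.1
eef_pos: [0.5434, -0.3087, 0.1938]
tool_rot: [0.627, -0.324, 0.595, -0.385]
ft_force: [1.2, -0.2, 0.7]
grip_width: 0.0852
clock: 35.72
eef_pos: [0.545, -0.3437, 0.2588]
tool_rot: [-0.521, 0.475, -0.475, 0.526]
ft_force: [0.1, -0.2, 0.8]
grip_width: 0.0856
t35.73 p [ 0.545  -0.3437  0.2588] w0.0856 F [ 0.1 -0.2  0.8]
tool axes cols
 [[ 0.097  0.005  0.995]
 [-0.995  0.004  0.097]
 [-0.004 -1.     0.005]]
[-0.57  0.54  0.51  1.55  0.01  0.91]
dist 0.111 ang 34.8 calls 1
[[0.33,0.83,0.03,-0.01,-0.0,0.7],[0.65,1.66,0.07,-0.01,-0.0,1.39],[0.98,2.49,0.1,-0.02,-0.0,2.09],[1.3,3.32,0.14,-0.03,-0.0,2.78],[1.63,4.15,0.17,-0.03,-0.0,3.48]]
```

```bash
python3 -m handwheel '[[0.33,0.83,0.03,0,0,0.7],[0.65,1.66,0.07,0,0,1.4],[1,2.5,0.1,0,0,2.1],[1.3,3.32,0.14,0,0,2.8],[1.63,4.15,0.17,0,0,3.5]]'
python3 - <<'E'
from h import *
EYv=np.array(EY); a=A(-35,EYv); T=np.array(S(.003,-.049,.092))+.023*a; print(st()["joint_pos"].round(2))
plan(T,RA(-35,EYv),n=1)
s=cam("scene"); crop(s,60,210,220,220,2.7,"s15")
E
```

```text
clock: 36.35
eef_pos: [0.5507, -0.3805, 0.1511]
tool_rot: [-0.354, 0.608, -0.299, 0.645]
ft_force: [-55.9, 54.7, 42.1]
grip_width: 0.0856
t36.35 p [ 0.5507 -0.3805  0.1511] w0.0856 F [-55.9  54.7  42.1]
tool axes cols
 [[ 0.083 -0.046  0.995]
 [-0.816  0.57   0.095]
 [-0.572 -0.82   0.01 ]]
[-0.78  1.14  1.24  2.15  0.38  0.6 ]
dist 0.095 ang 0.7 calls 1
[[0.0,0.76,0.01,-0.01,0.0,0.0],[0.0,1.52,0.03,-0.03,0.0,0.0],[0.0,2.28,0.04,-0.04,0.01,0.01],[0.01,3.04,0.05,-0.05,0.01,0.01],[0.01,3.8,0.07,-0.06,0.01,0.01]]
```

View pics/s15.png

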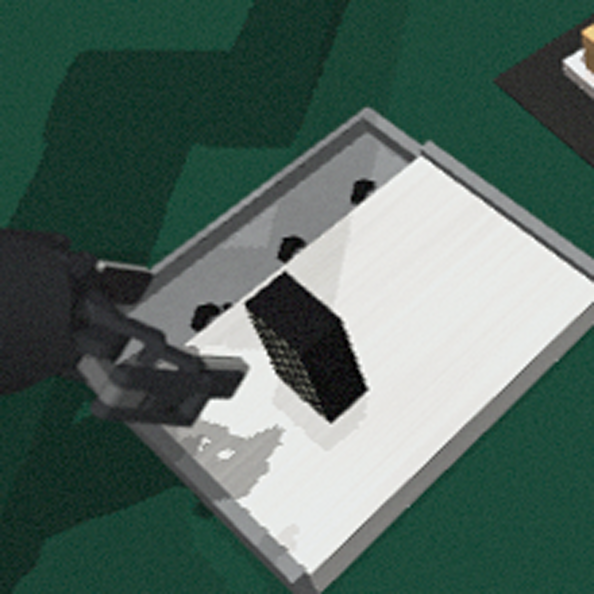

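```bash
python3 - <<'E'
from h import *
o=st(); print(o["joint_pos"].round(3),o["joint_vel"].round(3),o["ft_torque"].round(2),o["tau"].round(1))
s=cam("scene"); crop(s,0,130,260,260,2.3,"s16")
s=cam("top"); crop(s,380,180,260,260,2.3,"t16")
E
```

```text
t36.40 p [ 0.5503 -0.3843  0.134 ] w0.0856 F [ -5.2  -0.1 -10.9]
tool axes cols
 [[ 0.076 -0.05   0.996]
 [-0.811  0.578  0.091]
 [-0.58  -0.815  0.003]]
[-0.78   1.17   1.245  2.143  0.385  0.599] [ 0.008  0.159 -0.258 -0.17  -0.099  0.094] [-0.86  0.24  0.22] [ 1.13e+01 -1.40e+02  4.25e+01  9.30e+00  2.80e+00 -1.00e-01]
```

View pics/s16.png

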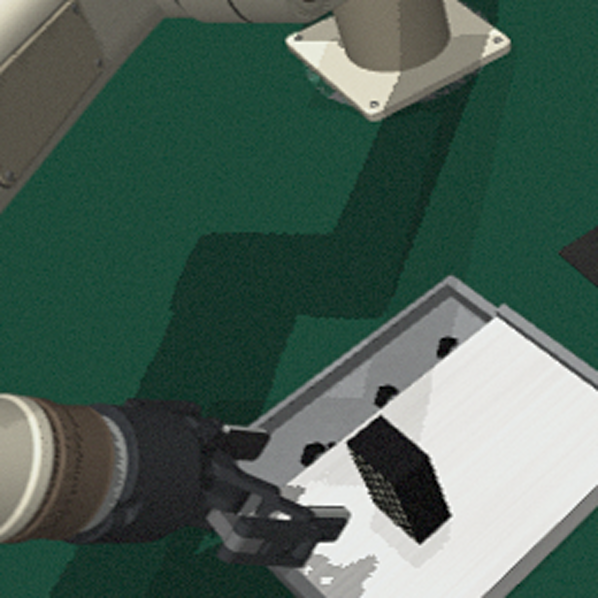

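View pics/t16.png

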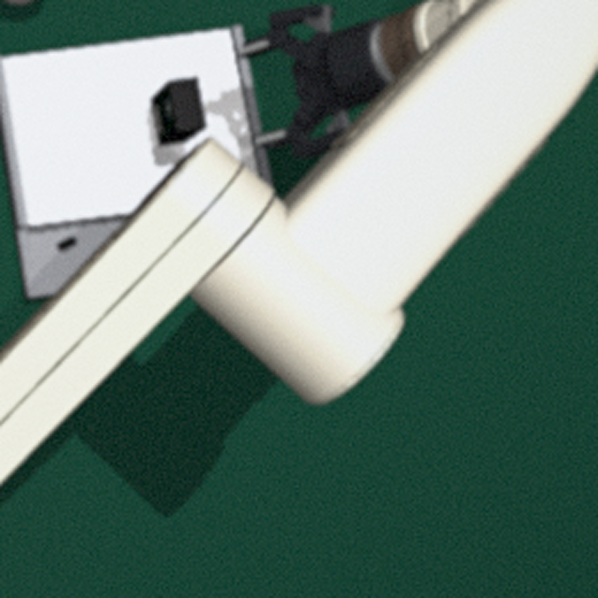

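```bash
python3 - <<'E'
from h import *
EYv=np.array(EY)
plan(S(0.003,-.045,.24),RA(0,EYv),n=2)
E
```

```text
dist 0.110 ang 35.6 calls 2
[[-0.38,-0.22,0.02,0.0,-0.0,-0.36],[-0.75,-0.45,0.04,0.0,-0.01,-0.71],[-1.13,-0.67,0.06,0.0,-0.01,-1.07],[-1.51,-0.9,0.07,0.01,-0.02,-1.42],[-1.89,-1.12,0.09,0.01,-0.02,-1.78]]
[[-0.29,-0.33,0.02,0.0,-0.0,-0.36],[-0.58,-0.66,0.04,0.0,-0.01,-0.71],[-0.87,-0.99,0.06,0.0,-0.01,-1.07],[-1.16,-1.31,0.08,0.01,-0.02,-1.42],[-1.45,-1.64,0.1,0.01,-0.02,-1.78]]
```

```bash
python3 -m handwheel '[[-0.38,-0.22,0,0,0,-0.36],[-0.75,-0.45,0,0,0,-0.7],[-1.13,-0.67,0,0,0,-1.07],[-1.5,-0.9,0,0,0,-1.42],[-1.9,-1.12,0,0,0,-1.78]]'
python3 - <<'E'
from h import *
EYv=np.array(EY); print(st()["joint_pos"].round(2))
plan(S(0.003,-.042,.24),RA(0,EYv),n=1)
E
```

```text
clock: 37.12
eef_pos: [0.5478, -0.3549, 0.2093]
tool_rot: [-0.446, 0.542, -0.397, 0.591]
ft_force: [0.7, 0.4, -0.3]
grip_width: 0.0855
t37.12 p [ 0.5478 -0.3549  0.2093] w0.0855 F [ 0.7  0.4 -0.3]
tool axes cols
 [[ 0.096 -0.015  0.995]
 [-0.953  0.286  0.096]
 [-0.286 -0.958  0.013]]
[-0.67  0.75  0.72  1.74  0.22  0.78]
dist 0.038 ang 16.6 calls 1
[[-0.24,-0.18,0.03,-0.02,-0.0,-0.33],[-0.48,-0.37,0.05,-0.03,-0.0,-0.66],[-0.72,-0.55,0.08,-0.05,-0.0,-1.0],[-0.96,-0.74,0.11,-0.06,-0.01,-1.33],[-1.2,-0.92,0.14,-0.08,-0.01,-1.66]]
```

```bash
python3 -m handwheel '[[-0.24,-0.18,0.03,0,0,-0.33],[-0.48,-0.37,0.05,0,0,-0.66],[-0.72,-0.55,0.08,0,0,-1],[-0.96,-0.74,0.1,-0.05,0,-1.33],[-1.2,-0.92,0.14,-0.08,0,-1.66]]'
python3 - <<'E'
from h import *
EYv=np.array(EY); st()
plan(S(0.003,-.0405,.08),RA(0,EYv),n=2)
E
```

```text
clock: 37.75
eef_pos: [0.5486, -0.3324, 0.2399]
tool_rot: [-0.524, 0.475, -0.475, 0.524]
ft_force: [-0.3, 0.6, 0.9]
grip_width: 0.0855
t37.75 p [ 0.5486 -0.3324  0.2399] w0.0855 F [-0.3  0.6  0.9]
tool axes cols
 [[ 0.098  0.     0.995]
 [-0.995  0.001  0.098]
 [-0.001 -1.     0.   ]]
dist 0.160 ang 0.1 calls 2
[[-0.01,0.64,0.0,-0.0,-0.0,-0.0],[-0.01,1.28,0.0,-0.0,-0.0,-0.0],[-0.02,1.92,0.0,-0.0,-0.0,-0.0],[-0.02,2.56,0.0,-0.0,-0.0,-0.0],[-0.03,3.2,0.0,-0.0,-0.0,-0.0]]
[[-0.01,0.64,0.0,-0.0,-0.0,-0.0],[-0.01,1.28,0.0,-0.0,-0.0,-0.0],[-0.02,1.92,0.0,-0.0,-0.0,-0.0],[-0.02,2.56,0.0,-0.0,-0.0,-0.0],[-0.03,3.2,0.0,-0.0,-0.0,-0.0]]
```

```bash
python3 -m handwheel '[[0,0.64,0,0,0,0],[0,1.3,0,0,0,0],[0,2,0,0,0,0],[0,2.8,0,0,0,0],[-0.03,3.5,0,0,0,0]]'
python3 -m handwheel '[[0,0.6,0,0,0,0],[0,1.2,0,0,0,0],[0,1.8,0,0,0,0],[0,2.4,0,0,0,0],[-0.03,2.9,0,0,0,0]]'
python3 - <<'E'
from h import *
st()
s=cam("scene"); crop(s,60,210,220,220,2.7,"s17")
E
```

```text
clock: 38.38
eef_pos: [0.5484, -0.3315, 0.1512]
tool_rot: [-0.523, 0.476, -0.474, 0.525]
ft_force: [-0.2, -0.2, -0.8]
grip_width: 0.0852
clock: 39.0
eef_pos: [0.5476, -0.3314, 0.0717]
tool_rot: [-0.523, 0.479, -0.471, 0.524]
ft_force: [0.7, 0.3, -0.2]
grip_width: 0.0855
t39.00 p [ 0.5476 -0.3314  0.0717] w0.0855 F [ 0.7  0.3 -0.2]
tool axes cols
 [[ 0.097 -0.008  0.995]
 [-0.995  0.008  0.097]
 [-0.009 -1.    -0.007]]
```

View pics/s17.png

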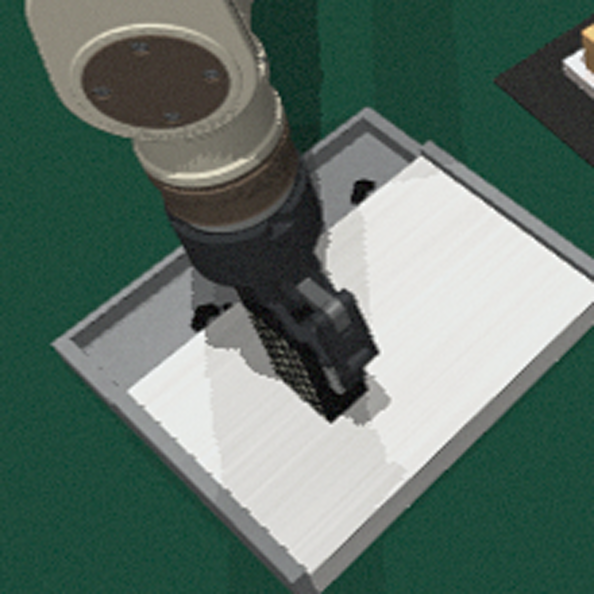

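```bash
python3 -m handwheel '[[0,0,0,0,0,0],[0,0,0,0,0,0],[0,0,0,0,0,0],[0,0,0,0,0,0],[0,0,0,0,0,0]]' -1
python3 -m handwheel '[[0,0,0,0,0,0],[0,-0.2,0,0,0,0],[0,-0.5,0,0,0,0],[0,-0.8,0,0,0,0],[0,-1.2,0,0,0,0]]'
python3 - <<'E'
from h import *
st(); t=np.radians(62); f=np.array([np.cos(t),np.sin(t),0])
plan(S(-.01,.02,.104),RA(0,f),n=1)
E
```

```text
clock: 39.67
eef_pos: [0.5483, -0.3317, 0.0737]
tool_rot: [-0.523, 0.478, -0.472, 0.524]
ft_force: [0.4, -0.9, 1.4]
grip_width: 0.0554
clock: 40.3
eef_pos: [0.548, -0.3316, 0.1036]
tool_rot: [-0.523, 0.479, -0.471, 0.524]
ft_force: [0.1, 0.2, -1.7]
grip_width: 0.0552
t40.30 p [ 0.548  -0.3316  0.1036] w0.0552 F [ 0.1  0.2 -1.7]
tool axes cols
 [[ 0.097 -0.007  0.995]
 [-0.995  0.008  0.097]
 [-0.008 -1.    -0.007]]
dist 0.062 ang 33.6 calls 1
[[-0.49,0.0,-0.1,0.01,0.67,-0.01],[-0.98,0.0,-0.2,0.02,1.34,-0.01],[-1.46,0.0,-0.3,0.03,2.01,-0.02],[-1.95,0.01,-0.4,0.04,2.69,-0.03],[-2.44,0.01,-0.5,0.05,3.36,-0.03]]
```

```bash
python3 -m handwheel '[[-0.5,0,-0.1,0,0.67,0],[-0.98,0,-0.2,0,1.34,0],[-1.46,0,-0.3,0,2,0],[-1.95,0,-0.4,0,2.7,0],[-2.44,0,-0.5,0,3.36,0]]'
python3 -m handwheel '[[0,0.3,0,0,0,0],[0,0.6,0,0,0,0],[0,0.9,0,0,0,0],[0,1.1,0,0,0,0],[0,1.16,0,0,0,0]]'
python3 -m handwheel '[[0,0.02,0,0,0,0],[0,0.05,0,0,0,0],[0,0.05,0,0,0,0],[0,0.05,0,0,0,0],[0,0.05,0,0,0,0]]'
```

```text
clock: 40.92
eef_pos: [0.5298, -0.2719, 0.1044]
tool_rot: [-0.363, 0.61, -0.604, 0.362]
ft_force: [0.0, 0.3, -1.4]
grip_width: 0.0556
clock: 41.55
eef_pos: [0.5292, -0.2721, 0.0739]
tool_rot: [-0.365, 0.61, -0.602, 0.363]
ft_force: [0.7, 0.7, -1.7]
grip_width: 0.0556
clock: 42.18
eef_pos: [0.5298, -0.2721, 0.0738]
tool_rot: [-0.365, 0.609, -0.603, 0.363]
ft_force: [-0.8, -0.7, 0.4]
grip_width: 0.0551
```

```bash
python3 -m handwheel '[[0,0,0,0,0,0],[0,0,0,0,0,0],[0,0,0,0,0,0],[0,0,0,0,0,0],[0,0,0,0,0,0]]' 0.45
python3 -m handwheel '[[0,0,0,0,0,0],[0,0,0,0,0,0],[0,-0.5,0,0,0,0],[0,-1.5,0,0,0,0],[0,-2.7,0,0,0,0]]' 1
python3 -m handwheel '[[0,-0.8,0,0,0,0],[0,-1.6,0,0,0,0],[0,-2.2,0,0,0,0],[0,-2.6,0,0,0,0],[0,-2.8,0,0,0,0]]' 1
python3 - <<'E'
from h import *
o=st(); R0=R.from_quat(o["tool_rot"]).as_matrix(); f=-R0[:,0]; print("yaw f",np.degrees(np.arctan2(f[1],f[0])))
f[2]=0; f/=np.linalg.norm(f)
G=np.array([.5297,-.2721,.092])-.009*f; a=A(-38,f); T=G+.023*a
print(T.round(4)); plan(T-.08*a,RA(-38,f),n=2)
s=cam("scene"); crop(s,60,210,220,220,2.7,"s18")
E
```

```text
clock: 42.8
eef_pos: [0.5296, -0.272, 0.0734]
tool_rot: [-0.365, 0.61, -0.603, 0.363]
ft_force: [-0.3, -0.5, 0.3]
grip_width: 0.062
clock: 43.42
eef_pos: [0.5298, -0.2724, 0.1421]
tool_rot: [-0.365, 0.61, -0.603, 0.363]
ft_force: [0.3, -0.8, -0.9]
grip_width: 0.0851
clock: 44.05
eef_pos: [0.5306, -0.273, 0.2115]
tool_rot: [-0.365, 0.61, -0.603, 0.363]
ft_force: [0.4, -0.1, -0.0]
grip_width: 0.0855
t44.05 p [ 0.5306 -0.273   0.2115] w0.0855 F [ 0.4 -0.1 -0. ]
tool axes cols
 [[-0.47  -0.007  0.883]
 [-0.883  0.007 -0.47 ]
 [-0.003 -1.    -0.009]]
yaw f 61.96595953322447
[ 0.5321 -0.2675  0.0739]
dist 0.086 ang 37.8 calls 2
[[0.18,0.3,-0.0,0.01,-0.0,0.38],[0.35,0.6,-0.0,0.01,-0.0,0.76],[0.53,0.89,-0.01,0.02,-0.01,1.13],[0.7,1.19,-0.01,0.02,-0.01,1.51],[0.88,1.49,-0.01,0.03,-0.01,1.89]]
[[0.26,0.22,-0.0,0.01,-0.0,0.38],[0.53,0.45,-0.01,0.01,-0.0,0.76],[0.79,0.67,-0.01,0.02,-0.01,1.13],[1.05,0.9,-0.01,0.02,-0.01,1.51],[1.31,1.12,-0.02,0.03,-0.01,1.89]]
```

View pics/s18.png

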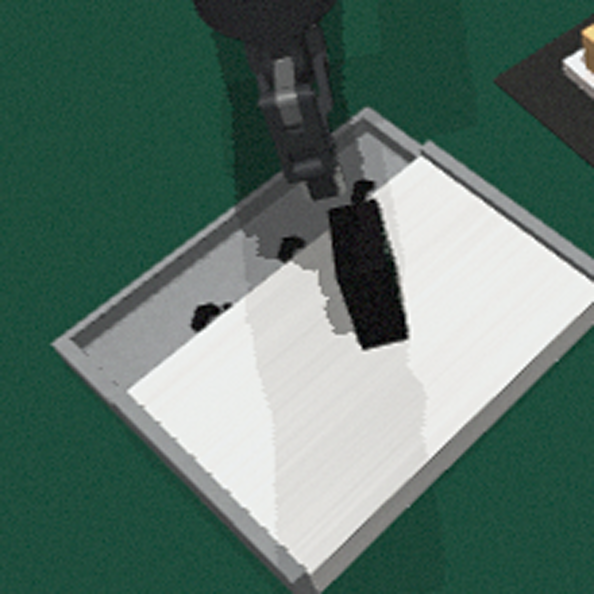

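```bash
python3 -m handwheel '[[0.18,0.3,0,0,0,0.38],[0.35,0.6,0,0,0,0.76],[0.53,0.9,0,0,0,1.13],[0.7,1.2,0,0,0,1.5],[0.88,1.5,0,0,0,1.9]]'
python3 -c "
from h import *
print(st()['joint_pos'].round(2))"
python3 -m handwheel '[[0.26,0.22,0,0,0,0.38],[0.53,0.45,0,0,0,0.76],[0.8,0.67,0,0,0,1.13],[1.05,0.9,0,0,0,1.5],[1.3,1.1,0,0,0,1.9]]'
python3 - <<'E'
from h import *
print(st()["joint_pos"].round(2)); t=np.radians(62); f=np.array([np.cos(t),np.sin(t),0])
G=np.array([.5297,-.2721,.092])-.009*f; a=A(-38,f); T=G+.023*a
plan(T,RA(-38,f),n=2)
s=cam("scene"); crop(s,60,210,220,220,2.7,"s19");s=cam("top"); crop(s,360,180,160,140,4,"t19")
E
```

```text
clock: 44.72
eef_pos: [0.5195, -0.292, 0.1725]
tool_rot: [-0.259, 0.662, -0.534, 0.458]
ft_force: [-0.4, -0.3, -0.3]
grip_width: 0.0855
t44.73 p [ 0.5195 -0.292   0.1725] w0.0855 F [-0.4 -0.3 -0.3]
tool axes cols
 [[-0.447  0.147  0.883]
 [-0.831  0.297 -0.47 ]
 [-0.331 -0.944 -0.011]]
[-0.68  0.51  0.21  1.34  0.33  1.37]
clock: 45.35
eef_pos: [0.5091, -0.3109, 0.1358]
tool_rot: [-0.146, 0.696, -0.451, 0.54]
ft_force: [0.4, -0.4, -0.2]
grip_width: 0.0853
t45.35 p [ 0.5091 -0.3109  0.1358] w0.0853 F [ 0.4 -0.4 -0.2]
tool axes cols
 [[-0.374  0.284  0.883]
 [-0.689  0.551 -0.47 ]
 [-0.62  -0.784 -0.011]]
[-0.85  0.67  0.24  1.42  0.62  1.13]
dist 0.079 ang 0.7 calls 2
[[-0.0,0.32,0.0,0.0,-0.0,-0.0],[-0.0,0.63,0.0,0.01,-0.01,-0.01],[-0.0,0.95,0.01,0.01,-0.01,-0.01],[-0.0,1.27,0.01,0.02,-0.02,-0.01],[-0.0,1.58,0.01,0.02,-0.02,-0.02]]
[[-0.0,0.32,0.0,0.0,-0.0,-0.0],[-0.0,0.63,0.0,0.01,-0.01,-0.01],[-0.0,0.95,0.0,0.01,-0.01,-0.01],[-0.01,1.27,0.0,0.02,-0.02,-0.01],[-0.01,1.58,0.01,0.02,-0.02,-0.02]]
```

View pics/s19.png

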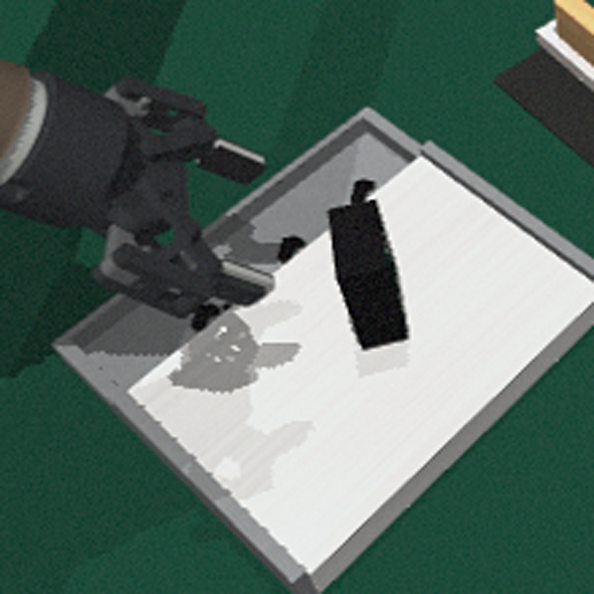

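View pics/t19.png

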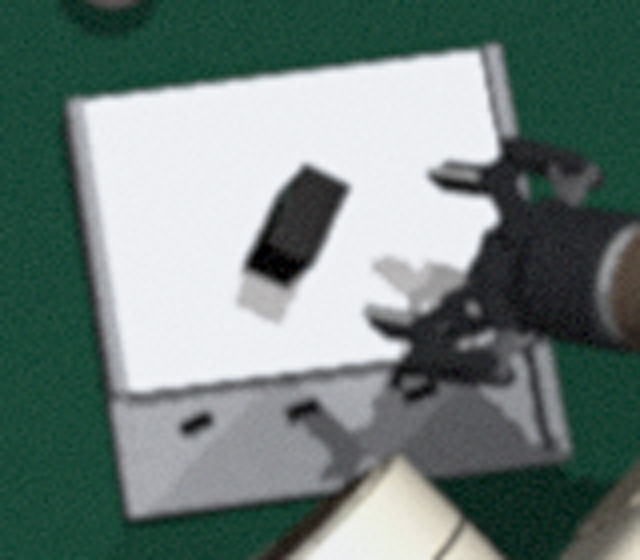

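```bash
python3 -m handwheel '[[0,0.32,0,0,0,0],[0,0.63,0,0,0,0],[0,0.95,0,0,0,0],[0,1.27,0,0,0,0],[0,1.58,0,0,0,0]]'
python3 -m handwheel '[[0,0.32,0,0,0,0],[0,0.63,0,0,0,0],[0,0.95,0,0,0,0],[0,1.27,0,0,0,0],[0,1.58,0,0,0,0]]'
python3 - <<'E'
from h import *
st()
s=cam("scene"); crop(s,140,230,100,100,5.5,"s20");s=cam("top"); crop(s,400,190,90,90,6,"t20"); s=cam("scene"); crop(s,200,130,160,160,3.5,"s20b")
E
```

```text
clock: 46.08
eef_pos: [0.5209, -0.2888, 0.1054]
tool_rot: [-0.147, 0.695, -0.452, 0.54]
ft_force: [0.2, -0.7, -0.6]
grip_width: 0.0852
clock: 46.7
eef_pos: [0.532, -0.2674, 0.0742]
tool_rot: [-0.146, 0.695, -0.452, 0.54]
ft_force: [0.2, 0.1, 0.7]
grip_width: 0.0853
t46.70 p [ 0.532  -0.2674  0.0742] w0.0853 F [0.2 0.1 0.7]
tool axes cols
 [[-0.375  0.284  0.883]
 [-0.691  0.549 -0.47 ]
 [-0.618 -0.786 -0.01 ]]
```

View pics/t20.png

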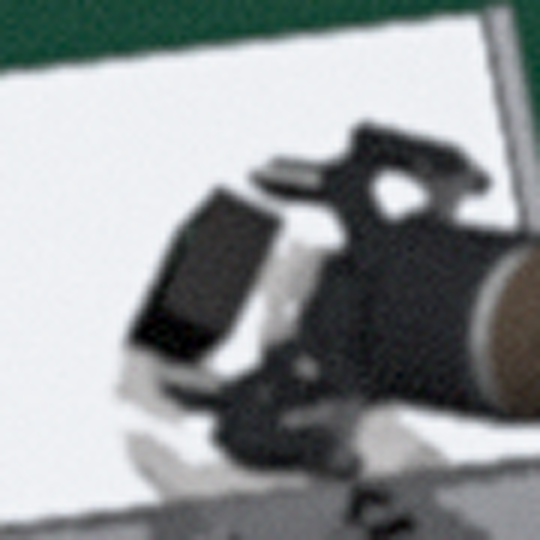

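View pics/s20b.png

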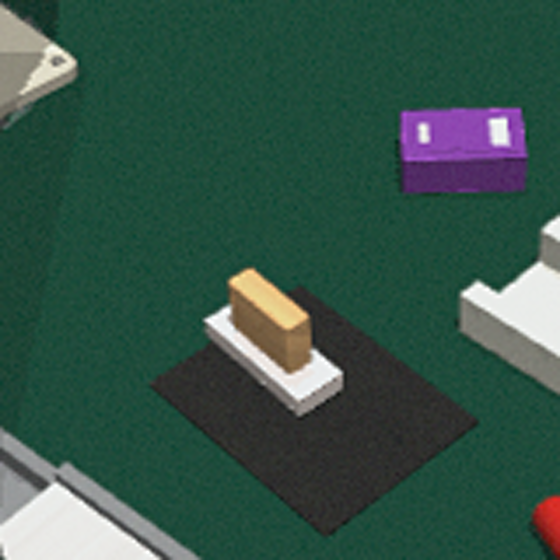

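```bash
python3 -m handwheel '[[0,0,0,0,0,0],[0,0,0,0,0,0],[0,0,0,0,0,0],[0,0,0,0,0,0],[0,0,0,0,0,0]]' -1
python3 -m handwheel '[[0,0,0,0,0,0],[0,0,0,0,0,0],[0,0,0,0,0,0],[0,0,0,0,0,0],[0,0,0,0,0,0]]'
python3 - <<'E'
from h import *
st()
s=cam("scene"); crop(s,140,230,100,100,5.5,"s21");s=cam("top"); crop(s,400,190,90,90,6,"t21")
E
```

```text
clock: 47.48
eef_pos: [0.5321, -0.2682, 0.0752]
tool_rot: [-0.146, 0.695, -0.452, 0.54]
ft_force: [-0.5, -1.8, 5.1]
grip_width: 0.0552
clock: 48.1
eef_pos: [0.5321, -0.2682, 0.0752]
tool_rot: [-0.146, 0.695, -0.452, 0.54]
ft_force: [-1.7, -2.1, 5.1]
grip_width: 0.0555
t48.10 p [ 0.5321 -0.2682  0.0752] w0.0555 F [-1.7 -2.1  5.1]
tool axes cols
 [[-0.374  0.285  0.882]
 [-0.691  0.549 -0.47 ]
 [-0.618 -0.786 -0.008]]
```

View pics/t21.png

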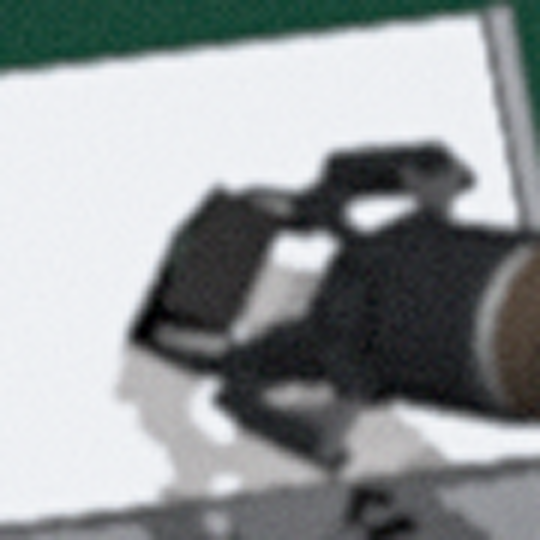

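View pics/s21.png

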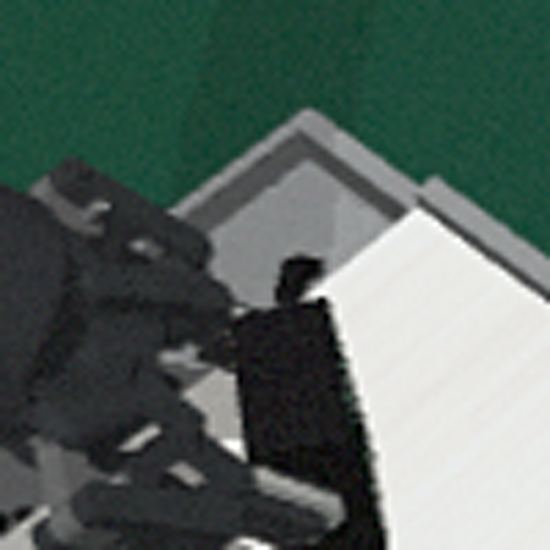

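```bash
python3 - <<'E'
from h import *
o=bot.get_obs(); R0=R.from_quat(o["tool_rot"]).as_matrix(); m=R0.T@(np.array([.5297,-.2721,.074])-o["eef_pos"]); print(m.round(4)); m[2]=0
EYv=np.array(EY); p1=o["eef_pos"]+[0,0,.075]
plan(p1,R0,n=1)
Rr=RA(52,EYv); C=np.array(S(0,-.055,.11)); plan(C-Rr@m,Rr,p0=p1,R0=R0)
E
```

```text
[ 0.0043 -0.0019 -0.0002]
dist 0.075 ang 0.0 calls 1
[[-0.37,-0.47,-0.01,0.0,0.0,0.0],[-0.74,-0.94,-0.01,0.0,0.0,0.0],[-1.11,-1.42,-0.02,0.0,0.0,0.0],[-1.48,-1.89,-0.02,0.0,0.0,0.0],[-1.85,-2.36,-0.03,0.0,0.0,0.0]]
dist 0.090 ang 95.1 calls 3
[[0.2,-0.01,0.13,0.03,-0.25,-0.58],[0.4,-0.01,0.26,0.07,-0.49,-1.17],[0.6,-0.02,0.4,0.1,-0.74,-1.75],[0.8,-0.03,0.53,0.13,-0.99,-2.33],[1.0,-0.03,0.66,0.17,-1.24,-2.92]]
[[0.2,0.1,0.09,0.03,-0.25,-0.58],[0.4,0.2,0.17,0.07,-0.49,-1.17],[0.6,0.3,0.26,0.1,-0.74,-1.75],[0.8,0.4,0.34,0.13,-0.99,-2.33],[1.0,0.5,0.43,0.17,-1.24,-2.92]]
[[0.14,0.19,0.04,0.03,-0.25,-0.58],[0.28,0.38,0.09,0.07,-0.49,-1.17],[0.41,0.57,0.13,0.1,-0.74,-1.75],[0.55,0.76,0.18,0.13,-0.99,-2.33],[0.69,0.95,0.22,0.17,-1.24,-2.92]]
```

```bash
python3 -m handwheel '[[-0.2,-0.25,0,0,0,0],[-0.6,-0.75,0,0,0,0],[-1.1,-1.4,0,0,0,0],[-1.5,-1.9,0,0,0,0],[-1.85,-2.36,0,0,0,0]]'
python3 -m handwheel '[[0.2,0,0.13,0.03,-0.25,-0.58],[0.4,0,0.26,0.07,-0.5,-1.17],[0.6,0,0.4,0.1,-0.74,-1.75],[0.8,-0.03,0.53,0.13,-1,-2.33],[1.0,-0.03,0.66,0.17,-1.24,-2.92]]'
python3 -m handwheel '[[0.2,0.1,0.09,0.03,-0.25,-0.58],[0.4,0.2,0.17,0.07,-0.5,-1.17],[0.6,0.3,0.26,0.1,-0.74,-1.75],[0.8,0.4,0.34,0.13,-1,-2.33],[1.0,0.5,0.43,0.17,-1.24,-2.92]]'
python3 -m handwheel '[[0.14,0.19,0.04,0.03,-0.25,-0.58],[0.28,0.38,0.09,0.07,-0.5,-1.17],[0.41,0.57,0.13,0.1,-0.74,-1.75],[0.55,0.76,0.18,0.13,-1,-2.33],[0.7,0.95,0.22,0.17,-1.24,-2.92]]'
python3 - <<'E'
from h import *
print(st()["joint_pos"].round(2)); m=np.array([.0043,-.0019,0]);EYv=np.array(EY)
Rr=RA(52,EYv); C=np.array(S(0,-.055,.055)); plan(C-Rr@m,Rr,n=2)
s=cam("scene"); crop(s,60,210,220,220,2.7,"s22");s=cam("top"); crop(s,370,170,140,140,4.2,"t22")
E
```

```text
clock: 48.82
eef_pos: [0.5325, -0.2681, 0.1507]
tool_rot: [-0.147, 0.695, -0.452, 0.54]
ft_force: [0.7, 0.2, -0.6]
grip_width: 0.0553
clock: 49.45
eef_pos: [0.5374, -0.2936, 0.1352]
tool_rot: [-0.357, 0.567, -0.565, 0.482]
ft_force: [-0.5, -0.5, -1.4]
grip_width: 0.0555
clock: 50.08
eef_pos: [0.5424, -0.3187, 0.1202]
tool_rot: [0.539, -0.396, 0.635, -0.387]
ft_force: [-0.1, 0.6, -2.1]
grip_width: 0.0554
clock: 50.7
eef_pos: [0.5476, -0.3443, 0.1052]
tool_rot: [0.68, -0.194, 0.656, -0.263]
ft_force: [0.9, 0.6, -1.9]
grip_width: 0.0551
t50.70 p [ 0.5476 -0.3443  0.1052] w0.0551 F [ 0.9  0.6 -1.9]
tool axes cols
 [[ 0.064  0.081  0.995]
 [-0.61  -0.786  0.104]
 [ 0.79  -0.613 -0.001]]
[-0.2   0.49 -0.36  0.35 -0.85  1.1 ]
dist 0.055 ang 0.3 calls 2
[[-0.17,0.13,-0.0,-0.0,0.0,0.0],[-0.35,0.27,-0.01,-0.0,0.0,0.0],[-0.52,0.4,-0.01,-0.0,0.01,0.01],[-0.69,0.54,-0.01,-0.01,0.01,0.01],[-0.86,0.67,-0.01,-0.01,0.01,0.01]]
[[-0.17,0.14,-0.0,-0.0,0.0,0.0],[-0.34,0.27,-0.01,-0.0,0.0,0.0],[-0.52,0.41,-0.01,-0.0,0.01,0.01],[-0.69,0.54,-0.01,-0.01,0.01,0.01],[-0.86,0.68,-0.02,-0.01,0.01,0.01]]
```

View pics/s22.png

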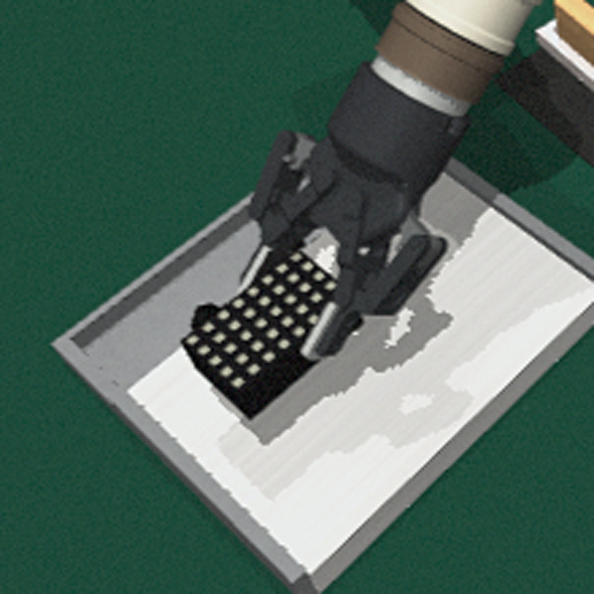

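View pics/t22.png

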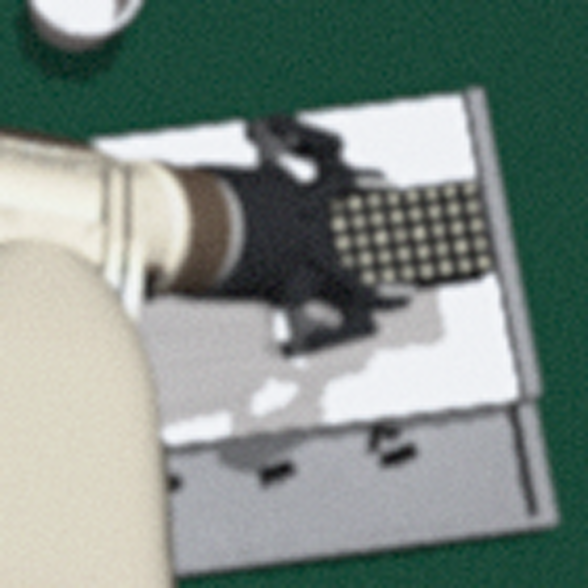

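```bash
python3 -m handwheel '[[-0.17,0.13,0,0,0,0],[-0.35,0.27,0,0,0,0],[-0.52,0.4,0,0,0,0],[-0.7,0.54,0,0,0,0],[-0.86,0.67,-0.01,0,0,0]]'
python3 -m handwheel '[[-0.17,0.14,0,0,0,0],[-0.34,0.27,0,0,0,0],[-0.52,0.4,0,0,0,0],[-0.69,0.54,0,0,0,0],[-0.8,0.62,0,0,0,0]]'
python3 -m handwheel '[[-0.05,0.04,0,0,0,0],[-0.1,0.08,0,0,0,0],[-0.13,0.1,0,0,0,0],[-0.13,0.1,0,0,0,0],[-0.13,0.1,0,0,0,0]]'
python3 - <<'E'
from h import *
st()
s=cam("scene"); crop(s,90,270,130,130,4.5,"s23")
E
```

```text
clock: 51.42
eef_pos: [0.5468, -0.345, 0.0775]
tool_rot: [0.68, -0.195, 0.656, -0.263]
ft_force: [-0.6, 0.5, -1.5]
grip_width: 0.0549
clock: 52.05
eef_pos: [0.5468, -0.3448, 0.052]
tool_rot: [0.68, -0.195, 0.656, -0.263]
ft_force: [-0.6, -0.4, -1.8]
grip_width: 0.0551
clock: 52.68
eef_pos: [0.547, -0.3448, 0.0486]
tool_rot: [0.68, -0.195, 0.656, -0.263]
ft_force: [-1.0, 0.1, -1.6]
grip_width: 0.0551
t52.67 p [ 0.547  -0.3448  0.0486] w0.0551 F [-1.   0.1 -1.6]
tool axes cols
 [[ 0.063  0.08   0.995]
 [-0.611 -0.785  0.101]
 [ 0.789 -0.614 -0.   ]]
```

View pics/s23.png

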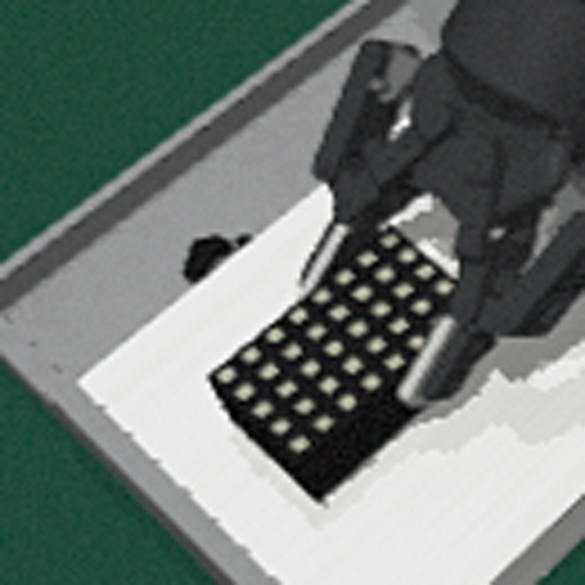

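```bash
python3 -m handwheel '[[-0.05,0.04,0,0,0,0],[-0.1,0.08,0,0,0,0],[-0.13,0.1,0,0,0,0],[-0.13,0.1,0,0,0,0],[-0.13,0.1,0,0,0,0]]'
python3 -m handwheel '[[-0.03,0.02,0,0,0,0],[-0.06,0.05,0,0,0,0],[-0.06,0.05,0,0,0,0],[-0.06,0.05,0,0,0,0],[-0.06,0.05,0,0,0,0]]'
```

```text
clock: 53.35
eef_pos: [0.5469, -0.3448, 0.0443]
tool_rot: [0.68, -0.195, 0.656, -0.263]
ft_force: [-0.1, 1.4, -1.5]
grip_width: 0.0554
clock: 53.98
eef_pos: [0.547, -0.345, 0.0425]
tool_rot: [0.68, -0.195, 0.656, -0.263]
ft_force: [0.7, 0.0, -0.9]
grip_width: 0.0554
```

```bash
python3 -m handwheel '[[-0.03,0.02,0,0,0,0],[-0.05,0.04,0,0,0,0],[-0.05,0.04,0,0,0,0],[-0.05,0.04,0,0,0,0],[-0.05,0.04,0,0,0,0]]'
python3 -m handwheel '[[-0.03,0.02,0,0,0,0],[-0.04,0.03,0,0,0,0],[-0.04,0.03,0,0,0,0],[-0.04,0.03,0,0,0,0],[-0.04,0.03,0,0,0,0]]'
```

```text
clock: 54.6
eef_pos: [0.5474, -0.3453, 0.0424]
tool_rot: [0.679, -0.194, 0.657, -0.262]
ft_force: [-2.4, 1.2, 6.5]
grip_width: 0.0555
clock: 55.22
eef_pos: [0.5478, -0.3456, 0.0425]
tool_rot: [0.679, -0.194, 0.658, -0.262]
ft_force: [-3.1, 3.4, 10.5]
grip_width: 0.0551
```

```bash
python3 - <<'E'
from h import *
s=cam("scene"); crop(s,100,290,110,110,5.3,"s24")
E
```

```text
(no output)
```

View pics/s24.png

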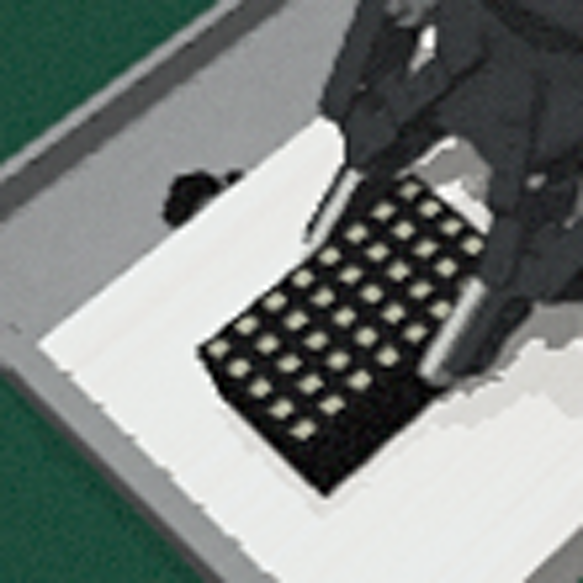

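```bash
python3 -m handwheel '[[0.02,-0.01,0,0,0,0],[0.05,-0.03,0,0,0,0],[0.05,-0.03,0,0,0,0],[0.05,-0.03,0,0,0,0],[0.05,-0.03,0,0,0,0]]'
python3 -m handwheel '[[0,0,0,0,0,0],[0,0,0,0,0,0],[0,0,0,0,0,0],[0,0,0,0,0,0],[0,0,0,0,0,0]]' 0.45
python3 -m handwheel '[[0,0,0,0,0,0],[0,0,0,0,0,0],[0,0,0,0,0,0],[0,-0.3,0,0,0,0],[0,-0.8,0,0,0,0]]' 1
python3 -m handwheel '[[0.1,-0.5,0,0,0,0],[0.3,-1.2,0,0,0,0],[0.6,-2,0,0,0,0],[1,-2.8,0,0,0,0],[1.5,-3.6,0,0,0,0]]' 1
python3 - <<'E'
from h import *
st()
s=cam("scene"); crop(s,100,290,110,110,5.3,"s25"); c=cam("top"); crop(c,260,180,240,140,3.3,"t25")
E
```

```text
clock: 55.9
eef_pos: [0.5478, -0.3456, 0.0424]
tool_rot: [0.679, -0.194, 0.657, -0.262]
ft_force: [-0.9, 1.0, 6.1]
grip_width: 0.0556
clock: 56.52
eef_pos: [0.5468, -0.345, 0.0408]
tool_rot: [0.68, -0.195, 0.656, -0.263]
ft_force: [-0.1, 0.3, 0.3]
grip_width: 0.0616
clock: 57.15
eef_pos: [0.5449, -0.329, 0.0534]
tool_rot: [0.68, -0.196, 0.656, -0.263]
ft_force: [-0.0, -0.0, 0.1]
grip_width: 0.0851
clock: 57.78
eef_pos: [0.5405, -0.2804, 0.1393]
tool_rot: [0.68, -0.195, 0.656, -0.263]
ft_force: [0.8, -0.5, 0.6]
grip_width: 0.0855
t57.77 p [ 0.5405 -0.2804  0.1393] w0.0855 F [ 0.8 -0.5  0.6]
tool axes cols
 [[ 0.063  0.081  0.995]
 [-0.611 -0.785  0.102]
 [ 0.789 -0.614 -0.001]]
```

View pics/s25.png

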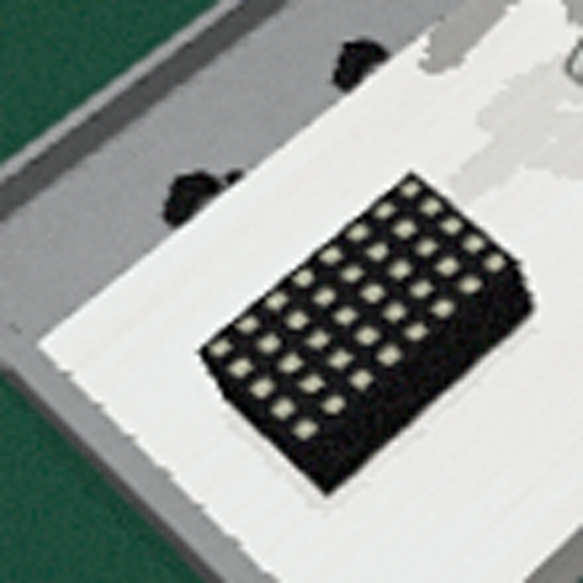

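View pics/t25.png

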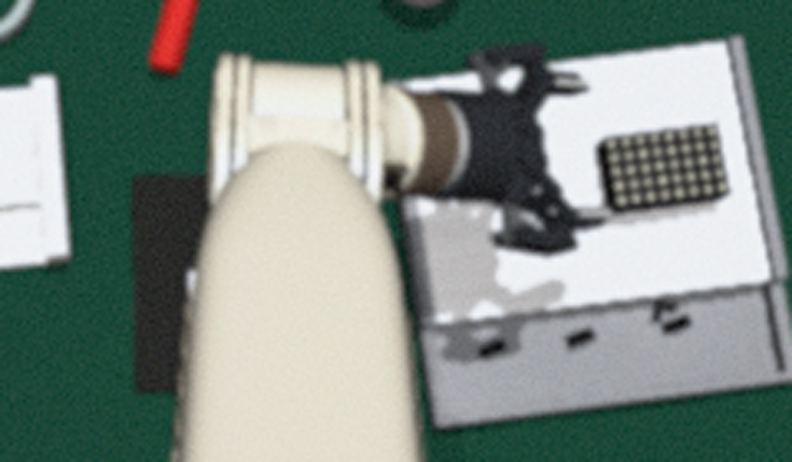

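```bash
python3 - <<'E'
from h import *
o=bot.get_obs(); R0=R.from_quat(o["tool_rot"]).as_matrix()
M2=np.array([.5497,.2955,.032]); G=M2-.020*FX+.003*UP; a=A(-30); T=G+.023*a
p1=np.array([.50,-.10,.24]); plan(p1,RA(10),n=2)
p2=T-.12*a; print(p2.round(4)); plan(p2,RA(-30),p0=p1,R0=RA(10),n=2)
E
```

```text
dist 0.210 ang 42.3 calls 2
[[-0.14,-0.82,-0.09,-0.01,0.02,0.42],[-0.28,-1.65,-0.19,-0.03,0.04,0.84],[-0.42,-2.47,-0.28,-0.04,0.06,1.27],[-0.56,-3.29,-0.37,-0.06,0.07,1.69],[-0.7,-4.12,-0.46,-0.07,0.09,2.11]]
[[-0.42,-0.72,-0.11,-0.01,0.02,0.42],[-0.85,-1.43,-0.21,-0.03,0.04,0.84],[-1.27,-2.15,-0.32,-0.04,0.06,1.27],[-1.7,-2.87,-0.43,-0.06,0.07,1.69],[-2.12,-3.59,-0.54,-0.07,0.09,2.11]]
[0.5541 0.2271 0.119 ]
dist 0.353 ang 40.0 calls 2
[[-1.36,0.25,0.3,0.0,-0.0,0.4],[-2.71,0.5,0.6,0.0,-0.0,0.8],[-4.07,0.76,0.9,0.0,-0.0,1.2],[-5.43,1.01,1.2,0.0,-0.0,1.6],[-6.78,1.26,1.5,0.0,-0.0,2.0]]
[[-1.19,0.7,0.3,0.0,-0.0,0.4],[-2.38,1.4,0.6,0.0,-0.0,0.8],[-3.57,2.1,0.9,0.0,-0.0,1.2],[-4.75,2.8,1.2,0.0,-0.0,1.6],[-5.94,3.51,1.5,0.0,-0.0,2.0]]
```

```bash
python3 -m handwheel '[[-0.14,-0.82,-0.09,0,0,0.42],[-0.28,-1.65,-0.2,0,0.04,0.84],[-0.42,-2.47,-0.28,-0.04,0.06,1.27],[-0.56,-3.3,-0.37,-0.06,0.07,1.7],[-0.7,-4.1,-0.46,-0.07,0.09,2.1]]' 1
python3 -m handwheel '[[-0.42,-0.72,-0.1,0,0,0.42],[-0.85,-1.43,-0.2,0,0.04,0.84],[-1.27,-2.15,-0.3,-0.04,0.06,1.27],[-1.7,-2.87,-0.43,-0.06,0.07,1.7],[-2.12,-3.6,-0.54,-0.07,0.09,2.1]]'
python3 -m handwheel '[[-1.36,0.25,0.3,0,0,0.4],[-2.7,0.5,0.6,0,0,0.8],[-4.07,0.76,0.9,0,0,1.2],[-5.43,1,1.2,0,0,1.6],[-6.78,1.26,1.5,0,0,2.0]]'
python3 -m handwheel '[[-1.2,0.7,0.3,0,0,0.4],[-2.4,1.4,0.6,0,0,0.8],[-3.57,2.1,0.9,0,0,1.2],[-4.75,2.8,1.2,0,0,1.6],[-5.94,3.5,1.5,0,0,2.0]]'
python3 - <<'E'
from h import *
print(st()["joint_pos"].round(2))
M2=np.array([.5497,.2955,.032]); G=M2-.020*FX+.003*UP; a=A(-30); T=G+.023*a
plan(T-.02*a,RA(-30),n=2)
s=cam("scene"); crop(s,280,90,220,170,3.5,"s26")
E
```

```text
clock: 58.5
eef_pos: [0.5194, -0.1907, 0.187]
tool_rot: [0.629, -0.323, 0.601, -0.373]
ft_force: [0.8, -1.2, -0.4]
grip_width: 0.085
clock: 59.12
eef_pos: [0.4984, -0.1004, 0.2366]
tool_rot: [0.557, -0.439, 0.525, -0.47]
ft_force: [0.7, 0.5, 0.6]
grip_width: 0.0852
clock: 59.75
eef_pos: [0.5256, 0.0633, 0.1748]
tool_rot: [-0.473, 0.529, -0.436, 0.554]
ft_force: [0.1, 0.1, -0.7]
grip_width: 0.0849
clock: 60.38
eef_pos: [0.5525, 0.2265, 0.1138]
tool_rot: [-0.374, 0.603, -0.333, 0.621]
ft_force: [0.3, -0.2, 0.2]
grip_width: 0.0855
t60.38 p [0.5525 0.2265 0.1138] w0.0855 F [ 0.3 -0.2  0.2]
tool axes cols
 [[ 0.051 -0.037  0.998]
 [-0.865  0.498  0.063]
 [-0.5   -0.866 -0.006]]
[ 0.13  0.48 -0.07  0.98  0.52  1.65]
dist 0.096 ang 0.4 calls 2
[[-0.01,0.38,0.01,0.0,-0.0,0.0],[-0.02,0.77,0.02,0.01,-0.0,0.0],[-0.04,1.15,0.02,0.01,-0.01,0.0],[-0.05,1.53,0.03,0.01,-0.01,0.0],[-0.06,1.91,0.04,0.01,-0.01,0.0]]
[[-0.01,0.38,0.01,0.0,-0.0,0.0],[-0.02,0.77,0.01,0.01,-0.0,0.0],[-0.04,1.15,0.02,0.01,-0.01,0.0],[-0.05,1.53,0.03,0.01,-0.01,0.0],[-0.06,1.91,0.04,0.01,-0.01,0.0]]
```

View pics/s26.png

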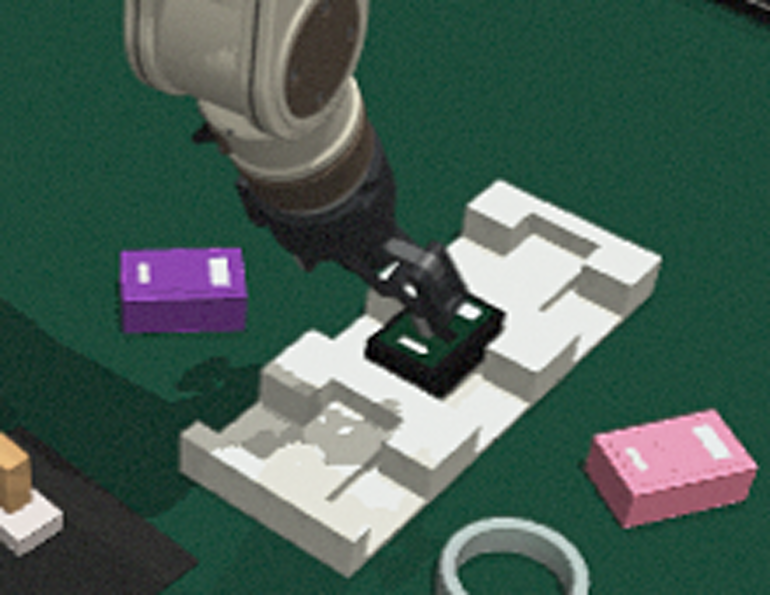

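```bash
python3 -m handwheel '[[-0.01,0.38,0,0,0,0],[-0.02,0.77,0,0,0,0],[-0.04,1.15,0.02,0,0,0],[-0.05,1.53,0.03,0,0,0],[-0.06,1.9,0.04,0,0,0]]'
python3 -m handwheel '[[-0.01,0.38,0,0,0,0],[-0.02,0.77,0,0,0,0],[-0.04,1.15,0.02,0,0,0],[-0.05,1.53,0.03,0,0,0],[-0.06,1.9,0.04,0,0,0]]'
python3 - <<'E'
from h import *
st()
M2=np.array([.5497,.2955,.032]); G=M2-.020*FX+.003*UP; a=A(-30); T=G+.023*a
plan(T,RA(-30),n=1)
s=cam("top"); crop(s,160,190,120,90,5,"t27")
E
```

```text
clock: 61.05
eef_pos: [0.552, 0.2508, 0.0741]
tool_rot: [-0.374, 0.602, -0.334, 0.621]
ft_force: [-0.9, -0.2, -1.2]
grip_width: 0.0858
clock: 61.68
eef_pos: [0.5511, 0.2759, 0.0335]
tool_rot: [-0.374, 0.602, -0.334, 0.621]
ft_force: [0.3, -0.7, -0.1]
grip_width: 0.0855
t61.67 p [0.5511 0.2759 0.0335] w0.0855 F [ 0.3 -0.7 -0.1]
tool axes cols
 [[ 0.052 -0.036  0.998]
 [-0.866  0.497  0.063]
 [-0.498 -0.867 -0.005]]
dist 0.022 ang 0.3 calls 1
[[-0.0,0.17,-0.0,0.0,-0.0,0.0],[-0.01,0.34,-0.0,0.01,-0.01,0.0],[-0.01,0.52,-0.0,0.01,-0.01,0.01],[-0.02,0.69,-0.0,0.02,-0.01,0.01],[-0.02,0.86,-0.0,0.02,-0.02,0.01]]
```

View pics/t27.png

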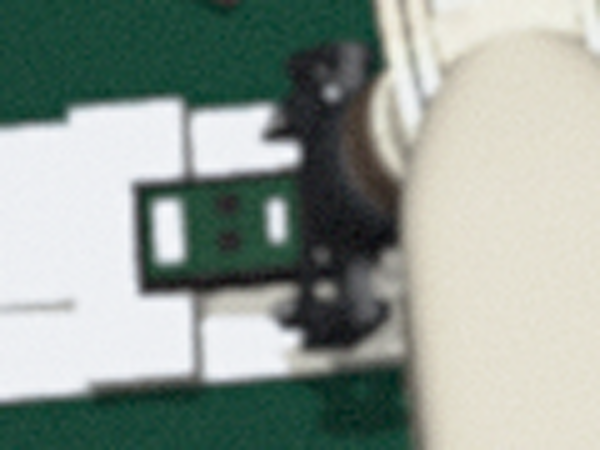

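```bash
python3 -m handwheel '[[0,0.17,0,0,0,0],[0,0.34,0,0,0,0],[0,0.52,0,0,0,0],[-0.02,0.7,0,0,0,0],[-0.02,0.82,0,0,0,0]]'
python3 -m handwheel '[[0,0,0,0,0,0],[0,0,0,0,0,0],[0,0,0,0,0,0],[0,0,0,0,0,0],[0,0,0,0,0,0]]' -1
python3 -m handwheel '[[0,0,0,0,0,0],[0,0,0,0,0,0],[0,0,0,0,0,0],[0,0,0,0,0,0],[0,0,0,0,0,0]]'
python3 - <<'E'
from h import *
o=bot.get_obs(); Rm=R.from_quat(o["tool_rot"]).as_matrix(); M2=np.array([.5497,.2955,.032])
m=Rm.T@(M2-o["eef_pos"]); print("m",m.round(4),o["ft_force"].round(1))
M2=M2-m[2]*Rm[:,2]; m[2]=0
P=[]
for i,th in enumerate([4.6,9.2,13.8,18.4,23]):
    t=np.radians(th); C=M2.copy(); C[2]=.016+.004*min(1,(i+1)/3)+.044*np.sin(t)+.016*np.cos(t)
    Rr=RA(-30+th); P.append((C-Rr@m,Rr))
track(P)
E
```

```text
clock: 62.35
eef_pos: [0.5503, 0.2863, 0.0163]
tool_rot: [-0.374, 0.602, -0.334, 0.621]
ft_force: [-0.7, 0.2, 0.5]
grip_width: 0.0854
clock: 62.98
eef_pos: [0.5509, 0.286, 0.0169]
tool_rot: [-0.374, 0.602, -0.334, 0.621]
ft_force: [0.9, -2.5, 2.3]
grip_width: 0.0553
clock: 63.6
eef_pos: [0.5509, 0.2861, 0.0169]
tool_rot: [-0.374, 0.602, -0.334, 0.622]
ft_force: [0.8, -3.6, 4.5]
grip_width: 0.0555
m [-0.0157 -0.0084 -0.0006] [ 0.8 -3.6  4.5]
[[-0.07,-0.22,0.0,0.02,-0.02,-0.45],[-0.14,-0.43,0.0,0.02,-0.01,-0.91],[-0.22,-0.64,0.0,0.02,-0.01,-1.37],[-0.27,-0.81,0.0,0.02,-0.01,-1.83],[-0.32,-0.96,0.0,0.02,-0.01,-2.29]]
```

```bash
python3 -m handwheel '[[-0.07,-0.22,0,0,0,-0.46],[-0.14,-0.43,0,0,0,-0.92],[-0.22,-0.64,0,0,0,-1.38],[-0.27,-0.81,0,0,0,-1.84],[-0.32,-0.96,0,0,0,-2.3]]'
python3 -m handwheel '[[0,0,0,0,0,0],[0,0,0,0,0,0],[0.2,-0.9,0,0,0,0],[0.4,-2,0,0,0,0],[0.5,-3.2,0,0,0,0]]'
python3 -m handwheel '[[0.1,-1,0,0,0,0],[0.2,-1.8,0,0,0,0],[0.3,-2.4,0,0,0,0],[0.35,-2.8,0,0,0,0],[0.35,-3,0,0,0,0]]'
python3 - <<'E'
from h import *
st(); m=np.array([-.0157,-.0084,0]); t=np.radians(65); f=np.array([np.cos(t),np.sin(t),0])
C=np.array(S(-.01,.045,.17)); Rr=RA(60,f)
print((C-Rr@m).round(4)); plan(C-Rr@m,Rr)
s=cam("scene"); crop(s,280,70,220,170,3.5,"s28")
E
```

```text
clock: 64.22
eef_pos: [0.5504, 0.2817, 0.0404]
tool_rot: [-0.488, 0.515, -0.451, 0.542]
ft_force: [3.0, 2.1, -4.4]
grip_width: 0.0553
clock: 64.85
eef_pos: [0.5503, 0.2572, 0.1178]
tool_rot: [-0.488, 0.517, -0.45, 0.54]
ft_force: [0.5, 1.0, -2.2]
grip_width: 0.0553
clock: 65.47
eef_pos: [0.5538, 0.2412, 0.1926]
tool_rot: [-0.487, 0.516, -0.451, 0.542]
ft_force: [-1.2, 0.9, -3.0]
grip_width: 0.0554
t65.47 p [0.5538 0.2412 0.1926] w0.0554 F [-1.2  0.9 -3. ]
tool axes cols
 [[ 0.061 -0.014  0.998]
 [-0.991  0.119  0.063]
 [-0.12  -0.993 -0.006]]
[ 0.5207 -0.2609  0.1794]
dist 0.503 ang 72.0 calls 2
[[1.99,-0.19,-0.26,-0.13,0.27,-0.65],[3.98,-0.37,-0.52,-0.26,0.54,-1.31],[5.97,-0.56,-0.77,-0.4,0.82,-1.96],[7.95,-0.74,-1.03,-0.53,1.09,-2.61],[9.94,-0.93,-1.29,-0.66,1.36,-3.27]]
[[1.77,0.92,0.25,-0.13,0.27,-0.65],[3.54,1.85,0.5,-0.26,0.54,-1.31],[5.32,2.77,0.74,-0.4,0.82,-1.96],[7.09,3.7,0.99,-0.53,1.09,-2.61],[8.86,4.62,1.24,-0.66,1.36,-3.27]]
```

View pics/s28.png

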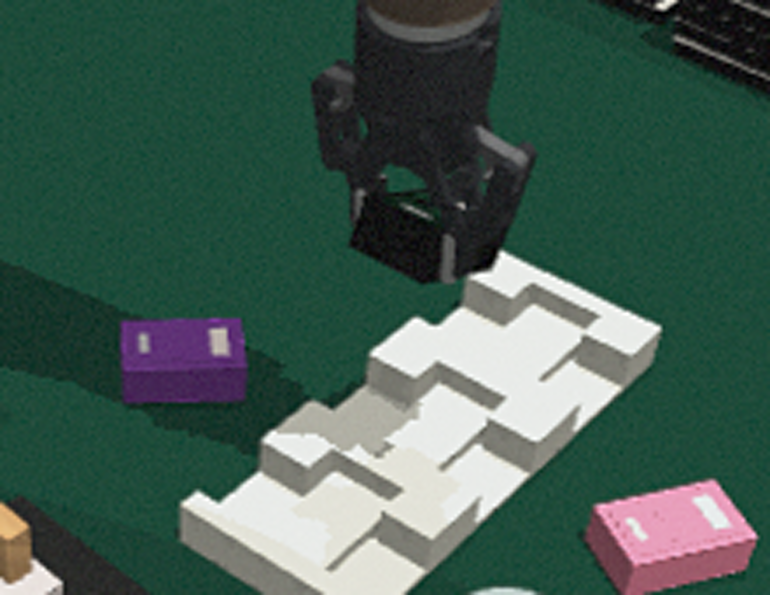

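```bash
python3 -m handwheel '[[1.99,-0.19,-0.26,-0.13,0.27,-0.65],[4,-0.37,-0.52,-0.26,0.54,-1.3],[5.97,-0.56,-0.77,-0.4,0.82,-1.96],[7.95,-0.74,-1.03,-0.53,1.1,-2.6],[9.94,-0.93,-1.3,-0.66,1.36,-3.27]]'
python3 -m handwheel '[[1.77,0.92,0.25,-0.13,0.27,-0.65],[3.54,1.85,0.5,-0.26,0.54,-1.3],[5.32,2.77,0.74,-0.4,0.82,-1.96],[7.1,3.7,1,-0.53,1.1,-2.6],[8.86,4.62,1.24,-0.66,1.36,-3.27]]'
python3 - <<'E'
from h import *
print(st()["joint_pos"].round(2)); m=np.array([-.0157,-.0084,0]); t=np.radians(65); f=np.array([np.cos(t),np.sin(t),0])
C=np.array(S(-.01,.045,.083)); Rr=RA(60,f)
print((C-Rr@m).round(4)); plan(C-Rr@m,Rr,n=2)
s=cam("scene"); crop(s,60,170,260,260,2.3,"s29")
E
```

```text
clock: 66.15
eef_pos: [0.5372, -0.0104, 0.1857]
tool_rot: [0.586, -0.442, 0.609, -0.3]
ft_force: [0.6, -0.3, -3.0]
grip_width: 0.0553
clock: 66.78
eef_pos: [0.521, -0.2613, 0.1789]
tool_rot: [0.627, -0.325, 0.707, -0.03]
ft_force: [0.8, -0.4, -3.0]
grip_width: 0.0551
t66.78 p [ 0.521  -0.2613  0.1789] w0.0551 F [ 0.8 -0.4 -3. ]
tool axes cols
 [[-0.212 -0.366  0.906]
 [-0.45  -0.786 -0.423]
 [ 0.867 -0.498  0.002]]
[-0.04  0.77  0.27  1.66 -0.93  2.28]
[ 0.5207 -0.2609  0.0924]
dist 0.087 ang 0.2 calls 2
[[-0.3,0.17,-0.0,-0.0,-0.0,0.0],[-0.6,0.34,-0.0,-0.0,-0.0,0.0],[-0.9,0.51,-0.01,-0.0,-0.0,0.0],[-1.2,0.69,-0.01,-0.0,-0.0,0.01],[-1.5,0.86,-0.01,-0.0,-0.01,0.01]]
[[-0.3,0.17,-0.0,-0.0,-0.0,0.0],[-0.6,0.34,-0.0,-0.0,-0.0,0.0],[-0.9,0.52,-0.01,-0.0,-0.0,0.0],[-1.2,0.69,-0.01,-0.0,-0.0,0.01],[-1.5,0.86,-0.01,-0.0,-0.01,0.01]]
```

View pics/s29.png

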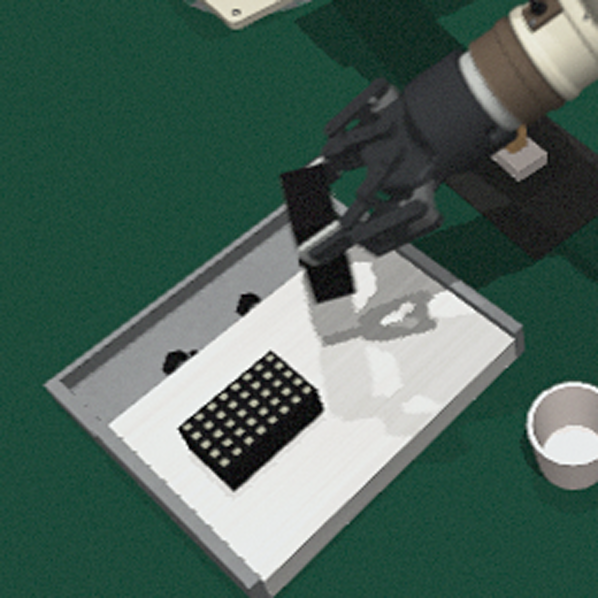

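```bash
python3 -m handwheel '[[-0.3,0.17,0,0,0,0],[-0.6,0.34,0,0,0,0],[-0.9,0.51,0,0,0,0],[-1.2,0.69,0,0,0,0],[-1.5,0.86,0,0,0,0]]'
python3 -m handwheel '[[-0.3,0.17,0,0,0,0],[-0.6,0.34,0,0,0,0],[-0.9,0.52,0,0,0,0],[-1.1,0.64,0,0,0,0],[-1.3,0.75,0,0,0,0]]'
python3 -m handwheel '[[-0.05,0.03,0,0,0,0],[-0.1,0.06,0,0,0,0],[-0.15,0.08,0,0,0,0],[-0.15,0.08,0,0,0,0],[-0.15,0.08,0,0,0,0]]'
```

```text
clock: 67.45
eef_pos: [0.5212, -0.26, 0.1362]
tool_rot: [0.627, -0.326, 0.707, -0.031]
ft_force: [-0.2, 0.8, -1.9]
grip_width: 0.0555
clock: 68.08
eef_pos: [0.521, -0.2605, 0.0986]
tool_rot: [0.627, -0.326, 0.707, -0.031]
ft_force: [0.4, 0.8, -1.8]
grip_width: 0.0553
clock: 68.7
eef_pos: [0.5211, -0.2604, 0.0948]
tool_rot: [0.627, -0.326, 0.707, -0.031]
ft_force: [-0.0, -0.3, -1.7]
grip_width: 0.0552
```

```bash
python3 -m handwheel '[[-0.05,0.03,0,0,0,0],[-0.1,0.06,0,0,0,0],[-0.15,0.08,0,0,0,0],[-0.15,0.08,0,0,0,0],[-0.15,0.08,0,0,0,0]]'
python3 -m handwheel '[[-0.03,0.02,0,0,0,0],[-0.08,0.05,0,0,0,0],[-0.08,0.05,0,0,0,0],[-0.08,0.05,0,0,0,0],[-0.08,0.05,0,0,0,0]]'
```

```text
clock: 69.32
eef_pos: [0.5211, -0.2602, 0.0904]
tool_rot: [0.627, -0.326, 0.707, -0.031]
ft_force: [-0.1, 0.3, -2.4]
grip_width: 0.0553
clock: 69.95
eef_pos: [0.5211, -0.2603, 0.0881]
tool_rot: [0.627, -0.326, 0.707, -0.031]
ft_force: [-0.3, -0.0, -3.2]
grip_width: 0.0551
```

```bash
python3 -m handwheel '[[-0.03,0.02,0,0,0,0],[-0.06,0.03,0,0,0,0],[-0.06,0.03,0,0,0,0],[-0.06,0.03,0,0,0,0],[-0.06,0.03,0,0,0,0]]'
python3 -m handwheel '[[-0.03,0.02,0,0,0,0],[-0.06,0.03,0,0,0,0],[-0.06,0.03,0,0,0,0],[-0.06,0.03,0,0,0,0],[-0.06,0.03,0,0,0,0]]'
```

```text
clock: 70.58
eef_pos: [0.5212, -0.2603, 0.0878]
tool_rot: [0.628, -0.325, 0.707, -0.031]
ft_force: [-1.5, 1.9, 4.3]
grip_width: 0.0554
clock: 71.2
eef_pos: [0.5214, -0.2603, 0.0877]
tool_rot: [0.628, -0.324, 0.707, -0.031]
ft_force: [-1.3, 4.7, 11.8]
grip_width: 0.0553
```

```bash
python3 -m handwheel '[[0.02,-0.01,0,0,0,0],[0.05,-0.03,0,0,0,0],[0.05,-0.03,0,0,0,0],[0.05,-0.03,0,0,0,0],[0.05,-0.03,0,0,0,0]]'
python3 - <<'E'
from h import *
s=cam("scene"); crop(s,150,230,110,110,5.3,"s30");st()
E
```

```text
clock: 71.82
eef_pos: [0.5213, -0.2603, 0.0878]
tool_rot: [0.628, -0.325, 0.707, -0.031]
ft_force: [-1.9, 2.4, 7.1]
grip_width: 0.0556
t71.88 p [ 0.5213 -0.2603  0.0878] w0.0554 F [-1.   2.3  7.3]
tool axes cols
 [[-0.21  -0.365  0.907]
 [-0.452 -0.787 -0.421]
 [ 0.867 -0.498  0.001]]
```

View pics/s30.png

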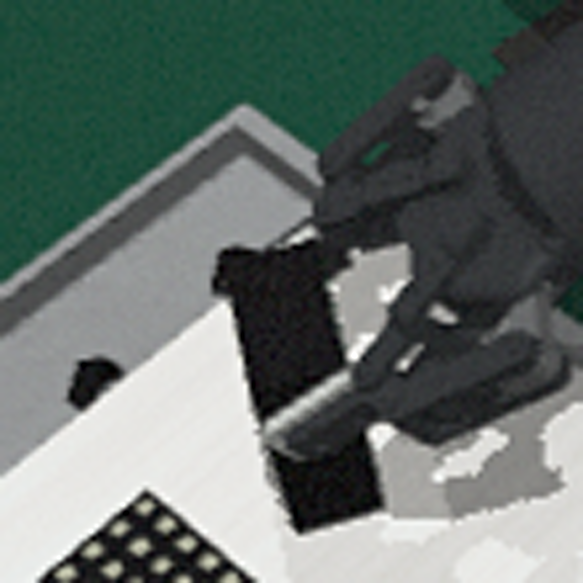

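```bash
python3 -m handwheel '[[0,0,0,0,0,0],[0,0,0,0,0,0],[0,0,0,0,0,0],[0,0,0,0,0,0],[0,0,0,0,0,0]]' 0.45
python3 -m handwheel '[[0,0,0,0,0,0],[0,0,0,0,0,0],[0,0,0,0,0,0],[0,-0.3,0,0,0,0],[0,-0.8,0,0,0,0]]' 1
python3 -m handwheel '[[0,-0.6,0,0,0,0],[0.1,-1.2,0,0,0,0],[0.3,-2,0,0,0,0],[0.7,-2.6,0,0,0,0],[1.2,-3,0,0,0,0]]' 1
python3 - <<'E'
from h import *
st(); s=cam("scene"); crop(s,150,230,110,110,5.3,"s31")
t=np.radians(65); f=np.array([np.cos(t),np.sin(t),0]); plan([.52,-.26,.25],RA(0,f))
E
```

```text
clock: 72.5
eef_pos: [0.5212, -0.2601, 0.0861]
tool_rot: [0.627, -0.326, 0.707, -0.031]
ft_force: [-0.3, -0.8, -0.6]
grip_width: 0.0621
clock: 73.12
eef_pos: [0.5285, -0.2441, 0.0965]
tool_rot: [0.627, -0.326, 0.707, -0.031]
ft_force: [0.6, -0.2, 0.2]
grip_width: 0.0853
clock: 73.75
eef_pos: [0.5503, -0.1979, 0.1605]
tool_rot: [0.627, -0.325, 0.707, -0.031]
ft_force: [-0.5, -0.0, 0.0]
grip_width: 0.0856
t73.75 p [ 0.5503 -0.1979  0.1605] w0.0856 F [-0.5 -0.   0. ]
tool axes cols
 [[-0.211 -0.364  0.907]
 [-0.453 -0.786 -0.421]
 [ 0.866 -0.5    0.001]]
dist 0.111 ang 60.0 calls 2
[[0.44,0.06,-0.01,-0.0,0.0,0.6],[0.88,0.13,-0.01,-0.01,0.0,1.2],[1.32,0.19,-0.02,-0.01,0.0,1.8],[1.76,0.26,-0.03,-0.01,0.0,2.4],[2.2,0.32,-0.03,-0.01,0.0,3.0]]
[[0.41,-0.16,-0.01,-0.0,0.0,0.6],[0.83,-0.33,-0.01,-0.01,0.0,1.2],[1.24,-0.49,-0.02,-0.01,0.0,1.8],[1.66,-0.66,-0.03,-0.01,0.0,2.4],[2.07,-0.82,-0.03,-0.01,0.0,3.0]]
```

View pics/s31.png

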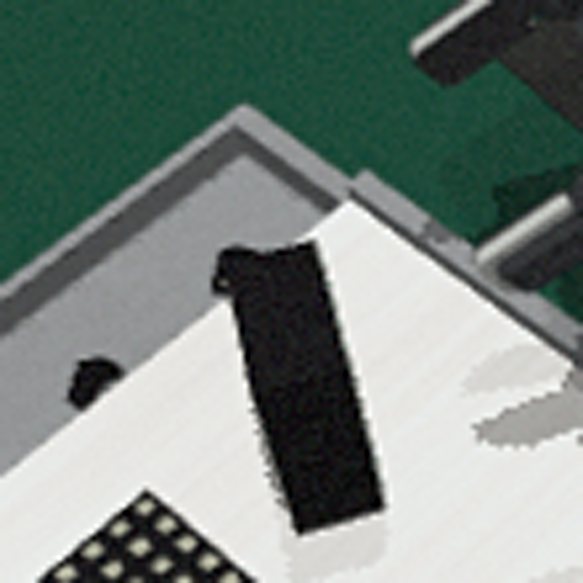

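```bash
python3 -m handwheel '[[0.44,0.06,0,0,0,0.6],[0.88,0.13,0,0,0,1.2],[1.32,0.19,0,0,0,1.8],[1.76,0.26,-0.03,0,0,2.4],[2.2,0.32,-0.03,0,0,3.0]]'
python3 -m handwheel '[[0.41,-0.16,0,0,0,0.6],[0.83,-0.33,0,0,0,1.2],[1.24,-0.5,0,0,0,1.8],[1.66,-0.66,-0.03,0,0,2.4],[2.07,-0.82,-0.03,0,0,3.0]]'
python3 - <<'E'
from h import *
o=st(); s=cam("scene"); t=np.radians(65); f=np.array([np.cos(t),np.sin(t),0]); tz=np.array([f[1],-f[0],0])
P=plane(s,[(150+x/5.3-.4,230+y/5.3-.4) for x,y in ((298,534),(384,512))],.03); print(P.round(4),np.degrees(np.arctan2(*(P[1]-P[0])[1::-1])),np.linalg.norm(P[1]-P[0]))
print("ctr img",(P.mean(0)-.028*tz).round(4))
# dead reckoned
m=np.array([-.0157,-.0084,0]); Rr=RA(60,f); print("ctr dr",(np.array([.5213,-.2603,.0878])+Rr@m).round(4))
E
```

```text
clock: 74.42
eef_pos: [0.534, -0.2301, 0.2042]
tool_rot: [0.52, -0.478, 0.675, -0.214]
ft_force: [0.4, -0.4, 0.1]
grip_width: 0.0853
clock: 75.05
eef_pos: [0.5185, -0.2611, 0.248]
tool_rot: [0.379, -0.596, 0.596, -0.381]
ft_force: [0.4, 0.7, -0.4]
grip_width: 0.085
t75.05 p [ 0.5185 -0.2611  0.248 ] w0.0850 F [ 0.4  0.7 -0.4]
tool axes cols
 [[-0.422  0.003  0.906]
 [-0.906  0.001 -0.422]
 [-0.002 -1.     0.002]]
[[ 0.5474 -0.2717  0.03  ]
 [ 0.5611 -0.2449  0.03  ]] 62.97128108153664 0.030130301508002406
ctr img [ 0.5289 -0.2465  0.03  ]
ctr dr [ 0.5277 -0.2466  0.0784]
```

```bash
python3 - <<'E'
from h import *
t=np.radians(65); f=np.array([np.cos(t),np.sin(t),0])
G=np.array([.5281,-.2466,.092])-.009*f; a=A(-38,f); T=G+.023*a
plan(T-.08*a,RA(-38,f),n=2)
E
```

```text
dist 0.115 ang 37.9 calls 2
[[0.1,0.45,0.01,-0.0,-0.0,0.38],[0.19,0.9,0.01,-0.01,-0.0,0.76],[0.29,1.35,0.02,-0.01,-0.0,1.14],[0.38,1.8,0.03,-0.01,-0.01,1.51],[0.48,2.25,0.03,-0.02,-0.01,1.89]]
[[0.24,0.39,0.01,-0.0,-0.0,0.38],[0.47,0.79,0.01,-0.01,-0.0,0.76],[0.71,1.18,0.02,-0.01,-0.0,1.14],[0.94,1.58,0.03,-0.01,-0.01,1.51],[1.18,1.97,0.04,-0.02,-0.01,1.89]]
```

```bash
python3 -m handwheel '[[0.1,0.45,0,0,0,0.38],[0.2,0.9,0,0,0,0.76],[0.29,1.35,0.02,0,0,1.14],[0.38,1.8,0.03,0,0,1.5],[0.48,2.25,0.03,0,0,1.9]]'
python3 -m handwheel '[[0.24,0.39,0,0,0,0.38],[0.47,0.79,0,0,0,0.76],[0.7,1.18,0.02,0,0,1.14],[0.94,1.58,0.03,0,0,1.5],[1.18,1.97,0.04,0,0,1.9]]'
python3 - <<'E'
from h import *
print(st()["joint_pos"].round(2))
t=np.radians(65); f=np.array([np.cos(t),np.sin(t),0])
G=np.array([.5281,-.2466,.092])-.009*f; a=A(-38,f); T=G+.023*a
plan(T,RA(-38,f),n=2)
s=cam("top"); crop(s,370,180,140,140,4.2,"t32")
E
```

```text
clock: 75.72
eef_pos: [0.5144, -0.2719, 0.1904]
tool_rot: [-0.276, 0.651, -0.525, 0.474]
ft_force: [-0.3, 0.1, -0.9]
grip_width: 0.0851
clock: 76.35
eef_pos: [0.5104, -0.2832, 0.1342]
tool_rot: [-0.165, 0.687, -0.44, 0.554]
ft_force: [0.7, -0.0, -0.6]
grip_width: 0.0857
t76.35 p [ 0.5104 -0.2832  0.1342] w0.0857 F [ 0.7 -0.  -0.6]
tool axes cols
 [[-0.332  0.26   0.907]
 [-0.714  0.558 -0.422]
 [-0.616 -0.788  0.   ]]
[-0.81  0.65  0.2   1.4   0.61  1.11]
dist 0.076 ang 0.1 calls 2
[[0.0,0.3,0.0,0.0,0.0,-0.0],[0.01,0.61,0.0,0.0,0.0,-0.0],[0.01,0.91,0.01,0.0,0.0,-0.0],[0.02,1.21,0.01,0.0,0.0,-0.0],[0.02,1.52,0.01,0.0,0.0,-0.0]]
[[0.0,0.3,0.0,0.0,0.0,-0.0],[0.01,0.61,0.0,0.0,0.0,-0.0],[0.01,0.91,0.01,0.0,0.0,-0.0],[0.02,1.21,0.01,0.0,0.0,-0.0],[0.02,1.52,0.01,0.0,0.0,-0.0]]
```

View pics/t32.png

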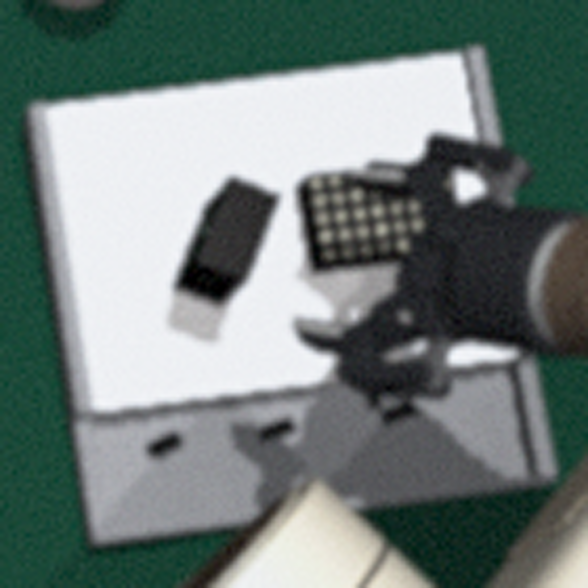

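```bash
python3 -m handwheel '[[0,0.3,0,0,0,0],[0,0.6,0,0,0,0],[0,0.9,0,0,0,0],[0.02,1.2,0,0,0,0],[0.02,1.52,0.01,0,0,0]]'
python3 -m handwheel '[[0,0.3,0,0,0,0],[0,0.6,0,0,0,0],[0,0.9,0,0,0,0],[0.02,1.2,0,0,0,0],[0.02,1.52,0.01,0,0,0]]'
python3 -m handwheel '[[0,0,0,0,0,0],[0,0,0,0,0,0],[0,0,0,0,0,0],[0,0,0,0,0,0],[0,0,0,0,0,0]]' -1
python3 -m handwheel '[[0,0,0,0,0,0],[0,0,0,0,0,0],[0,0,0,0,0,0],[0,0,0,0,0,0],[0,0,0,0,0,0]]'
python3 - <<'E'
from h import *
o=st(); R0=R.from_quat(o["tool_rot"]).as_matrix(); m=R0.T@(np.array([.5281,-.2466,.074])-o["eef_pos"]); print(m.round(4)); m[2]=0
EYv=np.array(EY); p1=o["eef_pos"]+[0,0,.075]
plan(p1,R0,n=1)
Rr=RA(52,EYv); C=np.array(S(0,.05,.11)); plan(C-Rr@m,Rr,p0=p1,R0=R0)
s=cam("scene"); crop(s,130,230,110,110,5.3,"s33")
E
```

```text
clock: 77.03
eef_pos: [0.5208, -0.2621, 0.1042]
tool_rot: [-0.166, 0.687, -0.44, 0.554]
ft_force: [-0.3, 0.0, 0.2]
grip_width: 0.0853
clock: 77.65
eef_pos: [0.5306, -0.2417, 0.0736]
tool_rot: [-0.165, 0.687, -0.44, 0.554]
ft_force: [-0.8, 0.0, 0.4]
grip_width: 0.0854
clock: 78.28
eef_pos: [0.5306, -0.2424, 0.0743]
tool_rot: [-0.165, 0.687, -0.441, 0.554]
ft_force: [-0.3, -1.3, 1.4]
grip_width: 0.0554
clock: 78.9
eef_pos: [0.5307, -0.2421, 0.0742]
tool_rot: [-0.165, 0.687, -0.441, 0.554]
ft_force: [-0.2, -2.2, 2.6]
grip_width: 0.0548
t78.90 p [ 0.5307 -0.2421  0.0742] w0.0548 F [-0.2 -2.2  2.6]
tool axes cols
 [[-0.332  0.261  0.907]
 [-0.715  0.557 -0.422]
 [-0.615 -0.789  0.002]]
[ 0.0042 -0.003  -0.0004]
dist 0.075 ang 0.0 calls 1
[[-0.37,-0.47,0.0,-0.0,-0.0,-0.0],[-0.74,-0.95,0.0,-0.0,-0.0,-0.0],[-1.11,-1.42,0.0,-0.0,-0.0,-0.0],[-1.48,-1.89,0.0,-0.0,-0.0,-0.0],[-1.85,-2.37,0.0,-0.0,-0.0,-0.0]]
dist 0.045 ang 93.9 calls 2
[[0.1,0.15,0.02,0.04,-0.34,-0.88],[0.2,0.3,0.04,0.08,-0.67,-1.75],[0.29,0.45,0.06,0.12,-1.01,-2.63],[0.39,0.59,0.08,0.16,-1.35,-3.5],[0.49,0.74,0.1,0.2,-1.69,-4.38]]
[[-0.03,0.18,0.0,0.04,-0.34,-0.88],[-0.06,0.35,0.0,0.08,-0.67,-1.75],[-0.09,0.53,0.01,0.12,-1.01,-2.63],[-0.12,0.71,0.01,0.16,-1.35,-3.5],[-0.15,0.88,0.01,0.2,-1.69,-4.38]]
```

View pics/s33.png

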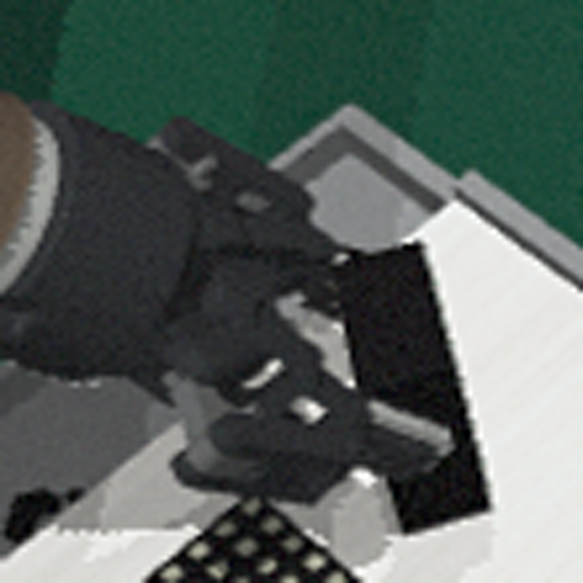

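```bash
python3 -m handwheel '[[-0.2,-0.25,0,0,0,0],[-0.6,-0.77,0,0,0,0],[-1.1,-1.4,0,0,0,0],[-1.5,-1.9,0,0,0,0],[-1.85,-2.37,0,0,0,0]]'
python3 -m handwheel '[[0.1,0.15,0.02,0.04,-0.34,-0.88],[0.2,0.3,0.04,0.08,-0.67,-1.75],[0.3,0.45,0.06,0.12,-1,-2.63],[0.4,0.6,0.08,0.16,-1.35,-3.5],[0.5,0.74,0.1,0.2,-1.7,-4.38]]'
python3 -m handwheel '[[-0.03,0.18,0,0.04,-0.34,-0.88],[-0.06,0.35,0,0.08,-0.67,-1.75],[-0.1,0.53,0,0.12,-1,-2.63],[-0.12,0.7,0,0.16,-1.35,-3.5],[-0.15,0.88,0,0.2,-1.7,-4.38]]'
python3 - <<'E'
from h import *
print(st()["joint_pos"].round(2)); m=np.array([.0042,-.003,0]);EYv=np.array(EY)
Rr=RA(52,EYv); C=np.array(S(0,.05,.055)); plan(C-Rr@m,Rr,n=2)
s=cam("scene"); crop(s,60,210,220,220,2.7,"s34");s=cam("top"); crop(s,370,170,140,140,4.2,"t34")
E
```

```text
clock: 79.58
eef_pos: [0.5305, -0.2418, 0.1504]
tool_rot: [-0.166, 0.687, -0.441, 0.554]
ft_force: [-0.2, -0.3, -2.1]
grip_width: 0.055
clock: 80.2
eef_pos: [0.5336, -0.2413, 0.128]
tool_rot: [0.462, -0.48, 0.598, -0.446]
ft_force: [-0.4, -0.1, -2.2]
grip_width: 0.0551
clock: 80.82
eef_pos: [0.5366, -0.24, 0.1052]
tool_rot: [0.681, -0.194, 0.655, -0.264]
ft_force: [-0.4, -0.3, -3.4]
grip_width: 0.0554
t80.83 p [ 0.5366 -0.24    0.1052] w0.0554 F [-0.4 -0.3 -3.4]
tool axes cols
 [[ 0.066  0.082  0.994]
 [-0.61  -0.785  0.106]
 [ 0.79  -0.614 -0.002]]
[-0.    0.48 -0.35  0.6  -0.9   1.39]
dist 0.055 ang 0.4 calls 2
[[-0.17,0.14,-0.0,-0.0,0.0,0.0],[-0.34,0.28,-0.0,-0.0,0.01,0.0],[-0.52,0.42,-0.0,-0.01,0.01,0.0],[-0.69,0.56,-0.0,-0.01,0.01,0.01],[-0.86,0.7,-0.0,-0.01,0.02,0.01]]
[[-0.17,0.14,-0.0,-0.0,0.0,0.0],[-0.34,0.28,-0.0,-0.0,0.01,0.0],[-0.52,0.42,-0.0,-0.01,0.01,0.0],[-0.69,0.56,-0.0,-0.01,0.01,0.01],[-0.86,0.7,-0.0,-0.01,0.02,0.01]]
```

View pics/s34.png

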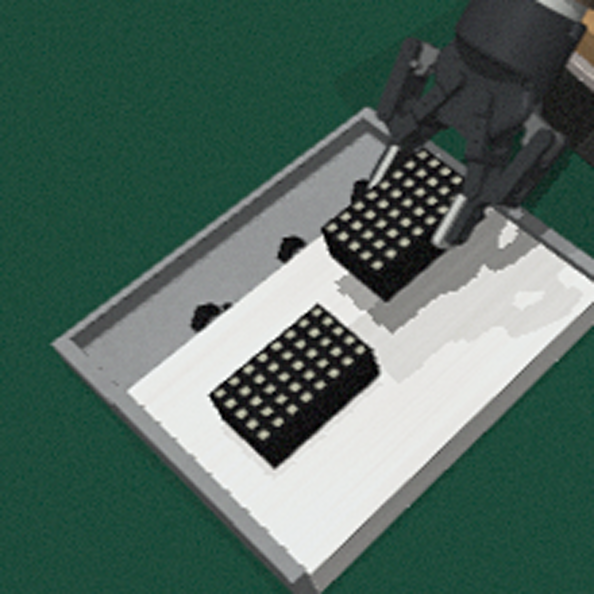

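View pics/t34.png

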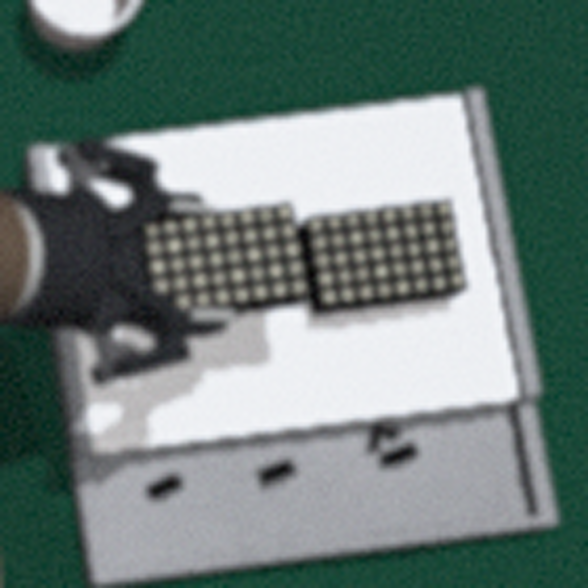

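```bash
python3 -m handwheel '[[-0.17,0.14,0,0,0,0],[-0.34,0.28,0,0,0,0],[-0.52,0.42,0,0,0,0],[-0.7,0.56,0,0,0,0],[-0.86,0.7,0,0,0,0]]'
python3 -m handwheel '[[-0.17,0.14,0,0,0,0],[-0.34,0.28,0,0,0,0],[-0.52,0.42,0,0,0,0],[-0.7,0.54,0,0,0,0],[-0.8,0.62,0,0,0,0]]'
python3 -m handwheel '[[-0.05,0.04,0,0,0,0],[-0.1,0.08,0,0,0,0],[-0.15,0.12,0,0,0,0],[-0.15,0.12,0,0,0,0],[-0.15,0.12,0,0,0,0]]'
python3 -c "
from h import *
s=cam('scene'); crop(s,130,220,110,110,5.3,'s35');s=cam('top'); crop(s,370,170,140,140,4.2,'t35')"
```

```text
clock: 81.55
eef_pos: [0.5359, -0.2418, 0.0768]
tool_rot: [0.68, -0.196, 0.655, -0.264]
ft_force: [-0.2, -0.1, -1.2]
grip_width: 0.0553
clock: 82.18
eef_pos: [0.5358, -0.2413, 0.0512]
tool_rot: [0.68, -0.196, 0.655, -0.264]
ft_force: [-0.4, -0.4, -2.1]
grip_width: 0.0552
clock: 82.8
eef_pos: [0.536, -0.2415, 0.047]
tool_rot: [0.68, -0.195, 0.655, -0.264]
ft_force: [-0.9, -0.8, -1.8]
grip_width: 0.0553
```

View pics/s35.png

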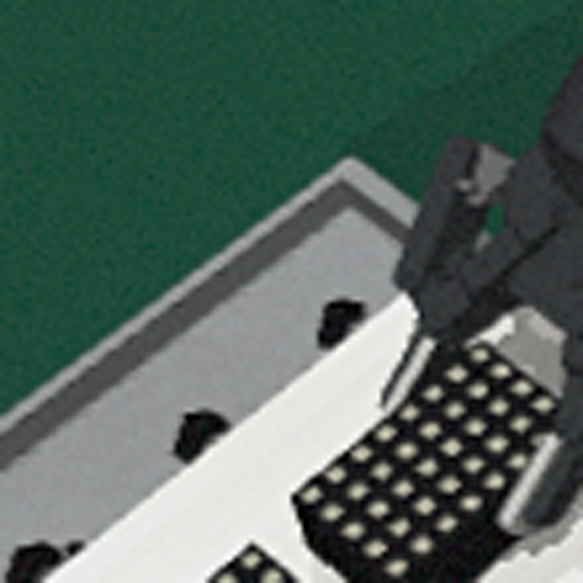

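View pics/t35.png

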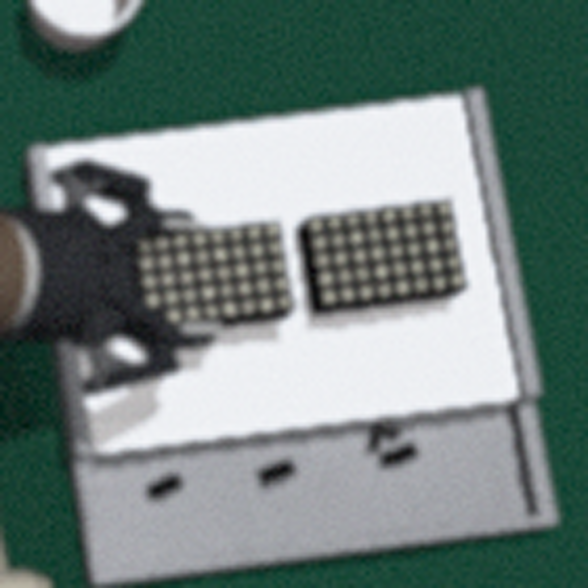

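Now creep down to contact.

```bash
python3 -m handwheel '[[-0.05,0.04,0,0,0,0],[-0.1,0.08,0,0,0,0],[-0.1,0.08,0,0,0,0],[-0.1,0.08,0,0,0,0],[-0.1,0.08,0,0,0,0]]'
python3 -m handwheel '[[-0.03,0.02,0,0,0,0],[-0.05,0.04,0,0,0,0],[-0.05,0.04,0,0,0,0],[-0.05,0.04,0,0,0,0],[-0.05,0.04,0,0,0,0]]'
```

```text
clock: 83.52
eef_pos: [0.5359, -0.2415, 0.0438]
tool_rot: [0.68, -0.195, 0.655, -0.264]
ft_force: [0.2, -0.1, -1.7]
grip_width: 0.0554
clock: 84.15
eef_pos: [0.5359, -0.2415, 0.0421]
tool_rot: [0.68, -0.195, 0.655, -0.264]
ft_force: [0.1, 0.1, -2.4]
grip_width: 0.0554
```

```bash
python3 -m handwheel '[[-0.03,0.02,0,0,0,0],[-0.05,0.04,0,0,0,0],[-0.05,0.04,0,0,0,0],[-0.05,0.04,0,0,0,0],[-0.05,0.04,0,0,0,0]]'
python3 -m handwheel '[[-0.03,0.02,0,0,0,0],[-0.05,0.04,0,0,0,0],[-0.05,0.04,0,0,0,0],[-0.05,0.04,0,0,0,0],[-0.05,0.04,0,0,0,0]]'
```

```text
clock: 84.78
eef_pos: [0.5362, -0.2418, 0.0415]
tool_rot: [0.68, -0.195, 0.656, -0.264]
ft_force: [-2.7, 1.8, 5.5]
grip_width: 0.0552
clock: 85.4
eef_pos: [0.5367, -0.2423, 0.0415]
tool_rot: [0.68, -0.194, 0.657, -0.263]
ft_force: [-4.3, 3.8, 10.4]
grip_width: 0.055
```

```bash
python3 -m handwheel '[[0.02,-0.02,0,0,0,0],[0.05,-0.04,0,0,0,0],[0.05,-0.04,0,0,0,0],[0.05,-0.04,0,0,0,0],[0.05,-0.04,0,0,0,0]]'
python3 -m handwheel '[[0,0,0,0,0,0],[0,0,0,0,0,0],[0,0,0,0,0,0],[0,0,0,0,0,0],[0,0,0,0,0,0]]' 0.45
python3 -m handwheel '[[0,0,0,0,0,0],[0,0,0,0,0,0],[0,0,0,0,0,0],[0,-0.3,0,0,0,0],[0,-0.8,0,0,0,0]]' 1
python3 -m handwheel '[[0.3,-0.5,0,0,0,0],[0.7,-1.2,0,0,0,0],[1.2,-2,0,0,0,0],[1.8,-2.8,0,0,0,0],[2.4,-3.6,0,0,0,0]]' 1
python3 - <<'E'
from h import *
print(st()["joint_pos"].round(2))
s=cam("scene"); crop(s,90,220,260,220,2.9,"s36"); c=cam("top"); crop(c,260,180,250,140,3.2,"t36")
E
```

```text
clock: 86.02
eef_pos: [0.5366, -0.2421, 0.0415]
tool_rot: [0.68, -0.195, 0.656, -0.264]
ft_force: [-0.1, -1.1, 5.3]
grip_width: 0.0553
clock: 86.65
eef_pos: [0.5358, -0.2415, 0.0404]
tool_rot: [0.68, -0.196, 0.655, -0.264]
ft_force: [-0.2, 0.3, 0.6]
grip_width: 0.0619
clock: 87.28
eef_pos: [0.5339, -0.2257, 0.053]
tool_rot: [0.68, -0.196, 0.655, -0.264]
ft_force: [0.6, 0.0, 0.3]
grip_width: 0.0858
clock: 87.9
eef_pos: [0.5309, -0.1915, 0.1566]
tool_rot: [0.68, -0.195, 0.655, -0.264]
ft_force: [0.6, -0.3, 0.1]
grip_width: 0.0854
t87.90 p [ 0.5309 -0.1915  0.1566] w0.0854 F [ 0.6 -0.3  0.1]
tool axes cols
 [[ 0.065  0.08   0.995]
 [-0.612 -0.784  0.104]
 [ 0.788 -0.616 -0.002]]
[ 0.09  0.42 -0.28  0.86 -0.91  1.55]
```

View pics/s36.png

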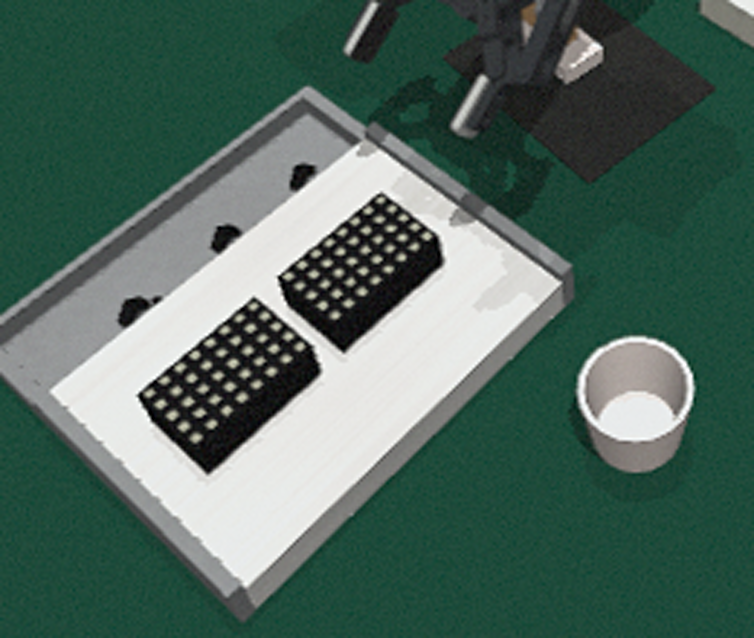

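View pics/t36.png

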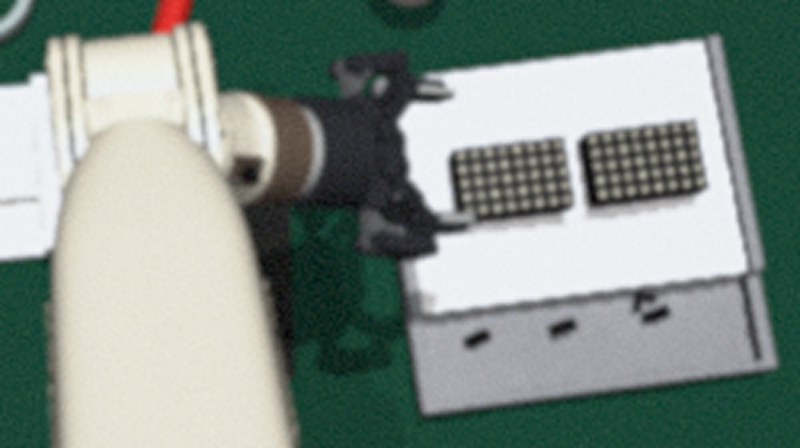

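```bash
python3 - <<'E'
from h import *
t=np.radians(88.3)
plan([.50,.12,.26],Rot(DN,[np.cos(t),np.sin(t),0]))
E
```

```text
dist 0.329 ang 94.9 calls 2
[[-0.45,-1.24,0.0,0.37,-0.76,0.43],[-0.9,-2.47,0.0,0.74,-1.53,0.85],[-1.35,-3.71,0.0,1.11,-2.29,1.28],[-1.8,-4.95,0.0,1.48,-3.05,1.71],[-2.25,-6.18,0.0,1.85,-3.81,2.13]]
[[-0.61,-0.9,0.74,0.37,-0.76,0.43],[-1.22,-1.8,1.48,0.74,-1.53,0.85],[-1.83,-2.7,2.22,1.11,-2.29,1.28],[-2.44,-3.6,2.97,1.48,-3.05,1.71],[-3.05,-4.5,3.71,1.85,-3.81,2.13]]
```

```bash
python3 -m handwheel '[[-0.45,-1.24,0,0.37,-0.76,0.43],[-0.9,-2.47,0,0.74,-1.53,0.85],[-1.35,-3.7,0,1.1,-2.3,1.28],[-1.8,-4.95,0,1.48,-3.05,1.7],[-2.25,-6.18,0,1.85,-3.8,2.13]]' 1
python3 -m handwheel '[[-0.6,-0.9,0.74,0.37,-0.76,0.43],[-1.2,-1.8,1.48,0.74,-1.53,0.85],[-1.83,-2.7,2.22,1.1,-2.3,1.28],[-2.44,-3.6,2.97,1.48,-3.05,1.7],[-3.05,-4.5,3.7,1.85,-3.8,2.13]]'
python3 - <<'E'
from h import *
print(st()["joint_pos"].round(2))
s=cam("scene"); crop(s,230,190,110,100,6,"s37"); c=cam("top"); crop(c,260,180,250,140,3.2,"t37")
E
```

```text
clock: 88.62
eef_pos: [0.5141, -0.0353, 0.2061]
tool_rot: [0.758, -0.113, 0.361, -0.532]
ft_force: [1.0, -0.1, 1.3]
grip_width: 0.0854
clock: 89.25
eef_pos: [0.4986, 0.1199, 0.2571]
tool_rot: [-0.707, 0.013, -0.009, 0.708]
ft_force: [0.8, 0.6, -0.2]
grip_width: 0.0856
t89.25 p [0.4986 0.1199 0.2571] w0.0856 F [ 0.8  0.6 -0.2]
tool axes cols
 [[ 1.    -0.006  0.031]
 [-0.031  0.001  1.   ]
 [-0.006 -1.     0.001]]
[0.23 0.26 0.1  1.41 0.   0.27]
```

View pics/s37.png

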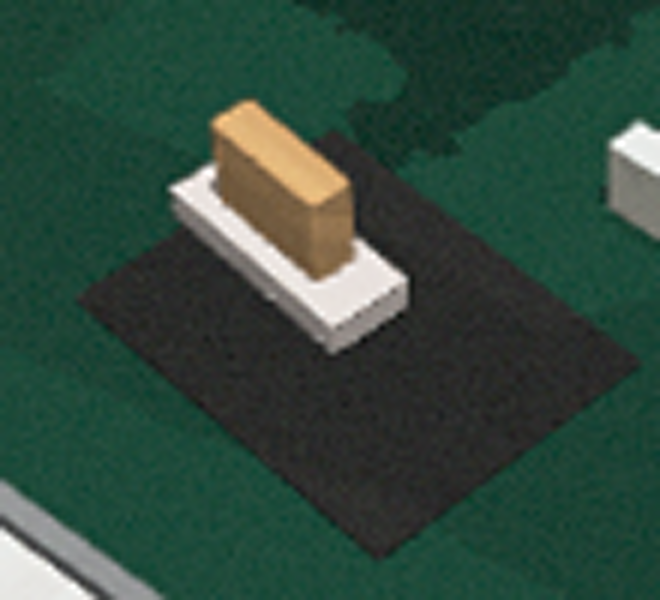

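View pics/t37.png

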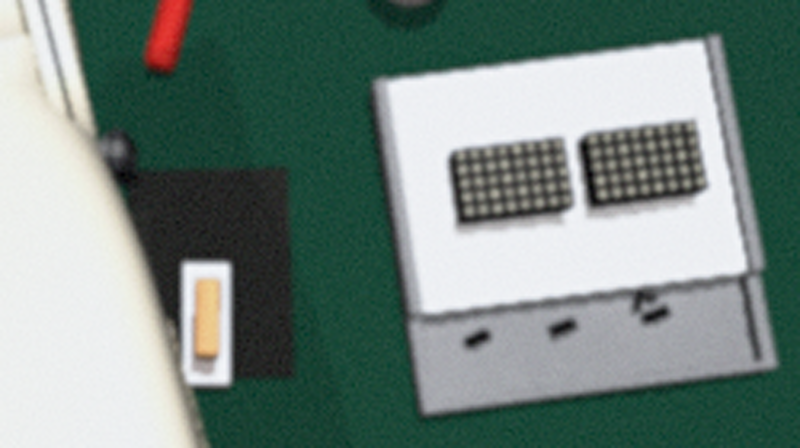

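```bash
python3 - <<'E'
from h import *
c=cam("top"); im=c["color"].astype(int); hsv=cv2.cvtColor(c["color"],cv2.COLOR_RGB2HSV); mn=im.min(2)
def rect(m,x0,y0,x1,y1,z,name):
    k=np.zeros(m.shape,np.uint8); k[y0:y1,x0:x1]=m[y0:y1,x0:x1]
    q=max(cv2.findContours(k,cv2.RETR_EXTERNAL,cv2.CHAIN_APPROX_NONE)[0],key=cv2.contourArea)
    print(name,cv2.minAreaRect((plane(c,q.reshape(-1,2),z)[:,:2]*1000).astype(np.float32)))
rect((hsv[:,:,1]>60)&(hsv[:,:,0]<35)&(hsv[:,:,2]>120),315,255,335,300,.064,"grip")
f=lambda L,z:plane(c,[(260+x/3.2-.4,180+y/3.2-.4) for x,y in L],z)[:,:2].round(4)
F=f([(182,262),(232,262),(231,385),(185,385)],.02);print(F,F.mean(0))
for L in ([(450,150),(562,138),(572,208),(460,222)],[(582,134),(694,121),(705,189),(592,204)]):
    print("module S",toS(f(L,.062)).mean(0).round(4),toS(f(L,.062)).tolist())
E
```

```text
grip ((430.2393798828125, -1.957106590270996), (17.195898056030273, 59.0111198425293), 88.53064727783203)
[[ 0.4805  0.0163]
 [ 0.4796 -0.0234]
 [ 0.3824 -0.0198]
 [ 0.3832  0.0163]] [ 0.431425 -0.00265 ]
module S [-0.0033  0.0505] [[0.0257, 0.0941], [0.0244, 0.0057], [-0.0315, 0.0071], [-0.0317, 0.095]]
module S [-0.0021 -0.0541] [[0.0257, -0.0104], [0.0253, -0.0991], [-0.0293, -0.098], [-0.0302, -0.0088]]
```

```bash
python3 - <<'E'
from h import *
s=cam("scene"); cv2.imwrite("pics/final.png",s["color"][:,:,::-1]); print(bot.job_done()); st()
E
```

```text
the job is handed in; nothing more can be done
None
the job is handed in; nothing more can be done
```

View pics/final.png

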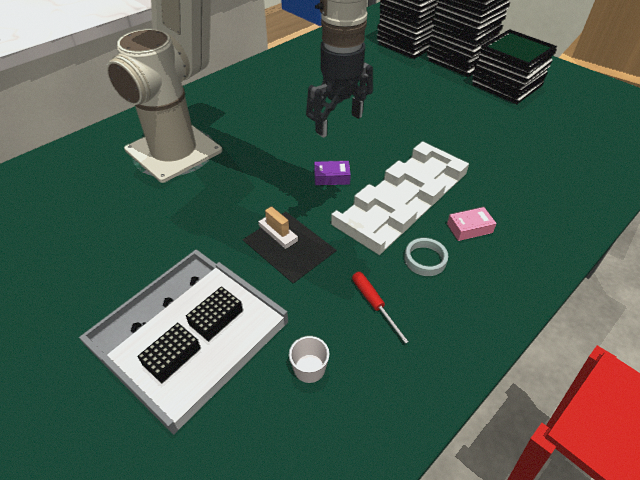

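The job is handed in at about 89 s, and my last checks put everything inside the stated limits. The hand-in gives no verdict, so this rests on my own measurements.

- **Clips:** I swept the four clips into the trough with the scraper in two strokes. All four show in the trough in the last views.
- **Scraper:** I put it back upright on its pad. It was later knocked about 4 cm toward the robot while I was working elsewhere. It still stands upright about 44 mm from the pad's centre in x (limit 60 mm) and about 5 mm in y, so I left it there.
- **Modules:** Two modules were present. I tipped each about 23° with its far end still in the foam, stood it on that end on the plate and re-gripped it. I then laid it flat with the LED face up. Their measured centres in the station frame are about (-3, +51) mm and (-2, -54) mm.
- **Bystanders and look-alikes:** The robot did not touch the screwdriver, tape roll or cup, and in the final picture they look where they started. The pink and purple blocks were left alone.

Two things went less than cleanly:
- **Force spike:** My first attempt to re-grip module 1 ran joints 3 and 4 up to their limits and gave a brief wrist force reading of about 89 N. It had fallen to about 12 N at the next reading, so I took it as the arm stopping sharply. I backed off, turned the standing module to an easier angle and re-gripped it there.
- **Height mismatch:** Module 1 touched down about 4 mm higher than I predicted when I stood it up. The images showed it upright, so I carried on.

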